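Tray up the dive gauges and clamp the failed one for reopening

ROBOT

A 6-joint arm with a two-finger parallel gripper is mounted at the origin on the work surface. World frame = base frame: x ahead of the robot, y to its left, z up, the work surface at z = 0. Lengths are in m, angles in rad, forces in N, time in s.
With the tool pointing down it reaches from about 0.35 to 0.775 m from the base axis. Payload 7.3 kg.
Tool frame: the origin (TCP) lies at the very end of the fingers, on their centre line; the grasp point (between the pads) lies 19 mm behind it; x points along the fingers, y is the direction in which the jaws open and shut, and the axes are right-handed (so a half turn about x gives the same grasp; the last joint's range is limited). The gripper opens to 92 mm and grips with 3 to 60 N. Pads are 19 mm wide; open, the fingers measure 130 mm over their backs; the gripper's body (75 mm by 190 mm) begins 47 mm behind the grasp point.
Start: joints at [1.125, 0.342, 1.524, -0, 1.275, -0.146], TCP at [0.155, 0.502, 0.227] pointing down, gripper open.
Joint ranges: [-2.53, 2.53], [-0.77, 2.02], [0.04, 2.7], [-1, 4.14], [0.28, 2.66], [-3.11, 3.11]. Speed limits (rad/s): [2.57, 2.57, 3.14, 3.14, 3.14, 3.14].

INTERFACE

Orientations are given as [roll, pitch, yaw] about the fixed x, y, z axes, in that order (R = Rz(yaw) Ry(pitch) Rx(roll)).
In Python, from cell import robot gives the robot as it stands.
- The arm moves only by the tool play_rows, never from a script. Its argument "moves" is a list that holds one entry, the list of rows, each a list of 5 numbers: the shift along the tool's x, y, z in m, then the turn about the tool's x in degrees, then the opening, from -1 (shut) to 1 (fully open), so that 0 is half open. A call has exactly 10 rows; each row shifts and turns the pose as measured when the row begins, along the tool's axes as they then stand; what a row does not reach is not made up. A row lasts 1/10 s, in which the tool goes at most 50 mm and 8.59 degrees, less where a joint would pass 70% of its speed; a pose out of reach is approached as far as the arm can. A call with a gripper value outside its range is refused whole. The fingers move at their own pace and stop on an object; "grip_force" is the grip in N (left out, the last holds). Time passes only in rows, so rows that do not move let the fingers close, or fill a call up. It gives the time, the measured TCP pose, the force and the opening at its end, in the units of the state.
- robot.observe(): the state, without advancing time (a new reading comes with each control period).
- robot.read_camera(name): name is "side" or "top"; returns the picture (384x512x3 uint8, red, green, blue); there is no depth.
- robot.get_calibration(name): a dict with "mtx" (3x3 intrinsics, pixels), "k1" (the pictures are not rectified: a ray, as slopes to the right and down, at radius r is drawn at 1 + k1 r^2 times it, then the intrinsics apply), "view" (4x4, takes a point from world to camera coordinates). Camera axes: x right, y up, looking along -z (the intrinsics and any distortion apply to the point x, -y, -z); pixel columns grow to the right and rows downward; lengths in m; the calibration is good to about 2 mm. A picture is of the moment at which its call begins. get_calibration takes no time and is no camera call.
- robot.hand_in(): hands the job in, once; it reports no verdict.
Trained networks look in the newest picture that a camera, given by its name, has taken for a name from the list of things; names that differ only in an ending like _2 or _b are one class to them, and where a whole thing is asked for, a point or a joint stands for the part that bears it (a point fixed in the world has none). Each returns a list of dicts, best first, with "score" (0 to 1); they miss things now and then, are a little off and sometimes report something else, mostly with a low value. They report only what shows in the picture. A call takes as long as a camera call. They do not tell look-alikes from the thing itself.
- robot.spot_in(camera, label): "point" ([column, row] in pixels, amid what is visible of it).
The state is a dict: "time": time; "qpos": joint angles; "qvel": joint speeds; "joint_efforts": joint torques, N m; "tool_pos": TCP position; "tool_rot": TCP orientation; "contact_force": force on the tool from outside, world axes, zero at the start; "torque": the same for the moment, N m; "opening": finger opening in m.
Only numpy, scipy, OpenCV 4.12 (cv2) and the standard library are available. Lean on these libraries where they do the work, as an engineer would, in place of code of your own. Each camera call takes 0.05 s, during which the arm holds its last target.

TASK

The dive gauge in the three-jaw case holder is finished: swing the holder's black ring anticlockwise by a handle until its jaws are well open, lift the gauge out, and set it and all the other steel-bezel gauges on the marked places of the test tray, dial up, the front row (nearest the robot) full and any left over in the back row, and every brass port pointing to the tray's front edge. The red-bezel gauge has failed: stand it on the seat of the open holder, its port between two jaws, and turn the ring clockwise until all three jaws hold it firmly, ready for reopening. Leave the other things on the bench where they are.

Things in the scene. Friction and masses are not known exactly. Their poses are not given: they have to be found in the camera images.
- tray_front (a point): middle of the front edge of the aluminium test tray, at floor height; x points from here straight back across the tray, y along the front edge. The tray is fixed to the bench, 200 mm (x) by 246 mm (y), its floor 6 mm above the bench, its rim 4 mm above the floor; the front edge more or less faces the robot
- place_1 (a point): centre of a marked place (white disc in a blue ring, 64 mm, with a blue bar showing where the port goes) on the tray floor: front row, left as seen from the robot; places are 74 mm apart in the row, the rows 90 mm apart; axes as tray_front (ports point to -x)
- place_2 (a point): centre of a marked place (white disc in a blue ring, 64 mm, with a blue bar showing where the port goes) on the tray floor: front row, middle as seen from the robot; places are 74 mm apart in the row, the rows 90 mm apart; axes as tray_front (ports point to -x)
- place_3 (a point): centre of a marked place (white disc in a blue ring, 64 mm, with a blue bar showing where the port goes) on the tray floor: front row, right as seen from the robot; places are 74 mm apart in the row, the rows 90 mm apart; axes as tray_front (ports point to -x)
- place_4 (a point): centre of a marked place (white disc in a blue ring, 64 mm, with a blue bar showing where the port goes) on the tray floor: back row, left as seen from the robot; places are 74 mm apart in the row, the rows 90 mm apart; axes as tray_front (ports point to -x)
- place_5 (a point): centre of a marked place (white disc in a blue ring, 64 mm, with a blue bar showing where the port goes) on the tray floor: back row, middle as seen from the robot; places are 74 mm apart in the row, the rows 90 mm apart; axes as tray_front (ports point to -x)
- place_6 (a point): centre of a marked place (white disc in a blue ring, 64 mm, with a blue bar showing where the port goes) on the tray floor: back row, right as seen from the robot; places are 74 mm apart in the row, the rows 90 mm apart; axes as tray_front (ports point to -x)
- seat (a point): centre of the flat seat, 50 mm above the bench, of the case holder: a three-jaw chuck on a round blue foot 200 mm across and 28 mm high, fixed. A clamped gauge stands here, underside at this height. The black ring around it (176 mm across, top 51 mm above the bench) turns about the vertical through this point
- ring (a joint): angle of the holder's black ring, rad: about 0 when the jaws just touch a gauge's flange; grows to 0.85 (stop) as the ring turns anticlockwise seen from above and the jaws open, 12.5 mm per rad. Clockwise past 0 clamps harder (firm from about -0.02, stop -0.12). Takes 0.8 N m to turn, about 2 N m to clamp firmly (6 and 15 N at a handle); stays where left
- handle_near (a point): middle of the black ring handle on the robot's side, 139 mm from the ring's axis, 52 mm above the bench, turning with the ring: a round bar 22 mm thick running radially from 100 to 180 mm from the axis, rising 10 degrees outwards; the point's axes are not along it. Pinch it from above across the bar and lead it round. The ring has an equal handle on its far side
- jaw_1: smooth steel jaw 1 of the holder, 22 mm wide, top 13 mm above the seat; it slides radially, together with the other two, in the direction +60 degrees from the x axis of the frame of point seat. Its inner face is 29 mm from the axis at ring angle 0 and about 39 mm when open. Origin: under the seat's centre at bench height when the ring is at 0; it moves with the slide
- jaw_2: smooth steel jaw 2 of the holder, 22 mm wide, top 13 mm above the seat; it slides radially, together with the other two, in the direction 180 degrees from the x axis of the frame of point seat. Its inner face is 29 mm from the axis at ring angle 0 and about 39 mm when open. Origin: under the seat's centre at bench height when the ring is at 0; it moves with the slide
- jaw_3: smooth steel jaw 3 of the holder, 22 mm wide, top 13 mm above the seat; it slides radially, together with the other two, in the direction -60 degrees from the x axis of the frame of point seat. Its inner face is 29 mm from the axis at ring angle 0 and about 39 mm when open. Origin: under the seat's centre at bench height when the ring is at 0; it moves with the slide
- gauge_0: dive depth gauge: round black base flange 58 mm across, 16 mm high; on it a knurled steel bezel 50 mm across up to 32 mm height, white dial on top; a brass port 13 mm thick, axis 8.5 mm up, sticks out to 44 mm from the centre. 0.24 kg. Origin: centre of underside; z up, x along the port. Grip the bezel from above, any yaw. At the start it is clamped in the holder
- gauge_1: dive depth gauge: round black base flange 58 mm across, 16 mm high; on it a knurled steel bezel 50 mm across up to 32 mm height, white dial on top; a brass port 13 mm thick, axis 8.5 mm up, sticks out to 44 mm from the centre. 0.24 kg. Origin: centre of underside; z up, x along the port. Grip the bezel from above, any yaw. It may be absent
- gauge_2: dive depth gauge: round black base flange 58 mm across, 16 mm high; on it a knurled steel bezel 50 mm across up to 32 mm height, white dial on top; a brass port 13 mm thick, axis 8.5 mm up, sticks out to 44 mm from the centre. 0.24 kg. Origin: centre of underside; z up, x along the port. Grip the bezel from above, any yaw. It may be absent
- gauge_3: dive depth gauge: round black base flange 58 mm across, 16 mm high; on it a knurled steel bezel 50 mm across up to 32 mm height, white dial on top; a brass port 13 mm thick, axis 8.5 mm up, sticks out to 44 mm from the centre. 0.24 kg. Origin: centre of underside; z up, x along the port. Grip the bezel from above, any yaw. It may be absent
- gauge_4: dive depth gauge: round black base flange 58 mm across, 16 mm high; on it a knurled steel bezel 50 mm across up to 32 mm height, white dial on top; a brass port 13 mm thick, axis 8.5 mm up, sticks out to 44 mm from the centre. 0.24 kg. Origin: centre of underside; z up, x along the port. Grip the bezel from above, any yaw. It may be absent
- gauge_5: dive depth gauge: round black base flange 58 mm across, 16 mm high; on it a knurled steel bezel 50 mm across up to 32 mm height, white dial on top; a brass port 13 mm thick, axis 8.5 mm up, sticks out to 44 mm from the centre. 0.24 kg. Origin: centre of underside; z up, x along the port. Grip the bezel from above, any yaw. It may be absent
- gauge_red: dive depth gauge: round black base flange 58 mm across, 16 mm high; on it a knurled red bezel 50 mm across up to 32 mm height, white dial on top; a brass port 13 mm thick, axis 8.5 mm up, sticks out to 44 mm from the centre. 0.24 kg. Origin: centre of underside; z up, x along the port. Grip the bezel from above, any yaw. In the holder its port must point 0.5 rad or more aside of every jaw
- grease_tin: bystander: yellow tin, 54 mm across, 24 mm high, standing among the gauges; origin at its underside
- screwdriver: bystander: screwdriver 170 mm long lying behind the tray
- wrench: bystander: wrench 160 mm long lying near the robot
- blower: bystander: rubber dust blower 105 mm high, behind the tray
Mind the look-alikes: they are no part of the job. Leave any purple look-alike of the gauge_1 alone.

How it is judged:
By the outcome, as a careful person would: the job done as asked, in the order asked, and still so for the second after the job is handed in, with the robot touching nothing.
Of gauge_1, gauge_2, gauge_3, gauge_4, gauge_5 only 3 to 5 are there at a start; the rules pass over those that are not, and their reading is None.
At some moment in a run one of gauge_1, gauge_2, gauge_3, gauge_4, gauge_5 may be knocked a few centimetres aside while the robot is not near it.
Once in a run the grip may slacken for a moment while it holds something.
It also fails if it takes over 210 s, if anything falls off the work surface, if the arm or the gripper's body presses on something with over 40 N, if the wrist force passes 120 N, or if a joint passes its speed limit or range.

## Working session

There is one attempt and no reset: what is moved stays moved. The work goes in short steps, Python scripts to look and compute and a tool call to move; the robot and the scene stay as the last step left them, time stands still between calls to the robot, and variables do not carry over. Pictures are saved under pics/ and viewed, and the job is handed in when it is done.

Besides the shell and the picture viewer there is one more tool, called after "Call:" by a JSON object that holds its "name" and its "arguments", one argument or row to a line. play_rows: Moves the arm, as the interface text tells. Its arguments: {"type":"object","properties":{"moves":{"type":"array"},"grip_force":{"type":"number"}},"required":["moves"]}

```bash
ls; mkdir -p pics; python3 - <<'E'
from cell import robot
import cv2
o=robot.observe();print(o)
for n in("side","top"):
    im=robot.read_camera(n);cv2.imwrite(f"pics/{n}0.png",cv2.resize(im[:,:,::-1],(768,576),interpolation=cv2.INTER_CUBIC))
    c=robot.get_calibration(n);print(n,c)
E
```

```text
pics
{'time': 0.0, 'qpos': array([ 1.12496627e+00,  3.42736739e-01,  1.52502027e+00, -3.62606807e-06,
        1.27540104e+00, -1.46021582e-01]), 'qvel': array([-0.00177625, -0.00026836, -0.00129349,  0.00131119, -0.00064817,
        0.00091379]), 'joint_efforts': array([-4.63854904e-04, -4.31241095e+01, -2.44217652e+01,  7.18839490e-02,
        5.60309656e-02, -6.01935858e-05]), 'tool_pos': array([0.15486399, 0.5012104 , 0.22603656]), 'tool_rot': array([-1.71460291,  1.56923093, -2.01441032]), 'contact_force': array([0.67666172, 0.11547154, 0.1425987 ]), 'torque': array([-0.01825526,  0.04884113,  0.00336547]), 'opening': 0.09161927053746992}
side {'mtx': array([[420.37085792,   0.        , 256.02091889],
       [  0.        , 420.37085792, 190.42144534],
       [  0.        ,   0.        ,   1.        ]]), 'k1': -0.04940050914087008, 'view': array([[ 0.9213431 , -0.38871768,  0.00504613, -0.47018788],
       [ 0.22367766,  0.54069053,  0.810939  , -0.18977032],
       [-0.31795472, -0.74602434,  0.58510894, -0.96215285],
       [ 0.        ,  0.        ,  0.        ,  1.        ]])}
top {'mtx': array([[467.20637683,   0.        , 250.36686607],
       [  0.        , 467.20637683, 195.10426876],
       [  0.        ,   0.        ,   1.        ]]), 'k1': 0.061041557434157324, 'view': array([[-1.74028539e-02, -9.99848451e-01, -4.64099517e-04,
         3.76066184e-02],
       [ 9.95647918e-01, -1.73722415e-02,  9.15610661e-02,
        -5.46208662e-01],
       [-9.15552526e-02,  1.13134414e-03,  9.95799355e-01,
        -1.35766534e+00],
       [ 0.00000000e+00,  0.00000000e+00,  0.00000000e+00,
         1.00000000e+00]])}
```

View pics/top0.png

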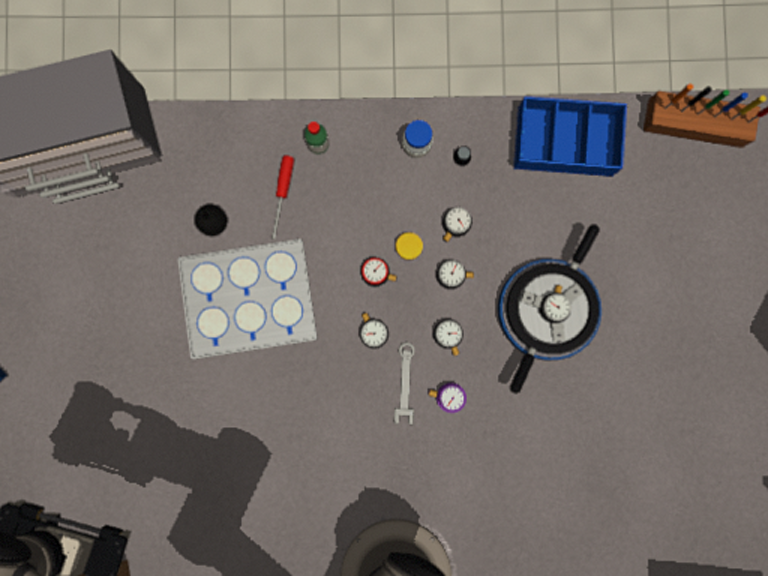

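View pics/side0.png

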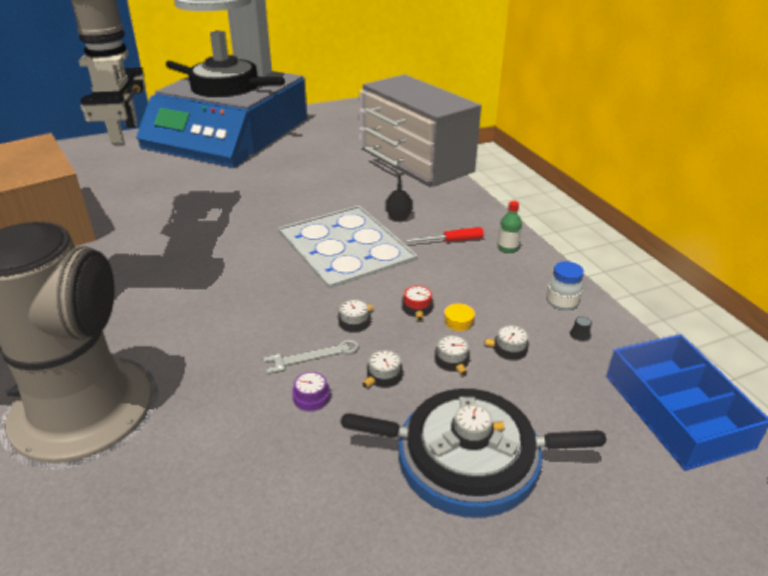

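```bash
cat > h.py <<'E'
from cell import robot
import numpy as np, cv2
from scipy.spatial.transform import Rotation as Rn
def ray(cam,uv):
    c=robot.get_calibration(cam);K=c["mtx"];k1=c["k1"];V=c["view"]
    d=np.array([(uv[0]-K[0,2])/K[0,0],(uv[1]-K[1,2])/K[1,1]]);u=d.copy()
    for _ in range(20): u=d/(1+k1*(u@u))
    v=np.array([u[0],-u[1],-1.]);R=V[:3,:3];t=V[:3,3]
    return -R.T@t, R.T@v
def at(cam,uv,z):
    o,d=ray(cam,np.array(uv,float));return o+d*(z-o[2])/d[2]
def px(cam,p):
    c=robot.get_calibration(cam);K=c["mtx"];V=c["view"]
    q=V[:3,:3]@np.array(p)+V[:3,3];u=np.array([q[0],-q[1]])/(-q[2]);u=u*(1+c["k1"]*(u@u))
    return np.array([K[0,0]*u[0]+K[0,2],K[1,1]*u[1]+K[1,2]])
def tri(uvt,uvs):
    o1,d1=ray("top",np.array(uvt,float));o2,d2=ray("side",np.array(uvs,float))
    d1/=np.linalg.norm(d1);d2/=np.linalg.norm(d2)
    A=np.stack([d1,-d2],1);s=np.linalg.lstsq(A,o2-o1,rcond=None)[0]
    a=o1+s[0]*d1;b=o2+s[1]*d2;return (a+b)/2,np.linalg.norm(a-b)
def tool():
    o=robot.observe();R=Rn.from_euler("xyz",o["tool_rot"]).as_matrix()
    return o,R
def grab(n): return robot.read_camera(n)
def save(im,name,crop=None,f=1.5):
    if crop: im=im[crop[1]:crop[3],crop[0]:crop[2]]
    cv2.imwrite("pics/"+name,cv2.resize(im[:,:,::-1],None,fx=f,fy=f,interpolation=cv2.INTER_CUBIC))
E
python3 - <<'E'
from h import *
top=grab("top");side=grab("side");np.save("t.npy",top);np.save("s.npy",side)
hsv=cv2.cvtColor(top,cv2.COLOR_RGB2HSV)
def blobs(m,lo,hi):
    n,l,s,c=cv2.connectedComponentsWithStats(m.astype(np.uint8),connectivity=4)
    return [(c[i].round(2),int(s[i,4])) for i in range(1,n) if lo<=s[i,4]<=hi]
white=(hsv[...,2]>165)&(hsv[...,1]<45);white[:90]=0
for c,a in blobs(white,20,900): print("w",c,a,at("top",c,.032 if a<250 else .006).round(4))
H,S,V=cv2.split(hsv)
br=(H>8)&(H<24)&(S>110)&(V>80);br[:90]=0
for c,a in blobs(br,4,400): print("brass",c,a,at("top",c,.0105).round(4))
for n in("gauge_1","gauge_red","seat","handle_near","tray_front","grease_tin"):
    for cam in("top","side"):
        print(n,cam,[(np.round(d["point"],1).tolist(),round(d["score"],2)) for d in robot.spot_in(cam,n)])
save(top,"topc.png",(110,140,410,290),2.6)
E
```

```text
w [304.94 146.11] 158 [ 0.6894 -0.1364  0.032 ]
w [162.16 181.14] 302 [0.5953 0.2921 0.006 ]
w [249.46 180.05] 128 [0.5908 0.03   0.032 ]
w [300.99 181.86] 159 [ 0.5828 -0.1219  0.032 ]
w [137.35 184.94] 306 [0.585  0.3661 0.006 ]
w [364.6  188.95] 217 [ 0.5584 -0.3077  0.032 ]
w [378.97 208.66] 465 [ 0.5013 -0.3542  0.006 ]
w [356.32 214.77] 300 [ 0.4842 -0.2865  0.006 ]
w [141.45 214.85] 310 [0.4951 0.3535 0.006 ]
w [249.1  221.82] 168 [0.4676 0.0332 0.032 ]
w [298.87 221.95] 171 [ 0.4648 -0.1125  0.032 ]
w [269.82 255.64] 152 [ 0.3685 -0.0254  0.032 ]
w [301.28 265.11] 156 [ 0.3398 -0.1159  0.032 ]
w [268.77 275.59] 39 [ 0.3114 -0.0211  0.032 ]
brass [494.03  90.97] 61 [ 0.8485 -0.707   0.0105]
brass [273.5 155. ] 4 [ 0.6682 -0.0437  0.0105]
brass [298.  157.5] 22 [ 0.6593 -0.1173  0.0105]
brass [266.29 157.29] 7 [ 0.6616 -0.0219  0.0105]
brass [264.  163.5] 8 [ 0.6429 -0.0146  0.0105]
brass [312.89 182.58] 19 [ 0.5825 -0.1598  0.0105]
brass [260.89 184.58] 19 [ 0.5792 -0.004   0.0105]
brass [371.58 192.37] 19 [ 0.55   -0.3332  0.0105]
brass [243.26 211.  ] 19 [0.5009 0.0501 0.010
[... 181 characters left out ...]
0.88), ([304.6, 148.7], 0.87), ([302.3, 181.7], 0.8), ([246.7, 223.7], 0.73)]
gauge_1 side [([205.7, 261.2], 0.75), ([234.8, 211.2], 0.67), ([339.2, 228.8], 0.66), ([267.7, 139.3], 0.54), ([304.9, 212.3], 0.53)]
gauge_red top [([249.0, 181.0], 0.53)]
gauge_red side [([303.8, 211.7], 0.59), ([278.9, 199.0], 0.54), ([232.5, 163.9], 0.52), ([338.8, 229.7], 0.51)]
seat top [([359.2, 210.3], 0.74)]
seat side [([308.3, 303.5], 0.6)]
handle_near top [([389.3, 196.2], 0.55), ([164.3, 198.0], 0.37)]
handle_near side [([310.6, 317.8], 0.66)]
tray_front top [([167.1, 200.7], 0.97)]
tray_front side []
grease_tin top [([273.9, 165.5], 0.78), ([301.9, 181.7], 0.2)]
grease_tin side [([304.6, 210.6], 0.51)]
```

View pics/topc.png

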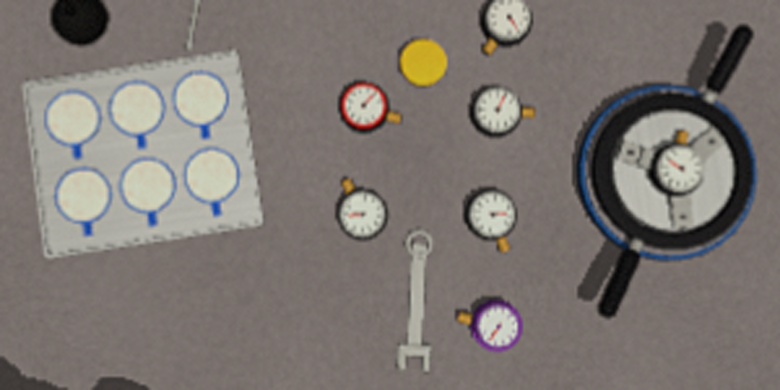

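```bash
cat > m.py <<'E'
from h import *
from scipy.optimize import least_squares
top=np.load("t.npy");side=np.load("s.npy")
def blobs(m,lo,hi):
    n,l,s,c=cv2.connectedComponentsWithStats(m.astype(np.uint8),connectivity=4)
    return [(c[i],int(s[i,4])) for i in range(1,n) if lo<=s[i,4]<=hi]
def white(im,v=165,s=45):
    h=cv2.cvtColor(im,cv2.COLOR_RGB2HSV);return (h[...,2]>v)&(h[...,1]<s)
for v,s in((165,45),(185,40),(200,40)):
    print("side",v,[(c.round(1).tolist(),a) for c,a in blobs(white(side,v,s),20,700)])
# expected
for p in([.6894,-.1364,.032],[.5908,.03,.032],[.5828,-.1219,.032],[.5584,-.3077,.082],[.4676,.0332,.032],[.4648,-.1125,.032],[.3398,-.1159,.032],[.5953,.2921,.006],[.4951,.3535,.006],[.585,.3661,.006]):
    print(p,px("side",p).round(1))
E
python3 m.py
python3 - <<'E'
from h import *
save(np.load("s.npy"),"sidec.png",(160,130,420,350),3)
E
```

```text
side 165 [([135.6, 0.4], 60), ([138.6, 48.0], 70), ([252.9, 76.3], 42), ([130.2, 85.4], 32), ([138.2, 86.9], 32), ([275.3, 89.8], 64), ([251.9, 89.6], 49), ([146.8, 88.5], 33), ([275.6, 103.2], 68), ([253.8, 103.1], 37), ([338.5, 159.4], 92), ([282.5, 158.3], 37), ([376.7, 191.6], 67), ([278.0, 195.4], 81), ([375.4, 199.6], 125), ([235.4, 204.8], 167), ([341.7, 222.4], 191), ([301.4, 229.6], 199), ([204.6, 236.5], 322), ([255.8, 239.7], 221), ([206.6, 255.0], 185), ([3.3, 276.5], 30), ([2.5, 292.9], 56), ([360.0, 293.2], 23), ([316.2, 306.6], 601)]
side 185 [([130.4, 0.7], 26), ([135.1, 47.5], 32), ([130.2, 85.3], 30), ([138.3, 87.0], 30), ([146.6, 88.5], 30), ([338.4, 159.3], 43), ([277.7, 195.3], 73), ([375.0, 199.8], 67), ([235.7, 205.2], 131), ([341.8, 222.6], 164), ([301.4, 229.6], 162), ([209.6, 235.3], 148), ([255.8, 239.8], 182), ([183.5, 241.3], 53), ([206.6, 255.0], 171), ([316.5, 306.6], 543)]
side 200 [([130.3, 85.4], 24), ([138.3, 87.0], 26), ([146.6, 88.7], 27), ([277.7, 195.3], 73), ([235.6, 205.0], 116), ([341.5, 222.4], 140), ([503.0, 229.0], 203), ([301.5, 229.7], 142), ([256.1, 239.9], 159), ([504.6, 255.9], 263), ([206.6, 255.0], 170), ([501.9, 265.5], 75), ([293.1, 280.3], 340), ([323.2, 279.2], 444), ([316.5, 306.6], 504)]
[0.6894, -0.1364, 0.032] [342.3 223.4]
[0.5908, 0.03, 0.032] [278.8 196.1]
[0.5828, -0.1219, 0.032] [302.3 230.6]
[0.5584, -0.3077, 0.082] [335.8 270.5]
[0.4676, 0.0332, 0.032] [236.4 206. ]
[0.4648, -0.1125, 0.032] [256.8 240.8]
[0.3398, -0.1159, 0.032] [207.4 255.9]
[0.5953, 0.2921, 0.006] [245.2 157.8]
[0.4951, 0.3535, 0.006] [209.9 154.8]
[0.585, 0.3661, 0.006] [234.2 147.8]
```

View pics/sidec.png

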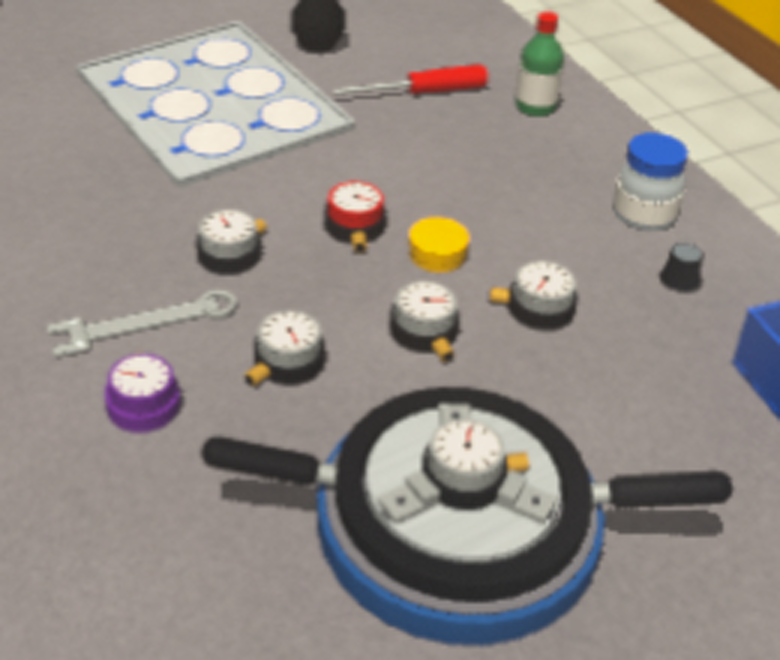

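```bash
cat > m2.py <<'E'
from h import *
from m import blobs,white
from scipy.optimize import least_squares
top=np.load("t.npy")
# tray fit
h=cv2.cvtColor(top,cv2.COLOR_RGB2HSV);print([ (c.round(1).tolist(),a) for c,a in blobs(white(top,150,60)&(np.arange(512)[None]<225)&(np.arange(384)[:,None]>150),150,600)])
bl=(h[...,0]>105)&(h[...,0]<125)&(h[...,1]>120);
print([(c.round(1).tolist(),a) for c,a in blobs(bl[:, :215],5,900)])
# ring black edge radial profile
g=cv2.cvtColor(top,cv2.COLOR_RGB2GRAY).astype(float)
save(top,"hold.png",(315,135,425,275),5)
E
python3 m2.py | tail -2
python3 - <<'E'
E
```

```text
[([45.9, 368.4], 167)]
[([188.2, 189.8], 12), ([163.8, 194.0], 13), ([139.2, 197.6], 14), ([192.5, 219.9], 12), ([168.1, 223.3], 15), ([143.2, 226.8], 13), ([1.0, 249.4], 14)]
```

View pics/hold.png

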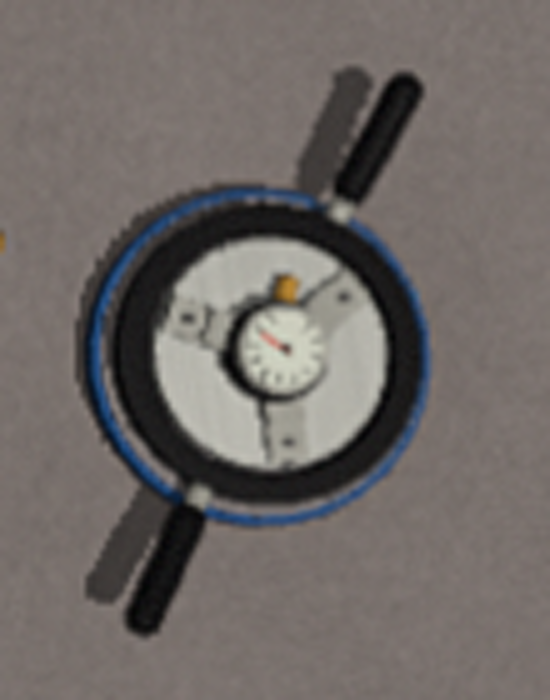

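```bash
cat > m3.py <<'E'
from h import *
from scipy.optimize import least_squares
bars=dict(p6=(188.2,189.8),p5=(163.8,194.0),p4=(139.2,197.6),p3=(192.5,219.9),p2=(168.1,223.3),p1=(143.2,226.8))
discs=dict(p5=(162.16,181.14),p4=(137.35,184.94),p1=(141.45,214.85))
# tray frame: x back, y left; place offsets rel place_2
off=dict(p1=(0,.074),p2=(0,0),p3=(0,-.074),p4=(.09,.074),p5=(.09,0),p6=(.09,-.074))
def T(v,o): 
    c,s=np.cos(v[2]),np.sin(v[2]);return np.array([v[0]+c*o[0]-s*o[1],v[1]+s*o[0]+c*o[1]])
def res(v):
    r=[]
    for k,u in bars.items(): r+=list(T(v,(off[k][0]-v[3],off[k][1]))-at("top",u,.006)[:2])
    for k,u in discs.items(): r+=list(3*(T(v,off[k])-at("top",u,.006)[:2]))
    return r
s=least_squares(res,[.5,.28,0,.035]);print(s.x,np.round(np.array(s.fun)*1e3,1))
for k in off: print(k,T(s.x,off[k]).round(4),px("side",[*T(s.x,off[k]),.006]).round(1))
f=lambda x,y:(x/5+315,y/5+135)
c=at("top",f(271.3,352),.051);print("ring c",c)
print("dial",at("top",f(280,350),.082),"port",at("top",f(287,285),.0585))
for n,p in dict(nt=(143,628),ni=(200,497),ft=(406,85),fi=(341,210)).items():
    q=at("top",f(*p),.055);d=(q-c)[:2];print(n,q.round(4),np.hypot(*d),np.degrees(np.arctan2(d[1],d[0])))
for n,p in dict(j1=(188,318),j2=(290,440),j3=(345,296)).items():
    q=at("top",f(*p),.063);d=(q-c)[:2];print(n,q.round(4),np.hypot(*d),np.degrees(np.arctan2(d[1],d[0])))
G=dict(A=((304.94,146.11),(298.,157.5)),B=((300.99,181.86),(312.89,182.58)),C=((298.87,221.95),(303,233.5)),D=((249.1,221.82),(243.26,211)),red=((249.46,180.05),(260.89,184.58)))
for n,(a,b) in G.items():
    a=at("top",a,.032);b=at("top",b,.013);d=(b-a)[:2];print(n,a.round(4),np.hypot(*d).round(4),np.degrees(np.arctan2(d[1],d[0])).round(1))
o,R=tool();print(R.round(3), np.degrees(np.arctan2(R[1,1],R[0,1])))
E
python3 m3.py
```

```text
[0.50577905 0.28016473 0.13720637 0.03800427] [-0.4 -0.3  0.9  0.   0.3  0.1  1.  -0.3 -0.4  0.5 -1.5  0.1 -1.   1.1
 -0.6 -1.   1.6 -0.2]
p1 [0.4957 0.3535] [210.1 154.8]
p2 [0.5058 0.2802] [220.3 165.2]
p3 [0.5159 0.2069] [231.3 176.5]
p4 [0.5848 0.3658] [234.2 147.8]
p5 [0.5949 0.2925] [245.  157.7]
p6 [0.6051 0.2192] [256.7 168.4]
ring c [ 0.50857341 -0.31446945  0.051     ]
dial [ 0.50759342 -0.31148709  0.082     ] port [ 0.54654972 -0.32309845  0.0585    ]
nt [ 0.3521 -0.2341  0.055 ] 0.17589646445116758 152.81545948566898
ni [ 0.4258 -0.2694  0.055 ] 0.09419632408847407 151.42974108676495
ft [ 0.6622 -0.3971  0.055 ] 0.17441408626998436 -28.260312372835
fi [ 0.5899 -0.3567  0.055 ] 0.0916311495576187 -27.46362066813337
j1 [ 0.5281 -0.2648  0.063 ] 0.05337497989954281 68.52382187467015
j2 [ 0.4574 -0.3199  0.063 ] 0.051475216636830204 -173.96566217317874
j3 [ 0.5392 -0.3546  0.063 ] 0.050481706187509384 -52.62553971639693
A [ 0.6894 -0.1364  0.032 ] 0.0362 147.5
B [ 0.5828 -0.1219  0.032 ] 0.0376 -90.8
C [ 0.4648 -0.1125  0.032 ] 0.0362 -158.6
D [0.4676 0.0332 0.032 ] 0.0372 27.0
red [0.5908 0.03   0.032 ] 0.036 -109.3
[[ 0.     0.295  0.955]
 [ 0.     0.955 -0.295]
 [-1.     0.     0.   ]] 72.82183372265723
```

```bash
cat > plan.py <<'E'
import sys,json
from h import *
# usage: plan.py grip 'x,y,z,yawdeg' ...  ; each waypoint; prints rows (tool axes), n rows; yaw is tool-y direction (absolute, continuous)
def go(grip,wps,step=.045,rot=7.5,pad=True):
    o,R=tool();p=o["tool_pos"].copy();psi=np.degrees(np.arctan2(R[1,1],R[0,1]));rows=[]
    for w in wps:
        x=np.array(w[:3]);
        yw=w[3]
        # current psi branch: from q1-q6
        psic=np.degrees(o["qpos"][0]-o["qpos"][5]) if not rows else psi
        psi=psic;st=w[4] if len(w)>4 else step
        n=int(max(np.ceil(np.linalg.norm(x-p)/st-1e-6),np.ceil(abs(yw-psi)/rot-1e-6),1))
        for i in range(n):
            s=np.radians(psi);d=(x-p)/(n-i)
            y=d[0]*np.cos(s)+d[1]*np.sin(s);z=d[0]*np.sin(s)-d[1]*np.cos(s)
            r=(yw-psi)/(n-i)
            rows.append([round(-d[2],4),round(y,4),round(z,4),round(-r,2),grip])
            p=p+d;psi+=r
    while pad and len(rows)%10: rows.append([0,0,0,0,grip])
    print("q6 end",o["qpos"][5].round(2),"psi0",round(float(np.degrees(o["qpos"][0]-o["qpos"][5])),2))
    for i in range(0,len(rows),10): print("[["+",".join(json.dumps(r) for r in rows[i:i+10]).replace(" ","")+"]]")
if __name__=="__main__":
    go(float(sys.argv[1]),[[float(v) for v in a.split(",")] for a in sys.argv[2:]])
E
python3 plan.py 0.2 .42,.2,.2,70 .40,-.1,.18,65 .385,-.2475,.14,62.3
```

```text
q6 end -0.15 psi0 72.82
[[[0.003,-0.0233,0.038,0.31,0.2],[0.003,-0.0231,0.0382,0.31,0.2],[0.003,-0.0229,0.0383,0.31,0.2],[0.003,-0.0227,0.0384,0.31,0.2],[0.003,-0.0225,0.0385,0.31,0.2],[0.003,-0.0223,0.0386,0.31,0.2],[0.003,-0.0221,0.0388,0.31,0.2],[0.003,-0.0218,0.0389,0.31,0.2],[0.003,-0.0216,0.039,0.31,0.2],[0.0029,-0.0412,0.012,0.71,0.2]]]
[[[0.0029,-0.0411,0.0125,0.71,0.2],[0.0029,-0.0409,0.013,0.71,0.2],[0.0029,-0.0408,0.0135,0.71,0.2],[0.0029,-0.0406,0.014,0.71,0.2],[0.0029,-0.0404,0.0145,0.71,0.2],[0.0029,-0.0402,0.015,0.71,0.2],[0.01,-0.035,0.0122,0.68,0.2],[0.01,-0.0349,0.0126,0.68,0.2],[0.01,-0.0347,0.013,0.68,0.2],[0.01,-0.0346,0.0134,0.67,0.2]]]
```

Call:
{"name": "play_rows", "arguments": {
  "moves": [
    [[0.003, -0.023, 0.038, 0.3, 0.2], [0.003, -0.023, 0.038, 0.3, 0.2], [0.003, -0.023, 0.038, 0.3, 0.2], [0.003, -0.023, 0.038, 0.3, 0.2], [0.003, -0.0225, 0.0385, 0.3, 0.2], [0.003, -0.0225, 0.0385, 0.3, 0.2], [0.003, -0.022, 0.039, 0.3, 0.2], [0.003, -0.022, 0.039, 0.3, 0.2], [0.003, -0.022, 0.039, 0.3, 0.2], [0.003, -0.041, 0.012, 0.7, 0.2]]
  ],
  "grip_force": 30
}}

```text
time: 1.8
tool_pos: [0.4278, 0.1501, 0.1964]
tool_rot: [1.019, 1.562, 0.669]
contact_force: [0.3, 0.1, -0.1]
opening: 0.0554
```

Call:
{"name": "play_rows", "arguments": {
  "moves": [
    [[0.003, -0.041, 0.0125, 0.7, 0.2], [0.003, -0.041, 0.013, 0.7, 0.2], [0.003, -0.041, 0.0135, 0.7, 0.2], [0.003, -0.0406, 0.014, 0.7, 0.2], [0.003, -0.0404, 0.0145, 0.7, 0.2], [0.003, -0.04, 0.015, 0.7, 0.2], [0.01, -0.035, 0.012, 0.7, 0.2], [0.01, -0.035, 0.0125, 0.7, 0.2], [0.01, -0.035, 0.013, 0.7, 0.2], [0.01, -0.035, 0.013, 0.7, 0.2]]
  ]
}}

```text
time: 2.8
tool_pos: [0.3979, -0.2737, 0.1366]
tool_rot: [0.592, 1.555, 0.112]
contact_force: [-0.0, -0.1, 0.7]
opening: 0.0549
```

```bash
python3 - <<'E'
from h import *
o,R=tool();print(o["tool_pos"],R.round(3).tolist(),o["qpos"].round(2))
E
python3 plan.py 0.2 .385,-.2475,.1,62.3,.02 .385,-.2475,.042,62.3,.015
```

```text
[ 0.39788802 -0.2737144   0.13658582] [[0.016, 0.462, 0.887], [0.002, 0.887, -0.462], [-1.0, 0.009, 0.013]] [-0.77  0.36  1.78  0.01  1.   -1.87]
q6 end -1.87 psi0 62.95
[[[0.0122,0.0058,-0.0078,0.22,0.2],[0.0122,0.0058,-0.0078,0.22,0.2],[0.0122,0.0058,-0.0078,0.22,0.2],[0.0145,0.0,0.0,-0.0,0.2],[0.0145,0.0,0.0,-0.0,0.2],[0.0145,0.0,0.0,-0.0,0.2],[0.0145,0.0,0.0,-0.0,0.2],[0,0,0,0,0.2],[0,0,0,0,0.2],[0,0,0,0,0.2]]]
```

Call:
{"name": "play_rows", "arguments": {
  "moves": [
    [[0.012, 0.006, -0.008, 0.2, 0.2], [0.012, 0.006, -0.008, 0.2, 0.2], [0.012, 0.006, -0.008, 0.2, 0.2], [0.01, 0, 0, 0, 0.2], [0.01, 0, 0, 0, 0.2], [0, 0, 0, 0, 0.2], [0, 0, 0, 0, 0.2], [0, 0, 0, 0, 0.2], [0, 0, 0, 0, 0.2], [0, 0, 0, 0, 0.2]]
  ]
}}

```text
time: 3.8
tool_pos: [0.3868, -0.2545, 0.0782]
tool_rot: [0.337, 1.551, -0.162]
contact_force: [-0.0, 0.9, 0.7]
opening: 0.055
```

```bash
python3 plan.py 0.2  .385,-.2475,.042,62.3,.015; python3 - <<'E'
from h import *
save(grab("top"),"t1.png",(300,130,430,290),4);save(grab("side"),"s1.png",(200,200,420,350),3)
E
```

```text
q6 end -1.84 psi0 62.01
[[[0.0121,0.0018,-0.0016,-0.1,0.2],[0.0121,0.0018,-0.0016,-0.1,0.2],[0.0121,0.0018,-0.0016,-0.1,0.2],[0,0,0,0,0.2],[0,0,0,0,0.2],[0,0,0,0,0.2],[0,0,0,0,0.2],[0,0,0,0,0.2],[0,0,0,0,0.2],[0,0,0,0,0.2]]]
```

View pics/s1.png

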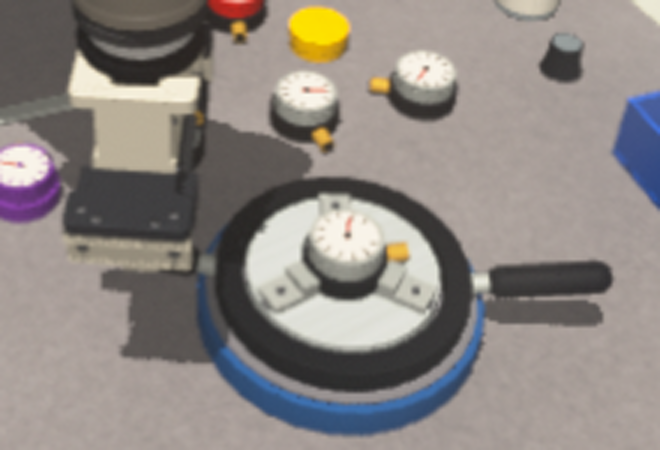

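Call:
{"name": "play_rows", "arguments": {
  "moves": [
    [[0.012, 0.002, -0.002, 0, 0.2], [0.012, 0.002, -0.001, 0, 0.2], [0.01, 0.001, -0.001, 0, 0.2], [0, 0, 0, 0, 0.2], [0, 0, 0, 0, -0.7], [0, 0, 0, 0, -0.7], [0, 0, 0, 0, -0.7], [0, 0, 0, 0, -0.7], [0, 0, 0, 0, -0.7], [0, 0, 0, 0, -0.7]]
  ]
}}

```text
time: 4.9
tool_pos: [0.3877, -0.2491, 0.0451]
tool_rot: [0.248, 1.547, -0.251]
contact_force: [0.1, -0.2, -3.4]
opening: 0.0211
```

Call:
{"name": "play_rows", "arguments": {
  "moves": [
    [[0, -0.008, 0.0005, -3.3, -0.7], [0, -0.012, 0.0005, -4.9, -0.7], [0, -0.012, 0.0005, -4.9, -0.7], [0, -0.012, 0.0005, -4.9, -0.7], [0, -0.012, 0.0005, -4.9, -0.7], [0, -0.012, 0.0005, -4.9, -0.7], [0, -0.012, 0.0005, -4.9, -0.7], [0, -0.008, 0.0005, -3.3, -0.7], [0, 0, 0, 0, -0.7], [0, 0, 0, 0, -0.7]]
  ]
}}

```text
time: 5.9
tool_pos: [0.3737, -0.3314, 0.0451]
tool_rot: [0.033, 1.545, 0.177]
contact_force: [1.1, 1.0, 0.8]
opening: 0.0212
```

```bash
python3 - <<'E'
from h import *
o,R=tool();p=o["tool_pos"];print(p,np.degrees(o["qpos"][0]-o["qpos"][5]),R.round(3).tolist(),o["torque"],o["qpos"].round(2))
d=p[:2]-[.508,-.312];print(np.hypot(*d),np.degrees(np.arctan2(d[1],d[0]))%360)
E
```

```text
[ 0.37368509 -0.33144543  0.0450976 ] 99.6011779540266 [[0.026, -0.144, 0.989], [0.005, 0.99, 0.144], [-1.0, 0.001, 0.026]] [ 0.26053904 -0.14207226 -0.16528729] [-0.89  0.52  1.83  0.03  0.78 -2.63]
0.13571521112482443 188.23775670956462
```

Call:
{"name": "play_rows", "arguments": {
  "moves": [
    [[0, -0.008, 0, -3.3, -0.7], [0, -0.008, 0.0005, -3.3, -0.7], [0, -0.006, 0, -2, -0.7], [0, 0, 0, 0, -0.7], [0, 0, 0, 0, -0.7], [0, 0, 0, 0, 0.1], [0, 0, 0, 0, 0.1], [0, 0, 0, 0, 0.1], [-0.02, 0, 0, 0, 0.1], [-0.04, 0, 0, 0, 0.1]]
  ]
}}

```text
time: 6.9
tool_pos: [0.3739, -0.346, 0.1019]
tool_rot: [0.546, 1.546, 0.837]
contact_force: [0.5, -0.1, 0.4]
opening: 0.0503
```

```bash
python3 - <<'E'
from h import *
o,R=tool();p=o["tool_pos"];print(p,np.degrees(o["qpos"][0]-o["qpos"][5]),R.round(3).tolist(),o["qpos"].round(2))
t=grab("top");save(t,"t2.png",(240,120,430,290),4);s=grab("side");save(s,"s2.png",(160,180,420,350),3)
E
```

```text
[ 0.37387049 -0.34604472  0.10192887] 107.61817626338684 [[0.016, -0.287, 0.958], [0.018, 0.958, 0.286], [-1.0, 0.013, 0.021]] [-0.91  0.45  1.74  0.03  0.96 -2.79]
```

View pics/s2.png

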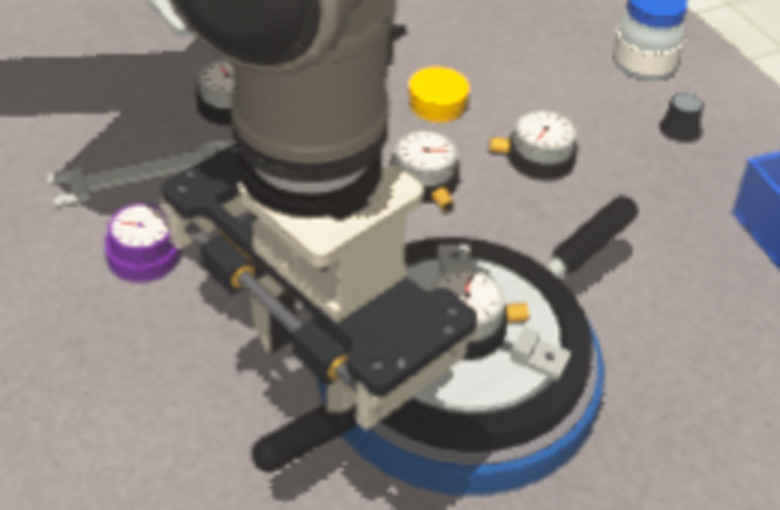

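View pics/t2.png

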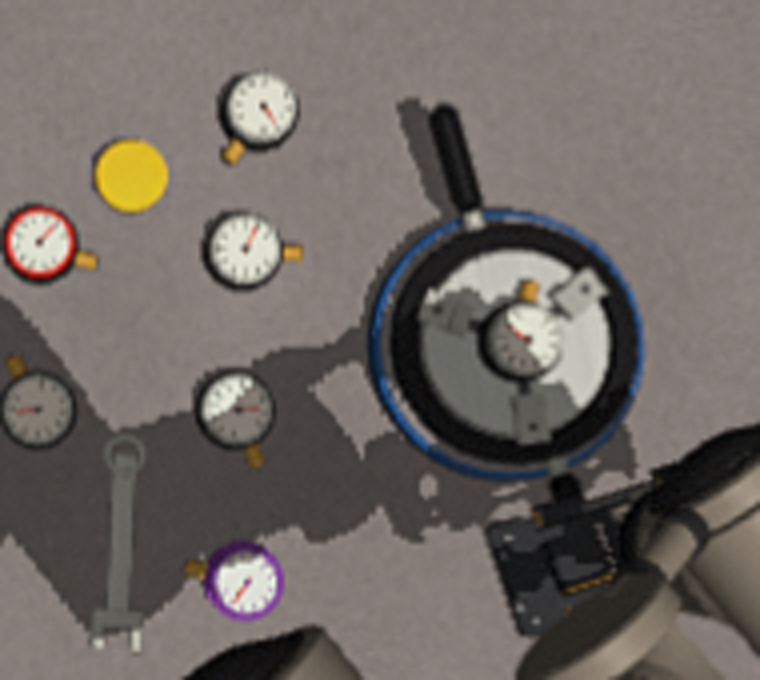

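```bash
python3 plan.py 0.5 .44,-.33,.15,50 .5076,-.3117,.15,-16.6
```

```text
q6 end -2.79 psi0 107.62
[[[-0.0053,-0.0,0.0083,7.2,0.5],[-0.0053,0.001,0.0082,7.2,0.5],[-0.0053,0.002,0.008,7.2,0.5],[-0.0053,0.003,0.0077,7.2,0.5],[-0.0053,0.004,0.0073,7.2,0.5],[-0.0053,0.0048,0.0067,7.2,0.5],[-0.0053,0.0056,0.0061,7.2,0.5],[-0.0053,0.0064,0.0053,7.2,0.5],[-0.0,0.0064,0.0044,7.4,0.5],[-0.0,0.0069,0.0036,7.4,0.5]]]
[[[-0.0,0.0073,0.0027,7.4,0.5],[-0.0,0.0076,0.0017,7.4,0.5],[-0.0,0.0077,0.0007,7.4,0.5],[-0.0,0.0078,-0.0003,7.4,0.5],[-0.0,0.0077,-0.0013,7.4,0.5],[-0.0,0.0074,-0.0023,7.4,0.5],[-0.0,0.0071,-0.0032,7.4,0.5],[0,0,0,0,0.5],[0,0,0,0,0.5],[0,0,0,0,0.5]]]
```

Call:
{"name": "play_rows", "arguments": {
  "moves": [
    [[-0.01, 0, 0.008, 7.2, 0.5], [-0.01, 0.001, 0.008, 7.2, 0.5], [-0.01, 0.002, 0.008, 7.2, 0.5], [-0.005, 0.003, 0.008, 7.2, 0.5], [-0.005, 0.004, 0.007, 7.2, 0.5], [-0.002, 0.005, 0.007, 7.2, 0.5], [0, 0.0056, 0.006, 7.2, 0.5], [0, 0.006, 0.005, 7.2, 0.5], [0, 0.006, 0.0045, 7.4, 0.5], [0, 0.007, 0.0035, 7.4, 0.5]]
  ]
}}

```text
time: 8.0
tool_pos: [0.4549, -0.3258, 0.1506]
tool_rot: [1.407, 1.547, 0.383]
contact_force: [-0.6, 1.5, 0.8]
opening: 0.069
```

Call:
{"name": "play_rows", "arguments": {
  "moves": [
    [[0, 0.007, 0.003, 7.4, 0.5], [0, 0.0075, 0.002, 7.4, 0.5], [0, 0.0075, 0.001, 7.4, 0.5], [0, 0.008, 0, 7.4, 0.5], [0, 0.0075, -0.001, 7.4, 0.5], [0, 0.0075, -0.002, 7.4, 0.5], [0, 0.007, -0.003, 7, 0.5], [0, 0, 0, 0, 0.5], [0, 0, 0, 0, 0.5], [0, 0, 0, 0, 0.5]]
  ]
}}

```text
time: 9.0
tool_pos: [0.5087, -0.3138, 0.1457]
tool_rot: [2.713, 1.549, 0.76]
contact_force: [-0.8, -0.3, -0.3]
opening: 0.0689
```

```bash
python3 - <<'E'
from h import *
o,R=tool();p=o["tool_pos"];print(p,R.round(3).tolist(),o["qpos"].round(2))
E
python3 plan.py 0.5 .5076,-.3117,.1,-16.6,.015 .5076,-.3117,.068,-16.6,.012
```

```text
[ 0.50873166 -0.31383755  0.14573173] [[0.016, 0.928, -0.373], [0.015, -0.373, -0.928], [-1.0, 0.009, -0.02]] [-0.69  0.54  1.44  0.02  1.16 -0.32]
q6 end -0.32 psi0 -21.36
[[[0.0114,-0.0005,-0.0004,-1.19,0.5],[0.0114,-0.0004,-0.0004,-1.19,0.5],[0.0114,-0.0004,-0.0004,-1.19,0.5],[0.0114,-0.0004,-0.0004,-1.19,0.5],[0.0107,0.0,-0.0,-0.0,0.5],[0.0107,0.0,-0.0,-0.0,0.5],[0.0107,0.0,-0.0,-0.0,0.5],[0,0,0,0,0.5],[0,0,0,0,0.5],[0,0,0,0,0.5]]]
```

Call:
{"name": "play_rows", "arguments": {
  "moves": [
    [[0.012, -0.0005, -0.0005, -1.2, 0.5], [0.014, -0.0005, -0.0005, -1.2, 0.5], [0.014, -0.0005, -0.0005, -1.2, 0.5], [0.012, -0.0003, -0.0005, -1, 0.5], [0.01, 0, 0, 0, 0.5], [0.008, 0, 0, 0, 0.5], [0.004, 0, 0, 0, 0.5], [0, 0, 0, 0, 0.5], [0, 0, 0, 0, 0.5], [0, 0, 0, 0, 0.5]]
  ]
}}

```text
time: 10.0
tool_pos: [0.5071, -0.3104, 0.0658]
tool_rot: [2.641, 1.55, 0.781]
contact_force: [0.2, 0.5, 0.1]
opening: 0.0691
```

```bash
python3 plan.py 0.5 .5076,-.3117,.068,-16.6,.012
```

```text
q6 end -0.41 psi0 -15.77
[[[-0.0022,0.0008,0.0012,0.83,0.5],[0,0,0,0,0.5],[0,0,0,0,0.5],[0,0,0,0,0.5],[0,0,0,0,0.5],[0,0,0,0,0.5],[0,0,0,0,0.5],[0,0,0,0,0.5],[0,0,0,0,0.5],[0,0,0,0,0.5]]]
```

Call:
{"name": "play_rows", "arguments": {
  "moves": [
    [[-0.002, 0.0005, 0.001, 0.8, 0.5], [0, 0, 0, 0, 0.5], [0, 0, 0, 0, -0.2], [0, 0, 0, 0, -0.2], [0, 0, 0, 0, -0.2], [0, 0, 0, 0, -0.2], [0, 0, 0, 0, -0.2], [-0.01, 0, 0, 0, -0.2], [-0.03, 0, 0, 0, -0.2], [-0.03, 0, 0, 0, -0.2]]
  ],
  "grip_force": 35
}}

```text
time: 11.0
tool_pos: [0.5041, -0.311, 0.1371]
tool_rot: [3.074, 1.549, 1.199]
contact_force: [1.4, -0.6, -2.2]
opening: 0.0489
```

```bash
python3 plan.py -0.2 .5,-.2,.15,70 .5,.1,.13,130 .4957,.3535,.11,187.9
```

```text
q6 end -0.4 psi0 -16.9
[[[-0.0011,-0.003,-0.0087,-7.24,-0.2],[-0.0011,-0.0019,-0.0091,-7.24,-0.2],[-0.0011,-0.0007,-0.0092,-7.24,-0.2],[-0.0011,0.0004,-0.0092,-7.24,-0.2],[-0.0011,0.0016,-0.0091,-7.24,-0.2],[-0.0011,0.0027,-0.0088,-7.24,-0.2],[-0.0011,0.0038,-0.0084,-7.24,-0.2],[-0.0011,0.0049,-0.0079,-7.24,-0.2],[-0.0011,0.0058,-0.0072,-7.24,-0.2],[-0.0011,0.0067,-0.0064,-7.24,-0.2]]]
[[[-0.0011,0.0074,-0.0055,-7.24,-0.2],[-0.0011,0.0081,-0.0045,-7.24,-0.2],[0.0025,0.0352,-0.0128,-7.5,-0.2],[0.0025,0.0366,-0.0081,-7.5,-0.2],[0.0025,0.0374,-0.0033,-7.5,-0.2],[0.0025,0.0375,0.0016,-7.5,-0.2],[0.0025,0.0369,0.0065,-7.5,-0.2],[0.0025,0.0358,0.0113,-7.5,-0.2],[0.0025,0.034,0.0158,-7.5,-0.2],[0.0025,0.0316,0.0201,-7.5,-0.2]]]
[[[0.0025,0.0246,0.02,-7.24,-0.2],[0.0025,0.0219,0.0229,-7.24,-0.2],[0.0025,0.0188,0.0255,-7.24,-0.2],[0.0025,0.0155,0.0276,-7.24,-0.2],[0.0025,0.0119,0.0294,-7.24,-0.2],[0.0025,0.0081,0.0306,-7.24,-0.2],[0.0025,0.0042,0.0314,-7.24,-0.2],[0.0025,0.0002,0.0317,-7.24,-0.2],[0,0,0,0,-0.2],[0,0,0,0,-0.2]]]
```

Call:
{"name": "play_rows", "arguments": {
  "moves": [
    [[-0.003, -0.003, -0.009, -7.2, -0.2], [-0.003, -0.002, -0.009, -7.2, -0.2], [-0.003, -0.0007, -0.009, -7.2, -0.2], [-0.001, 0.0005, -0.009, -7.2, -0.2], [-0.001, 0.0015, -0.009, -7.2, -0.2], [-0.001, 0.003, -0.009, -7.2, -0.2], [-0.001, 0.004, -0.0085, -7.2, -0.2], [-0.001, 0.005, -0.008, -7.2, -0.2], [-0.001, 0.006, -0.007, -7.2, -0.2], [-0.001, 0.0065, -0.0065, -7.2, -0.2]]
  ]
}}

```text
time: 12.0
tool_pos: [0.501, -0.2175, 0.1656]
tool_rot: [1.297, 1.55, 0.727]
contact_force: [0.8, -0.7, -2.9]
opening: 0.0491
```

Call:
{"name": "play_rows", "arguments": {
  "moves": [
    [[-0.001, 0.0075, -0.0055, -7.2, -0.2], [-0.001, 0.008, -0.0045, -7.2, -0.2], [0.002, 0.035, -0.013, -7.5, -0.2], [0.002, 0.0365, -0.008, -7.5, -0.2], [0.002, 0.0375, -0.003, -7.5, -0.2], [0.002, 0.0375, 0.0015, -7.5, -0.2], [0.002, 0.037, 0.0065, -7.5, -0.2], [0.002, 0.036, 0.0115, -7.5, -0.2], [0.002, 0.034, 0.016, -7.5, -0.2], [0.002, 0.032, 0.02, -6, -0.2]]
  ]
}}

```text
time: 13.0
tool_pos: [0.4813, 0.1092, 0.1608]
tool_rot: [-0.228, 1.547, 0.522]
contact_force: [1.1, 0.3, -2.1]
opening: 0.0491
```

```bash
python3 plan.py -0.2 .4957,.3535,.12,187.9
```

```text
q6 end -2.27 psi0 133.32
[[[0.0051,0.021,0.0223,-6.82,-0.2],[0.0051,0.0182,0.0246,-6.82,-0.2],[0.0051,0.0151,0.0266,-6.82,-0.2],[0.0051,0.0119,0.0282,-6.82,-0.2],[0.0051,0.0084,0.0294,-6.82,-0.2],[0.0051,0.0049,0.0302,-6.82,-0.2],[0.0051,0.0013,0.0306,-6.82,-0.2],[0.0051,-0.0024,0.0305,-6.82,-0.2],[0,0,0,0,-0.2],[0,0,0,0,-0.2]]]
```

Call:
{"name": "play_rows", "arguments": {
  "moves": [
    [[0.005, 0.021, 0.022, -6.8, -0.2], [0.005, 0.018, 0.0245, -6.8, -0.2], [0.005, 0.015, 0.0265, -6.8, -0.2], [0.005, 0.012, 0.028, -6.8, -0.2], [0.005, 0.0085, 0.0295, -6.8, -0.2], [0.005, 0.005, 0.03, -6.8, -0.2], [0.005, 0.0015, 0.03, -6.8, -0.2], [0.003, -0.0015, 0.015, -4, -0.2], [0, 0, 0, 0, -0.2], [0, 0, 0, 0, -0.2]]
  ]
}}

```text
time: 14.0
tool_pos: [0.4895, 0.3518, 0.1293]
tool_rot: [-1.17, 1.545, 0.527]
contact_force: [-0.2, -0.4, -1.9]
opening: 0.0494
```

```bash
python3 plan.py -0.2 .4957,.3535,.06,187.9,.013;python3 - <<'E'
from h import *
save(grab("top"),"t3.png",(90,140,290,290),3.5);save(grab("side"),"s3.png",(160,100,320,220),4)
o,R=tool();print(R[:,0])
E
```

```text
q6 end -2.77 psi0 187.25
[[[0.0115,-0.0011,0.0001,-0.11,-0.2],[0.0115,-0.0011,0.0001,-0.11,-0.2],[0.0115,-0.0011,0.0001,-0.11,-0.2],[0.0115,-0.0011,0.0001,-0.11,-0.2],[0.0115,-0.0011,0.0001,-0.11,-0.2],[0.0115,-0.0011,0.0001,-0.11,-0.2],[0,0,0,0,-0.2],[0,0,0,0,-0.2],[0,0,0,0,-0.2],[0,0,0,0,-0.2]]]
[ 0.02240687  0.01306511 -0.99966356]
```

View pics/s3.png

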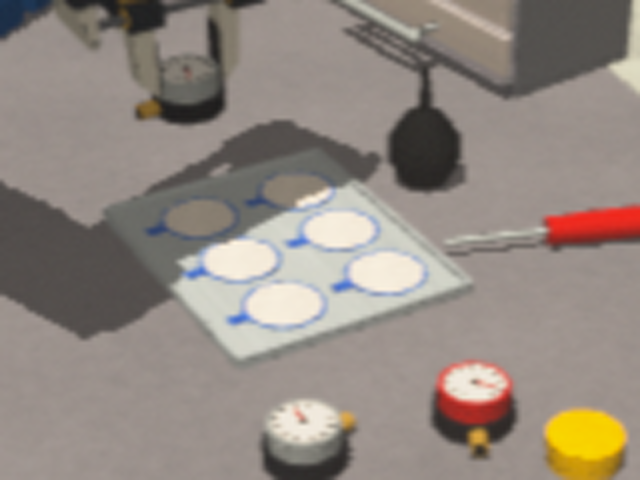

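Call:
{"name": "play_rows", "arguments": {
  "moves": [
    [[0.012, -0.0015, 0, 0, -0.2], [0.018, -0.002, 0, 0, -0.2], [0.018, -0.002, 0, 0, -0.2], [0.018, -0.002, 0, 0, -0.2], [0.012, -0.001, 0, 0, -0.2], [0.006, 0, 0, 0, -0.2], [0, 0, 0, 0, -0.2], [0, 0, 0, 0, -0.2], [0, 0, 0, 0, -0.2], [0, 0, 0, 0, -0.2]]
  ]
}}

```text
time: 15.1
tool_pos: [0.5031, 0.3479, 0.0431]
tool_rot: [-1.196, 1.542, 0.488]
contact_force: [-0.1, -0.1, -2.2]
opening: 0.0493
```

```bash
python3 plan.py -0.2 .4957,.3535,.024,187.9,.01
```

```text
q6 end -2.78 psi0 186.49
[[[0.0064,0.0022,0.0021,-0.47,-0.2],[0.0064,0.0022,0.0021,-0.47,-0.2],[0.0064,0.0022,0.0022,-0.47,-0.2],[0,0,0,0,-0.2],[0,0,0,0,-0.2],[0,0,0,0,-0.2],[0,0,0,0,-0.2],[0,0,0,0,-0.2],[0,0,0,0,-0.2],[0,0,0,0,-0.2]]]
```

```bash
cat > plan.py <<'E'
import sys,json
from h import *
def go(grip,wps,step=.045,rot=7.5):
    o,R=tool();p=o["tool_pos"].copy();psi=np.degrees(o["qpos"][0]-o["qpos"][5]);rows=[];p0=psi
    for w in wps:
        x=np.array(w[:3]);yw=w[3];st=w[4] if len(w)>4 else step
        n=int(max(np.ceil(np.linalg.norm(x-p)/st-1e-6),np.ceil(abs(yw-psi)/rot-1e-6),1))
        for i in range(n):
            d=(x-p)/(n-i);r=(yw-psi)/(n-i)
            dt=R.T@d
            rows.append([round(float(dt[0]),4),round(float(dt[1]),4),round(float(dt[2]),4),round(-r,1),grip])
            p=p+d;psi+=r;R=R@Rn.from_euler("x",-r,degrees=True).as_matrix()
    print("q6",o["qpos"][5].round(2),"psi0",round(float(p0),2),"p",o["tool_pos"].round(4),"open",o["opening"].round(4),"nrows",len(rows))
    for i in range(0,len(rows),10): print("[["+",".join(json.dumps(r) for r in rows[i:i+10]).replace(" ","")+"]]")
if __name__=="__main__":
    go(float(sys.argv[1]),[[float(v) for v in a.split(",")] for a in sys.argv[2:]])
E
python3 plan.py -.2 .4957,.3535,.0245,187.9,.01
```

```text
Traceback (most recent call last):
  File "plan.py", line 16, in <module>
    go(float(sys.argv[1]),[[float(v) for v in a.split(",")] for a in sys.argv[2:]])
    ~~^^^^^^^^^^^^^^^^^^^^^^^^^^^^^^^^^^^^^^^^^^^^^^^^^^^^^^^^^^^^^^^^^^^^^^^^^^^^^
  File "plan.py", line 13, in go
    print("q6",o["qpos"][5].round(2),"psi0",round(float(p0),2),"p",o["tool_pos"].round(4),"open",o["opening"].round(4),"nrows",len(rows))
                                                                                                 ^^^^^^^^^^^^^^^^^^
AttributeError: 'float' object has no attribute 'round'
```

```bash
sed -i 's/o\["opening"\].round(4)/round(o["opening"],4)/' plan.py
python3 plan.py -.2 .4957,.3535,.0245,187.9,.01
```

```text
q6 -2.78 psi0 186.49 p [0.5031 0.3479 0.0431] open 0.0493 nrows 3
[[[0.0062,0.0024,0.0021,-0.5,-0.2],[0.0062,0.0024,0.0021,-0.5,-0.2],[0.0062,0.0024,0.0021,-0.5,-0.2]]]
```

Call:
{"name": "play_rows", "arguments": {
  "moves": [
    [[0, 0.003, 0.0025, -0.7, -0.2], [0.004, 0.003, 0.0025, -0.7, -0.2], [0.005, 0.001, 0.001, 0, -0.2], [0.004, 0, 0, 0, -0.2], [0.003, 0, 0, 0, -0.2], [0, 0, 0, 0, -0.2], [0, 0, 0, 0, -0.2], [0, 0, 0, 0, -0.2], [0, 0, 0, 0, -0.2], [0, 0, 0, 0, -0.2]]
  ]
}}

```text
time: 16.1
tool_pos: [0.4956, 0.3545, 0.027]
tool_rot: [-1.217, 1.539, 0.494]
contact_force: [-1.0, 0.0, -2.3]
opening: 0.0492
```

```bash
python3 plan.py -.2 .4957,.3535,.0245,187.9,.01
```

```text
q6 -2.79 psi0 188.04 p [0.4956 0.3545 0.027 ] open 0.0492 nrows 1
[[[0.0025,0.0001,-0.0011,0.1,-0.2]]]
```

Call:
{"name": "play_rows", "arguments": {
  "moves": [
    [[0.002, 0, -0.001, 0, -0.2], [0.001, 0, 0, 0, -0.2], [0.001, 0, 0, 0, -0.2], [0, 0, 0, 0, -0.2], [0, 0, 0, 0, 0.4], [0, 0, 0, 0, 0.4], [0, 0, 0, 0, 0.4], [-0.01, 0, 0, 0, 0.4], [-0.04, 0, 0, 0, 0.4], [-0.04, 0, 0, 0, 0.4]]
  ]
}}

```text
time: 17.1
tool_pos: [0.4908, 0.3517, 0.1145]
tool_rot: [-1.132, 1.547, 0.578]
contact_force: [0.9, -0.5, 0.2]
opening: 0.0641
```

```bash
python3 plan.py .5 .47,.2,.13,110 .4676,.0332,.12,27; python3 - <<'E'
from h import *
save(grab("top"),"t4.png",(90,140,290,290),3.5);save(grab("side"),"s4.png",(160,100,320,220),4)
o,R=tool();print(R[:,0])
E
```

```text
q6 -2.79 psi0 188.05 p [0.4908 0.3517 0.1145] open 0.0641 nrows 23
[[[-0.0016,0.0038,-0.0134,7.1,0.5],[-0.0016,0.0021,-0.0137,7.1,0.5],[-0.0016,0.0004,-0.0139,7.1,0.5],[-0.0016,-0.0014,-0.0138,7.1,0.5],[-0.0016,-0.0031,-0.0136,7.1,0.5],[-0.0016,-0.0047,-0.0131,7.1,0.5],[-0.0016,-0.0063,-0.0124,7.1,0.5],[-0.0016,-0.0078,-0.0115,7.1,0.5],[-0.0016,-0.0091,-0.0105,7.1,0.5],[-0.0016,-0.0104,-0.0093,7.1,0.5]]]
[[[-0.0016,-0.0114,-0.0079,7.1,0.5],[0.0006,-0.013,-0.0049,6.9,0.5],[0.0006,-0.0135,-0.0033,6.9,0.5],[0.0006,-0.0138,-0.0017,6.9,0.5],[0.0006,-0.0139,-0.0,6.9,0.5],[0.0006,-0.0138,0.0017,6.9,0.5],[0.0006,-0.0135,0.0033,6.9,0.5],[0.0006,-0.013,0.0049,6.9,0.5],[0.0006,-0.0123,0.0064,6.9,0.5],[0.0006,-0.0115,0.0079,6.9,0.5]]]
[[[0.0006,-0.0104,0.0092,6.9,0.5],[0.0006,-0.0092,0.0104,6.9,0.5],[0.0006,-0.0079,0.0114,6.9,0.5]]]
[ 0.03052549  0.01862885 -0.99936038]
```

View pics/s4.png

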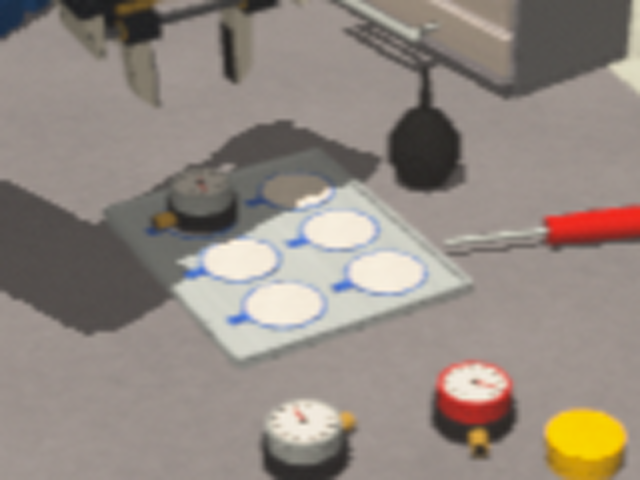

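Call:
{"name": "play_rows", "arguments": {
  "moves": [
    [[-0.0015, 0.004, -0.0135, 7.1, 0.5], [-0.0015, 0.002, -0.0135, 7.1, 0.5], [-0.0015, 0.0005, -0.014, 7.1, 0.5], [-0.0015, -0.0015, -0.014, 7.1, 0.5], [-0.0015, -0.003, -0.0135, 7.1, 0.5], [-0.0015, -0.0045, -0.013, 7.1, 0.5], [-0.0015, -0.0065, -0.0125, 7.1, 0.5], [-0.0015, -0.008, -0.0115, 7.1, 0.5], [-0.0015, -0.009, -0.0105, 7.1, 0.5], [-0.0015, -0.0105, -0.0095, 7.1, 0.5]]
  ]
}}

```text
time: 18.2
tool_pos: [0.4708, 0.2121, 0.1339]
tool_rot: [0.123, 1.53, 0.548]
contact_force: [-0.4, -0.2, 0.5]
opening: 0.0686
```

Call:
{"name": "play_rows", "arguments": {
  "moves": [
    [[-0.0015, -0.0115, -0.008, 7.1, 0.5], [0.0005, -0.013, -0.005, 6.9, 0.5], [0.0005, -0.0135, -0.0035, 6.9, 0.5], [0.0005, -0.014, -0.0015, 6.9, 0.5], [0.0005, -0.014, 0, 6.9, 0.5], [0.0005, -0.014, 0.0015, 6.9, 0.5], [0.0005, -0.0135, 0.0035, 6.9, 0.5], [0.0005, -0.013, 0.005, 6.9, 0.5], [0.0005, -0.0125, 0.0065, 6.9, 0.5], [0, 0, 0, 0, 0.5]]
  ]
}}

```text
time: 19.2
tool_pos: [0.4571, 0.0804, 0.1288]
tool_rot: [1.243, 1.529, 0.531]
contact_force: [-1.4, -0.6, 0.1]
opening: 0.0689
```

```bash
cat > see.py <<'E'
# find loose gauges in top picture: dial centre, port angle
from h import *
import sys
from scipy.spatial import cKDTree
def look(name=None):
    t=grab("top");h=cv2.cvtColor(t,cv2.COLOR_RGB2HSV);H,S,V=cv2.split(h)
    r=[d["point"] for d in robot.spot_in("top","gauge_1")]
    br=((H>8)&(H<24)&(S>100)&(V>45)).astype(np.uint8);n,l,s,c=cv2.connectedComponentsWithStats(br,connectivity=8)
    B=[(c[i],s[i,4]) for i in range(1,n) if 8<=s[i,4]<=45]
    w=((V>95)&(S<60)).astype(np.uint8)
    for (u,v) in r:
        x0,y0=int(u)-14,int(v)-14
        W=((V[y0:y0+28,x0:x0+28]>165)&(S[y0:y0+28,x0:x0+28]<50)).astype(np.uint8)
        n,l,s,c=cv2.connectedComponentsWithStats(W,connectivity=4)
        out=[(np.array(c[i])+[x0,y0],int(s[i,4])) for i in range(1,n) if s[i,4]>60]
        for cc,a in out:
            g=at("top",cc,.032)
            b=[(at("top",q,.013)-g) for q,_ in B];b=[np.degrees(np.arctan2(e[1],e[0])) for e in b if .028<np.hypot(e[0],e[1])<.046]
            print(cc.round(1),a,g.round(4)[:2],np.round(b,1))
        if not out: print("spot",np.round([u,v],1),at("top",(u,v),.02).round(3),"no blob")
    if name: save(t,name,(110,120,430,290),2.4)
    return t
if __name__=="__main__": look(sys.argv[1] if len(sys.argv)>1 else None)
E
python3 see.py t5.png; python3 plan.py .5 .4676,.0332,.12,27;python3 - <<'E'
from h import *
o,R=tool();print(R[:,0])
E
```

```text
[133.9 212.2] 377 [0.5019 0.3694] [-148.4]
[148.2 202.6] 76 [0.5294 0.3278] []
[301.  181.8] 168 [ 0.5828 -0.122 ] [-91.7]
[305.1 146.2] 172 [ 0.6891 -0.1368] [146.5]
[298.9 222. ] 182 [ 0.4646 -0.1127] [-158.8]
[301.3 265.1] 163 [ 0.34   -0.1159] [75.9]
[161.3 196.9] 517 [0.5453 0.2897] []
[162.1 184.5] 186 [0.582  0.2874] []
q6 -0.88 psi0 50.42 p [0.4574 0.0816 0.129 ] open 0.0687 nrows 4
[[[0.0021,-0.0076,0.0098,5.9,0.5],[0.0021,-0.0066,0.0105,5.9,0.5],[0.0021,-0.0055,0.0111,5.9,0.5],[0.0021,-0.0043,0.0116,5.9,0.5]]]
[ 0.03630691  0.02154186 -0.99910848]
```

View pics/t5.png

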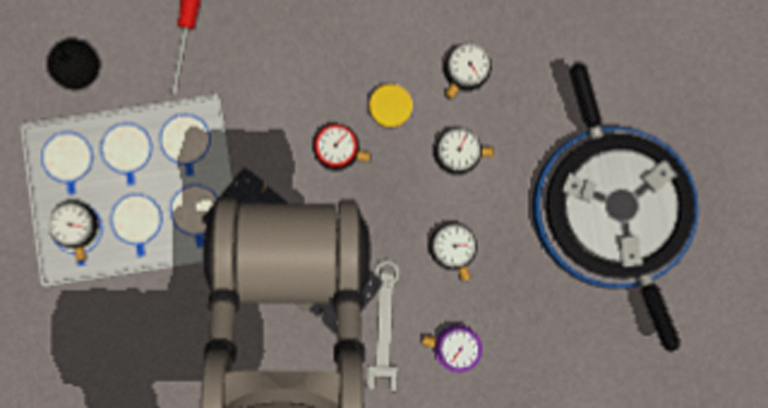

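Call:
{"name": "play_rows", "arguments": {
  "moves": [
    [[0.002, -0.0075, 0.01, 5.9, 0.5], [0.002, -0.0065, 0.0105, 5.9, 0.5], [0.002, -0.0055, 0.011, 5.9, 0.5], [0.002, -0.004, 0.011, 4, 0.5], [0, 0, 0, 0, 0.5], [0, 0, 0, 0, 0.5], [0, 0, 0, 0, 0.5], [0, 0, 0, 0, 0.5], [0, 0, 0, 0, 0.5], [0, 0, 0, 0, 0.5]]
  ]
}}

```text
time: 20.3
tool_pos: [0.4687, 0.0395, 0.1209]
tool_rot: [1.623, 1.526, 0.555]
contact_force: [0.3, 0.5, 0.4]
opening: 0.0688
```

```bash
cat >> plan.py <<'E'
    o,R=tool();print("tilt",R[:2,0].round(4))
E
python3 plan.py .5 .4676,.0332,.05,27,.015 .4676,.0332,.018,27,.012
```

```text
q6 -0.62 psi0 29.95 p [0.4687 0.0395 0.1209] open 0.0688 nrows 8
[[[0.0141,-0.0014,0.001,0.6,0.5],[0.0141,-0.0014,0.001,0.6,0.5],[0.0141,-0.0014,0.0011,0.6,0.5],[0.0141,-0.0014,0.0011,0.6,0.5],[0.0141,-0.0014,0.0011,0.6,0.5],[0.0107,-0.0005,0.0,-0.0,0.5],[0.0107,-0.0005,0.0,-0.0,0.5],[0.0107,-0.0005,0.0,-0.0,0.5]]]
tilt [0.038  0.0235]
```

Call:
{"name": "play_rows", "arguments": {
  "moves": [
    [[0.014, -0.0015, 0.001, 0.6, 0.5], [0.014, -0.0015, 0.001, 0.6, 0.5], [0.014, -0.0015, 0.001, 0.6, 0.5], [0.014, -0.0015, 0.001, 0.6, 0.5], [0.014, -0.0015, 0.001, 0.5, 0.5], [0.011, -0.0005, 0, 0, 0.5], [0.008, -0.0005, 0, 0, 0.5], [0.005, 0, 0, 0, 0.5], [0, 0, 0, 0, 0.5], [0, 0, 0, 0, 0.5]]
  ]
}}

```text
time: 21.3
tool_pos: [0.4688, 0.034, 0.0246]
tool_rot: [1.618, 1.522, 0.501]
contact_force: [-0.4, -0.0, 0.2]
opening: 0.069
```

```bash
python3 plan.py .5 .4676,.0332,.019,27,.012
```

```text
q6 -0.6 psi0 28.07 p [0.4688 0.034  0.0246] open 0.069 nrows 1
[[[0.0056,-0.0017,0.0002,1.1,0.5]]]
tilt [0.0425 0.0233]
```

Call:
{"name": "play_rows", "arguments": {
  "moves": [
    [[0.005, -0.0015, 0, 1, 0.5], [0, 0, 0, 0, 0.5], [0, 0, 0, 0, -0.2], [0, 0, 0, 0, -0.2], [0, 0, 0, 0, -0.2], [0, 0, 0, 0, -0.2], [0, 0, 0, 0, -0.2], [-0.01, 0, 0, 0, -0.2], [-0.03, 0, 0, 0, -0.2], [-0.04, 0, 0, 0, -0.2]]
  ]
}}

```text
time: 22.3
tool_pos: [0.4608, 0.0319, 0.0987]
tool_rot: [1.782, 1.53, 0.646]
contact_force: [1.2, 0.5, -1.3]
opening: 0.0488
```

```bash
python3 plan.py -.2 .49,.15,.12,110 .5058,.2802,.11,187.9
```

```text
q6 -0.58 psi0 26.29 p [0.4608 0.0319 0.0987] open 0.0488 nrows 23
[[[-0.0015,0.0064,-0.0079,-7.0,-0.2],[-0.0015,0.0073,-0.0071,-7.0,-0.2],[-0.0015,0.0081,-0.0061,-7.0,-0.2],[-0.0015,0.0088,-0.0051,-7.0,-0.2],[-0.0015,0.0094,-0.004,-7.0,-0.2],[-0.0015,0.0098,-0.0028,-7.0,-0.2],[-0.0015,0.0101,-0.0016,-7.0,-0.2],[-0.0015,0.0102,-0.0004,-7.0,-0.2],[-0.0015,0.0102,0.0009,-7.0,-0.2],[-0.0015,0.01,0.0021,-7.0,-0.2]]]
[[[-0.0015,0.0097,0.0033,-7.0,-0.2],[-0.0015,0.0092,0.0044,-7.0,-0.2],[0.0012,0.0107,0.0051,-7.1,-0.2],[0.0012,0.01,0.0064,-7.1,-0.2],[0.0012,0.0092,0.0076,-7.1,-0.2],[0.0012,0.0082,0.0086,-7.1,-0.2],[0.0012,0.007,0.0096,-7.1,-0.2],[0.0012,0.0058,0.0104,-7.1,-0.2],[0.0012,0.0045,0.011,-7.1,-0.2],[0.0012,0.0031,0.0115,-7.1,-0.2]]]
[[[0.0012,0.0016,0.0118,-7.1,-0.2],[0.0012,0.0002,0.0119,-7.1,-0.2],[0.0012,-0.0013,0.0118,-7.1,-0.2]]]
tilt [0.0324 0.0244]
```

Call:
{"name": "play_rows", "arguments": {
  "moves": [
    [[-0.003, 0.0065, -0.008, -7, -0.2], [-0.003, 0.0075, -0.007, -7, -0.2], [-0.002, 0.008, -0.006, -7, -0.2], [-0.0015, 0.009, -0.005, -7, -0.2], [-0.0015, 0.0095, -0.004, -7, -0.2], [-0.0015, 0.01, -0.003, -7, -0.2], [-0.0015, 0.01, -0.0015, -7, -0.2], [-0.0015, 0.01, -0.0005, -7, -0.2], [-0.0015, 0.01, 0.001, -7, -0.2], [-0.0015, 0.01, 0.002, -7, -0.2]]
  ]
}}

```text
time: 23.3
tool_pos: [0.4848, 0.1329, 0.1333]
tool_rot: [0.342, 1.521, 0.474]
contact_force: [0.0, 0.0, -2.3]
opening: 0.0488
```

Call:
{"name": "play_rows", "arguments": {
  "moves": [
    [[-0.0015, 0.0095, 0.0035, -7, -0.2], [-0.0015, 0.009, 0.0045, -7, -0.2], [0.001, 0.0105, 0.005, -7, -0.2], [0.001, 0.01, 0.0065, -7, -0.2], [0.001, 0.009, 0.0075, -7, -0.2], [0.001, 0.008, 0.0085, -7, -0.2], [0.001, 0.007, 0.0095, -7, -0.2], [0.001, 0.006, 0.0105, -7, -0.2], [0.001, 0.0045, 0.011, -6, -0.2], [0, 0, 0, 0, -0.2]]
  ]
}}

```text
time: 24.3
tool_pos: [0.4903, 0.2397, 0.1377]
tool_rot: [-0.789, 1.522, 0.474]
contact_force: [-0.6, -0.0, -1.3]
opening: 0.0493
```

```bash
python3 plan.py -.2 .5058,.2802,.10,187.9
```

```text
q6 -2.53 psi0 162.64 p [0.4903 0.2397 0.1377] open 0.0493 nrows 4
[[[0.0098,-0.0003,0.0105,-6.3,-0.2],[0.0098,-0.0014,0.0104,-6.3,-0.2],[0.0098,-0.0026,0.0102,-6.3,-0.2],[0.0098,-0.0037,0.0098,-6.3,-0.2]]]
tilt [0.0436 0.0224]
```

Call:
{"name": "play_rows", "arguments": {
  "moves": [
    [[0.01, 0, 0.0105, -6.3, -0.2], [0.01, -0.0015, 0.0105, -6.3, -0.2], [0.01, -0.0025, 0.01, -6.3, -0.2], [0.008, -0.003, 0.008, -5, -0.2], [0.005, 0, 0, 0, -0.2], [0, 0, 0, 0, -0.2], [0, 0, 0, 0, -0.2], [0, 0, 0, 0, -0.2], [0, 0, 0, 0, -0.2], [0, 0, 0, 0, -0.2]]
  ]
}}

```text
time: 25.3
tool_pos: [0.5048, 0.2747, 0.0987]
tool_rot: [-1.236, 1.522, 0.432]
contact_force: [0.4, -0.2, -1.8]
opening: 0.0491
```

```bash
python3 plan.py -.2 .5058,.2802,.04,187.9,.012
```

```text
q6 -2.88 psi0 185.72 p [0.5048 0.2747 0.0987] open 0.0491 nrows 5
[[[0.0117,0.0002,0.0009,-0.4,-0.2],[0.0117,0.0002,0.0009,-0.4,-0.2],[0.0117,0.0002,0.0009,-0.4,-0.2],[0.0117,0.0002,0.0009,-0.4,-0.2],[0.0117,0.0002,0.0009,-0.4,-0.2]]]
tilt [0.0441 0.0203]
```

Call:
{"name": "play_rows", "arguments": {
  "moves": [
    [[0.012, 0, 0.001, -0.4, -0.2], [0.013, 0, 0.001, -0.4, -0.2], [0.013, 0, 0.001, -0.4, -0.2], [0.012, 0, 0.001, -0.4, -0.2], [0.008, 0, 0.001, -0.4, -0.2], [0.005, 0, 0, 0, -0.2], [0, 0, 0, 0, -0.2], [0, 0, 0, 0, -0.2], [0, 0, 0, 0, -0.2], [0, 0, 0, 0, -0.2]]
  ]
}}

```text
time: 26.3
tool_pos: [0.507, 0.2815, 0.0296]
tool_rot: [-1.273, 1.523, 0.433]
contact_force: [0.6, -0.4, -2.5]
opening: 0.0495
```

```bash
python3 plan.py -.2 .5058,.2802,.026,187.9,.005
```

```text
q6 -2.91 psi0 187.88 p [0.507  0.2815 0.0296] open 0.0495 nrows 1
[[[0.0036,0.0016,-0.0012,-0.0,-0.2]]]
tilt [0.0434 0.02  ]
```

Call:
{"name": "play_rows", "arguments": {
  "moves": [
    [[0.002, 0.0015, -0.001, 0, -0.2], [0.002, 0, 0, 0, -0.2], [0.001, 0, 0, 0, -0.2], [0, 0, 0, 0, -0.2], [0, 0, 0, 0, 0.4], [0, 0, 0, 0, 0.4], [0, 0, 0, 0, 0.4], [-0.02, 0, 0, 0, 0.4], [-0.045, 0, 0, 0, 0.4], [-0.045, 0, 0, 0, 0.4]]
  ]
}}

```text
time: 27.3
tool_pos: [0.4987, 0.2774, 0.1359]
tool_rot: [-1.238, 1.529, 0.466]
contact_force: [0.1, -0.2, -0.2]
opening: 0.0642
```

```bash
python3 plan.py .5 .48,.1,.13,110 .4648,-.1125,.12,21.4
```

```text
q6 -2.91 psi0 187.8 p [0.4987 0.2774 0.1359] open 0.0642 nrows 23
[[[0.0002,0.0039,-0.0158,7.1,0.5],[0.0002,0.0019,-0.0161,7.1,0.5],[0.0002,-0.0001,-0.0162,7.1,0.5],[0.0002,-0.0021,-0.0161,7.1,0.5],[0.0002,-0.0041,-0.0157,7.1,0.5],[0.0002,-0.006,-0.0151,7.1,0.5],[0.0002,-0.0078,-0.0142,7.1,0.5],[0.0002,-0.0095,-0.0132,7.1,0.5],[0.0002,-0.011,-0.0119,7.1,0.5],[0.0002,-0.0124,-0.0104,7.1,0.5]]]
[[[0.0002,-0.0136,-0.0088,7.1,0.5],[0.0005,-0.0162,-0.0072,7.4,0.5],[0.0005,-0.017,-0.0051,7.4,0.5],[0.0005,-0.0175,-0.0029,7.4,0.5],[0.0005,-0.0178,-0.0006,7.4,0.5],[0.0005,-0.0177,0.0017,7.4,0.5],[0.0005,-0.0173,0.004,7.4,0.5],[0.0005,-0.0167,0.0062,7.4,0.5],[0.0005,-0.0157,0.0082,7.4,0.5],[0.0005,-0.0145,0.0102,7.4,0.5]]]
[[[0.0005,-0.0131,0.012,7.4,0.5],[0.0005,-0.0115,0.0136,7.4,0.5],[0.0005,-0.0096,0.0149,7.4,0.5]]]
tilt [0.0371 0.0187]
```

Call:
{"name": "play_rows", "arguments": {
  "moves": [
    [[0, 0.004, -0.016, 7.1, 0.5], [0, 0.002, -0.016, 7.1, 0.5], [0, 0, -0.016, 7.1, 0.5], [0, -0.002, -0.016, 7.1, 0.5], [0, -0.004, -0.0155, 7.1, 0.5], [0, -0.006, -0.015, 7.1, 0.5], [0, -0.008, -0.014, 7.1, 0.5], [0, -0.0095, -0.013, 7.1, 0.5], [0, -0.011, -0.012, 7.1, 0.5], [0, -0.0125, -0.0105, 7.1, 0.5]]
  ]
}}

```text
time: 28.3
tool_pos: [0.4822, 0.1145, 0.1398]
tool_rot: [0.006, 1.51, 0.426]
contact_force: [0.2, -0.5, 0.1]
opening: 0.069
```

Call:
{"name": "play_rows", "arguments": {
  "moves": [
    [[0, -0.0135, -0.009, 7.1, 0.5], [0, -0.016, -0.007, 7.4, 0.5], [0, -0.017, -0.005, 7.4, 0.5], [0, -0.0175, -0.003, 7.4, 0.5], [0, -0.018, -0.0005, 7.4, 0.5], [0, -0.0175, 0.0015, 7.4, 0.5], [0, -0.0175, 0.004, 7.4, 0.5], [0, -0.0165, 0.006, 7.4, 0.5], [0, -0.0155, 0.008, 7.4, 0.5], [0, -0.0145, 0.01, 6, 0.5]]
  ]
}}

```text
time: 29.3
tool_pos: [0.4547, -0.0659, 0.1344]
tool_rot: [1.291, 1.507, 0.394]
contact_force: [0.0, 0.4, 0.0]
opening: 0.069
```

```bash
python3 see.py t6.png; python3 plan.py .5 .4648,-.1125,.1,21.4
```

```text
[305.1 146.1] 176 [ 0.6893 -0.137 ] [146.4]
[301.  181.9] 172 [ 0.5826 -0.1219] [-91.3]
[133.6 211.2] 389 [0.505  0.3704] [-149.4]
[147.9 201.9] 89 [0.5313 0.3288] []
[300.8 266.2] 131 [ 0.3366 -0.1144] [70.2]
[163.7 204.7] 525 [0.5222 0.2827] [-170.1]
[362.7 218.2] 145 [ 0.4727 -0.2987] []
[378.2 217.7] 245 [ 0.4735 -0.3436] []
q6 -1.05 psi0 40.51 p [ 0.4547 -0.0667  0.1343] open 0.0691 nrows 3
[[[0.0112,-0.0076,0.0138,6.4,0.5],[0.0112,-0.006,0.0146,6.4,0.5],[0.0112,-0.0044,0.0152,6.4,0.5]]]
tilt [0.0585 0.0239]
```

View pics/t6.png

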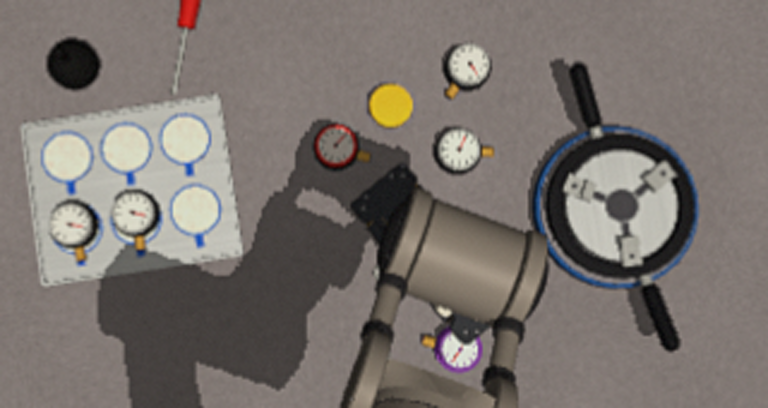

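Call:
{"name": "play_rows", "arguments": {
  "moves": [
    [[0.002, -0.006, 0.012, 5, 0.5], [0.002, -0.005, 0.012, 5, 0.5], [0.002, -0.004, 0.012, 4, 0.5], [0, 0, 0, 0, 0.5], [0, 0, 0, 0, 0.5], [-0.03, 0, 0, 0, 0.5], [-0.05, 0, 0, 0, 0.5], [-0.05, 0, 0, 0, 0.5], [0, 0, 0, 0, 0.5], [0, 0, 0, 0, 0.5]]
  ]
}}

```text
time: 30.4
tool_pos: [0.4542, -0.1022, 0.2617]
tool_rot: [1.582, 1.509, 0.463]
contact_force: [-0.1, 0.5, -0.9]
opening: 0.0692
```

```bash
python3 plan.py .5 .4648,-.1125,.1,21.4
```

```text
q6 -0.88 psi0 26.66 p [ 0.4542 -0.1022  0.2617] open 0.0692 nrows 4
[[[0.0404,-0.0012,0.0035,1.3,0.5],[0.0404,-0.0012,0.0035,1.3,0.5],[0.0404,-0.0011,0.0036,1.3,0.5],[0.0404,-0.001,0.0036,1.3,0.5]]]
tilt [0.0557 0.0278]
```

Call:
{"name": "play_rows", "arguments": {
  "moves": [
    [[0, 0, 0, 7, 0.5], [0, 0, 0, 7, 0.5], [0, 0, 0, 7, 0.5], [0, 0, 0, 7, 0.5], [0, 0, 0, 7, 0.5], [0, 0, 0, 7, 0.5], [0, 0, 0, 7, 0.5], [0, 0, 0, 7, 0.5], [0, 0, 0, 0, 0.5], [0, 0, 0, 0, 0.5]]
  ]
}}

```text
time: 31.4
tool_pos: [0.4488, -0.094, 0.249]
tool_rot: [2.935, 1.519, 0.822]
contact_force: [-0.4, -0.6, -0.7]
opening: 0.0692
```

```bash
python3 plan.py .5 .4648,-.1125,.1,21.4
```

```text
q6 0.12 psi0 -30.2 p [ 0.4488 -0.094   0.249 ] open 0.0692 nrows 7
[[[0.0212,0.0031,0.0022,-7.4,0.5],[0.0212,0.0028,0.0026,-7.4,0.5],[0.0212,0.0024,0.0029,-7.4,0.5],[0.0212,0.002,0.0032,-7.4,0.5],[0.0212,0.0016,0.0034,-7.4,0.5],[0.0212,0.0012,0.0036,-7.4,0.5],[0.0212,0.0007,0.0037,-7.4,0.5]]]
tilt [0.0354 0.0381]
```

Call:
{"name": "play_rows", "arguments": {
  "moves": [
    [[0.03, 0, 0, 0, 0.5], [0.03, 0, 0, 0, 0.5], [0.03, 0, 0, 0, 0.5], [0.03, 0, 0, 0, 0.5], [0.0, 0, 0, 0, 0.5], [0, 0, 0, 0, 0.5], [0, 0, 0, 0, 0.5], [0, 0, 0, 0, 0.5], [0, 0, 0, 0, 0.5], [0, 0, 0, 0, 0.5]]
  ]
}}

```text
time: 32.4
tool_pos: [0.4553, -0.089, 0.1289]
tool_rot: [2.793, 1.516, 0.704]
contact_force: [0.3, 0.5, -0.7]
opening: 0.0686
```

```bash
python3 plan.py .5 .4648,-.1125,.1,21.4
```

```text
q6 0.09 psi0 -27.67 p [ 0.4553 -0.089   0.1289] open 0.0686 nrows 7
[[[0.0041,0.0028,0.0025,-7.0,0.5],[0.0041,0.0024,0.0028,-7.0,0.5],[0.0041,0.0021,0.0031,-7.0,0.5],[0.0041,0.0017,0.0033,-7.0,0.5],[0.0041,0.0013,0.0035,-7.0,0.5],[0.0041,0.0009,0.0036,-7.0,0.5],[0.0041,0.0004,0.0037,-7.0,0.5]]]
tilt [0.0419 0.0356]
```

Call:
{"name": "play_rows", "arguments": {
  "moves": [
    [[0.002, 0.001, 0.001, -4, 0.5], [0.002, 0.001, 0.001, -4, 0.5], [0.002, 0.001, 0.001, -4, 0.5], [0.002, 0.001, 0.002, -4, 0.5], [0.002, 0.001, 0.002, -4, 0.5], [0.002, 0.001, 0.002, -4, 0.5], [0.002, 0.001, 0.002, -4, 0.5], [0.002, 0.001, 0.002, -4, 0.5], [0.002, 0, 0.002, -4, 0.5], [0, 0, 0, 0, 0.5]]
  ]
}}

```text
time: 33.4
tool_pos: [0.4639, -0.1069, 0.1152]
tool_rot: [1.979, 1.51, 0.545]
contact_force: [-0.4, 0.3, 0.3]
opening: 0.0685
```

```bash
python3 plan.py .5 .4648,-.1125,.06,21.4
```

```text
q6 -0.6 psi0 10.06 p [ 0.4639 -0.1069  0.1152] open 0.0685 nrows 2
[[[0.0275,-0.0015,0.0035,-5.7,0.5],[0.0275,-0.0018,0.0033,-5.7,0.5]]]
tilt [0.0518 0.0314]
```

Call:
{"name": "play_rows", "arguments": {
  "moves": [
    [[0.012, -0.001, 0.001, -3, 0.5], [0.014, -0.001, 0.001, -3, 0.5], [0.014, -0.001, 0.001, -3, 0.5], [0.014, -0.001, 0.001, -1, 0.5], [0.012, -0.001, 0.001, 0, 0.5], [0.01, -0.001, 0, 0, 0.5], [0.006, 0, 0, 0, 0.5], [0, 0, 0, 0, 0.5], [0, 0, 0, 0, 0.5], [0, 0, 0, 0, 0.5]]
  ]
}}

```text
time: 34.4
tool_pos: [0.4668, -0.1116, 0.034]
tool_rot: [1.703, 1.504, 0.436]
contact_force: [-0.4, -0.9, 0.0]
opening: 0.0689
```

```bash
python3 plan.py .5 .4648,-.1125,.019,21.4
```

```text
q6 -0.79 psi0 20.96 p [ 0.4668 -0.1116  0.034 ] open 0.0689 nrows 1
[[[0.0148,-0.0032,0.0003,-0.4,0.5]]]
tilt [0.0601 0.028 ]
```

Call:
{"name": "play_rows", "arguments": {
  "moves": [
    [[0.007, -0.002, 0, -0.4, 0.5], [0.006, -0.001, 0, 0, 0.5], [0.002, 0, 0, 0, 0.5], [0, 0, 0, 0, 0.5], [0, 0, 0, 0, -0.2], [0, 0, 0, 0, -0.2], [0, 0, 0, 0, -0.2], [0, 0, 0, 0, -0.2], [0, 0, 0, 0, -0.2], [0, 0, 0, 0, -0.2]]
  ]
}}

```text
time: 35.4
tool_pos: [0.465, -0.1123, 0.0183]
tool_rot: [1.68, 1.504, 0.421]
contact_force: [0.2, 1.2, -0.7]
opening: 0.049
```

```bash
python3 plan.py -.2 .4648,-.1125,.019,21.4
```

```text
q6 -0.81 psi0 21.73 p [ 0.465  -0.1123  0.0183] open 0.049 nrows 1
[[[-0.0007,-0.0002,0.0001,0.3,-0.2]]]
tilt [0.0612 0.0274]
```

```bash
python3 plan.py -.2 .4648,-.1125,.12,21.4,.035 .5159,.2069,.11,7.9,.025
```

```text
q6 -0.81 psi0 21.73 p [ 0.465  -0.1123  0.0183] open 0.049 nrows 16
[[[-0.0338,0.0022,-0.0002,0.1,-0.2],[-0.0338,0.0022,-0.0002,0.1,-0.2],[-0.0338,0.0022,-0.0002,0.1,-0.2],[0.0017,0.0111,-0.0222,1.0,-0.2],[0.0017,0.0107,-0.0224,1.0,-0.2],[0.0017,0.0102,-0.0226,1.0,-0.2],[0.0017,0.0098,-0.0228,1.0,-0.2],[0.0017,0.0094,-0.023,1.0,-0.2],[0.0017,0.009,-0.0231,1.0,-0.2],[0.0017,0.0086,-0.0233,1.0,-0.2]]]
[[[0.0017,0.0082,-0.0235,1.0,-0.2],[0.0017,0.0077,-0.0236,1.0,-0.2],[0.0017,0.0073,-0.0237,1.0,-0.2],[0.0017,0.0069,-0.0239,1.0,-0.2],[0.0017,0.0064,-0.024,1.0,-0.2],[0.0017,0.006,-0.0241,1.0,-0.2]]]
tilt [0.0612 0.0274]
```

Call:
{"name": "play_rows", "arguments": {
  "moves": [
    [[-0.03, 0.002, 0, 0, -0.2], [-0.035, 0.002, 0, 0, -0.2], [-0.035, 0.002, 0, 0, -0.2], [0.001, 0.011, -0.022, 1, -0.2], [0.002, 0.0105, -0.0225, 1, -0.2], [0.002, 0.01, -0.0225, 1, -0.2], [0.002, 0.01, -0.023, 1, -0.2], [0.002, 0.0095, -0.023, 1, -0.2], [0.002, 0.009, -0.023, 1, -0.2], [0.002, 0.0085, -0.023, 1, -0.2]]
  ]
}}

```text
time: 36.4
tool_pos: [0.4899, 0.0622, 0.1143]
tool_rot: [1.853, 1.507, 0.461]
contact_force: [0.9, -0.0, -2.1]
opening: 0.0491
```

```bash
python3 plan.py -.2 .5159,.2069,.1,7.9,.025
```

```text
q6 -0.25 psi0 11.63 p [0.4899 0.0622 0.1143] open 0.0491 nrows 6
[[[0.0033,0.0084,-0.0229,0.6,-0.2],[0.0033,0.0081,-0.023,0.6,-0.2],[0.0033,0.0079,-0.0231,0.6,-0.2],[0.0033,0.0076,-0.0232,0.6,-0.2],[0.0033,0.0074,-0.0233,0.6,-0.2],[0.0033,0.0071,-0.0233,0.6,-0.2]]]
tilt [0.0571 0.0284]
```

Call:
{"name": "play_rows", "arguments": {
  "moves": [
    [[0.003, 0.0085, -0.023, 0.6, -0.2], [0.003, 0.008, -0.023, 0.6, -0.2], [0.003, 0.008, -0.023, 0.6, -0.2], [0.003, 0.0075, -0.023, 0.6, -0.2], [0.003, 0.0075, -0.0235, 0.6, -0.2], [0.002, 0.004, -0.012, 0.4, -0.2], [0, 0, 0, 0, -0.2], [0, 0, 0, 0, -0.2], [0, 0, 0, 0, -0.2], [0, 0, 0, 0, -0.2]]
  ]
}}

```text
time: 37.4
tool_pos: [0.5107, 0.2021, 0.0986]
tool_rot: [1.962, 1.515, 0.511]
contact_force: [-0.3, 0.0, -2.4]
opening: 0.0491
```

```bash
python3 plan.py -.2 .5159,.2069,.04,7.9,.012
```

```text
q6 0.1 psi0 7.53 p [0.5107 0.2021 0.0986] open 0.0491 nrows 5
[[[0.0118,0.0005,-0.0006,-0.1,-0.2],[0.0118,0.0005,-0.0006,-0.1,-0.2],[0.0118,0.0005,-0.0006,-0.1,-0.2],[0.0118,0.0005,-0.0006,-0.1,-0.2],[0.0118,0.0005,-0.0006,-0.1,-0.2]]]
tilt [0.0485 0.0272]
```

Call:
{"name": "play_rows", "arguments": {
  "moves": [
    [[0.012, 0.0005, -0.001, 0, -0.2], [0.013, 0.0005, -0.0005, 0, -0.2], [0.013, 0.0005, -0.0005, 0, -0.2], [0.012, 0.0005, -0.0005, 0, -0.2], [0.008, 0.0005, -0.0005, 0, -0.2], [0.004, 0, 0, 0, -0.2], [0, 0, 0, 0, -0.2], [0, 0, 0, 0, -0.2], [0, 0, 0, 0, -0.2], [0, 0, 0, 0, -0.2]]
  ]
}}

```text
time: 38.4
tool_pos: [0.5163, 0.2052, 0.0311]
tool_rot: [1.962, 1.516, 0.508]
contact_force: [0.1, 0.2, -3.7]
opening: 0.0492
```

```bash
python3 plan.py -.2 .5159,.2069,.025,7.9,.006
```

```text
q6 0.1 psi0 7.56 p [0.5163 0.2052 0.0311] open 0.0492 nrows 2
[[[0.003,-0.0003,-0.0008,-0.2,-0.2],[0.003,-0.0003,-0.0008,-0.2,-0.2]]]
tilt [0.0479 0.0267]
```

Call:
{"name": "play_rows", "arguments": {
  "moves": [
    [[0.003, 0, -0.001, 0, -0.2], [0.002, 0, -0.001, 0, -0.2], [0.001, 0, 0, 0, -0.2], [0, 0, 0, 0, -0.2], [0, 0, 0, 0, 0.4], [0, 0, 0, 0, 0.4], [0, 0, 0, 0, 0.4], [-0.02, 0, 0, 0, 0.4], [-0.04, 0, 0, 0, 0.4], [-0.04, 0, 0, 0, 0.4]]
  ]
}}

```text
time: 39.4
tool_pos: [0.5097, 0.2044, 0.1241]
tool_rot: [2.0, 1.522, 0.546]
contact_force: [0.6, -0.0, -0.7]
opening: 0.0642
```

```bash
python3 see.py t7.png; python3 plan.py .5 .55,.05,.12,45 .5828,-.1219,.11,88.6
```

```text
[301.  181.9] 170 [ 0.5827 -0.122 ] [-91.4]
[301.3 265. ] 165 [ 0.3401 -0.1158] [76.3]
[129.9 213. ] 231 [0.4998 0.381 ] []
[305.1 146.1] 174 [ 0.6893 -0.1368] [146.6]
spot [138.5 146.7] [0.698 0.36  0.02 ] no blob
q6 0.11 psi0 7.24 p [0.5132 0.2053 0.1287] open 0.0644 nrows 12
[[[0.0011,0.003,0.0264,-6.3,0.5],[0.0011,0.0001,0.0266,-6.3,0.5],[0.0011,-0.0028,0.0265,-6.3,0.5],[0.0011,-0.0057,0.026,-6.3,0.5],[0.0011,-0.0085,0.0252,-6.3,0.5],[0.0011,-0.0112,0.0241,-6.3,0.5],[0.0012,-0.0162,0.0243,-7.3,0.5],[0.0012,-0.0192,0.022,-7.3,0.5],[0.0012,-0.0218,0.0194,-7.3,0.5],[0.0012,-0.0241,0.0165,-7.3,0.5]]]
[[[0.0012,-0.026,0.0133,-7.3,0.5],[0.0012,-0.0275,0.0099,-7.3,0.5]]]
tilt [0.0528 0.0279]
```

View pics/t7.png

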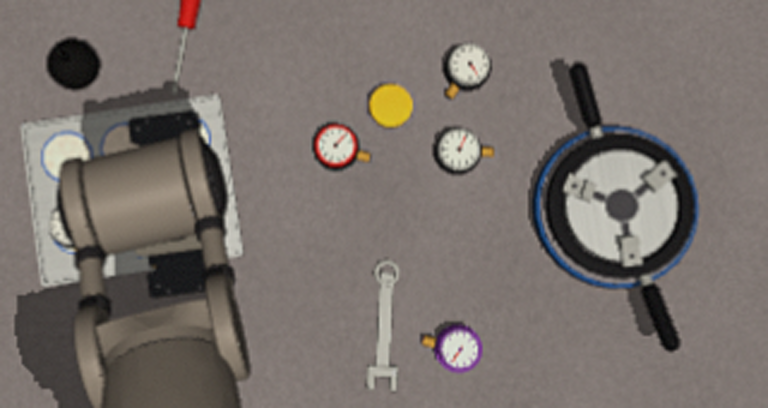

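Call:
{"name": "play_rows", "arguments": {
  "moves": [
    [[0.001, 0.003, 0.0265, -6.3, 0.5], [0.001, 0, 0.0265, -6.3, 0.5], [0.001, -0.003, 0.0265, -6.3, 0.5], [0.001, -0.0055, 0.026, -6.3, 0.5], [0.001, -0.0085, 0.025, -6.3, 0.5], [0.001, -0.011, 0.024, -6.3, 0.5], [0.001, -0.016, 0.0245, -7.3, 0.5], [0.001, -0.019, 0.022, -7.3, 0.5], [0.001, -0.022, 0.0195, -7.3, 0.5], [0.001, -0.024, 0.0165, -7.3, 0.5]]
  ]
}}

```text
time: 40.5
tool_pos: [0.5797, -0.069, 0.1127]
tool_rot: [0.724, 1.507, 0.491]
contact_force: [-0.5, -0.3, -0.6]
opening: 0.069
```

```bash
python3 plan.py .5 .5828,-.122,.1,88.8
```

```text
q6 -1.64 psi0 78.24 p [ 0.5797 -0.069   0.1127] open 0.069 nrows 2
[[[0.0056,-0.0257,0.0073,-5.3,0.5],[0.0056,-0.0263,0.0049,-5.3,0.5]]]
tilt [0.0566 0.0303]
```

Call:
{"name": "play_rows", "arguments": {
  "moves": [
    [[0.006, -0.02, 0.006, -4, 0.5], [0.006, -0.02, 0.004, -4, 0.5], [0.004, -0.008, 0.002, -2, 0.5], [0, 0, 0, 0, 0.5], [0.012, 0, 0, 0, 0.5], [0.015, -0.0005, -0.001, 0, 0.5], [0.015, -0.0005, -0.001, 0, 0.5], [0.01, -0.0005, -0.001, 0, 0.5], [0, 0, 0, 0, 0.5], [0, 0, 0, 0, 0.5]]
  ]
}}

```text
time: 41.5
tool_pos: [0.5835, -0.1205, 0.036]
tool_rot: [0.558, 1.508, 0.504]
contact_force: [-0.3, 1.3, 0.2]
opening: 0.0687
```

```bash
python3 plan.py .5 .5828,-.122,.03,88.8,.015
```

```text
q6 -1.91 psi0 89.19 p [ 0.5835 -0.1205  0.036 ] open 0.0687 nrows 1
[[[0.0059,-0.0017,-0.0009,0.4,0.5]]]
tilt [0.0553 0.0305]
```

Call:
{"name": "play_rows", "arguments": {
  "moves": [
    [[0.008, -0.002, -0.001, 0.4, 0.5], [0.006, -0.0005, -0.001, 0, 0.5], [0.002, 0, 0, 0, 0.5], [0, 0, 0, 0, 0.5], [0, 0, 0, 0, -0.2], [0, 0, 0, 0, -0.2], [0, 0, 0, 0, -0.2], [0, 0, 0, 0, -0.2], [0, 0, 0, 0, -0.2], [0, 0, 0, 0, -0.2]]
  ]
}}

```text
time: 42.5
tool_pos: [0.5833, -0.1226, 0.0204]
tool_rot: [0.526, 1.505, 0.464]
contact_force: [-0.5, 0.7, 0.4]
opening: 0.0492
```

```bash
python3 plan.py -.2 .5828,-.122,.12,88.8,.035 .58,.08,.12,45 .5949,.2925,.11,7.9
```

```text
q6 -1.91 psi0 88.95 p [ 0.5833 -0.1226  0.0204] open 0.0492 nrows 14
[[[-0.0331,0.0013,0.0017,0.1,-0.2],[-0.0331,0.0013,0.0017,0.1,-0.2],[-0.0331,0.0013,0.0017,0.1,-0.2],[0.001,0.0336,-0.0027,7.3,-0.2],[0.001,0.0329,-0.0069,7.3,-0.2],[0.001,0.0318,-0.011,7.3,-0.2],[0.001,0.0301,-0.015,7.3,-0.2],[0.001,0.028,-0.0187,7.3,-0.2],[0.001,0.0254,-0.0221,7.3,-0.2],[0.0034,0.0307,-0.0294,7.4,-0.2]]]
[[[0.0034,0.0267,-0.0331,7.4,-0.2],[0.0034,0.0222,-0.0363,7.4,-0.2],[0.0034,0.0173,-0.0388,7.4,-0.2],[0.0034,0.0122,-0.0407,7.4,-0.2]]]
tilt [0.0587 0.0294]
```

Call:
{"name": "play_rows", "arguments": {
  "moves": [
    [[-0.025, 0.001, 0.001, 0, -0.2], [-0.035, 0.001, 0.002, 0, -0.2], [-0.035, 0.001, 0.002, 0, -0.2], [0.001, 0.0335, -0.0025, 7.3, -0.2], [0.001, 0.033, -0.007, 7.3, -0.2], [0.001, 0.032, -0.011, 7.3, -0.2], [0.001, 0.03, -0.015, 7.3, -0.2], [0.001, 0.028, -0.0185, 7.3, -0.2], [0.001, 0.0255, -0.022, 7.3, -0.2], [0.001, 0.025, -0.0235, 7, -0.2]]
  ]
}}

```text
time: 43.5
tool_pos: [0.5838, 0.1167, 0.1172]
tool_rot: [1.49, 1.51, 0.5]
contact_force: [1.1, -0.1, -2.3]
opening: 0.0489
```

```bash
python3 plan.py -.2 .5949,.2925,.1,7.9; python3 -c "
from h import *
print(at('top',(182.7,158.7),.004),at('top',(140.7,146),.03))"
```

```text
q6 -0.54 psi0 34.12 p [0.5838 0.1167 0.1172] open 0.0489 nrows 4
[[[0.0057,0.0261,-0.0353,6.6,-0.2],[0.0057,0.0219,-0.038,6.6,-0.2],[0.0057,0.0174,-0.0403,6.6,-0.2],[0.0057,0.0127,-0.042,6.6,-0.2]]]
tilt [0.0533 0.0291]
[0.6627365  0.23057771 0.004     ] [0.69824159 0.35077519 0.03      ]
```

Call:
{"name": "play_rows", "arguments": {
  "moves": [
    [[0.004, 0.026, -0.0355, 6.6, -0.2], [0.004, 0.022, -0.038, 6.6, -0.2], [0.004, 0.0175, -0.04, 6.6, -0.2], [0.002, 0.006, -0.021, 3.3, -0.2], [0, 0, 0, 0, -0.2], [0, 0, 0, 0, -0.2], [0, 0, 0, 0, -0.2], [0, 0, 0, 0, -0.2], [0, 0, 0, 0, -0.2], [0, 0, 0, 0, -0.2]]
  ]
}}

```text
time: 44.5
tool_pos: [0.5915, 0.2764, 0.1053]
tool_rot: [1.924, 1.516, 0.514]
contact_force: [0.6, -0.4, -2.0]
opening: 0.0488
```

```bash
python3 plan.py -.2 .5949,.2925,.04,7.9,.012
```

```text
q6 0.15 psi0 9.49 p [0.5915 0.2764 0.1053] open 0.0488 nrows 6
[[[0.011,0.0004,-0.0023,0.3,-0.2],[0.011,0.0004,-0.0023,0.3,-0.2],[0.011,0.0004,-0.0023,0.3,-0.2],[0.011,0.0004,-0.0023,0.3,-0.2],[0.011,0.0004,-0.0024,0.3,-0.2],[0.011,0.0004,-0.0024,0.3,-0.2]]]
tilt [0.048  0.0271]
```

Call:
{"name": "play_rows", "arguments": {
  "moves": [
    [[0.01, 0.0005, -0.004, 0.3, -0.2], [0.012, 0.0005, -0.004, 0.3, -0.2], [0.013, 0.0005, -0.003, 0.3, -0.2], [0.013, 0.0005, -0.002, 0.3, -0.2], [0.011, 0.0005, -0.001, 0.3, -0.2], [0.006, 0, -0.001, 0, -0.2], [0, 0, 0, 0, -0.2], [0, 0, 0, 0, -0.2], [0, 0, 0, 0, -0.2], [0, 0, 0, 0, -0.2]]
  ]
}}

```text
time: 45.5
tool_pos: [0.5948, 0.2939, 0.0337]
tool_rot: [1.958, 1.518, 0.518]
contact_force: [0.1, 0.2, -1.5]
opening: 0.0491
```

```bash
python3 plan.py -.2 .5949,.2925,.026,7.9,.006
```

```text
q6 0.2 psi0 7.86 p [0.5948 0.2939 0.0337] open 0.0491 nrows 2
[[[0.0038,-0.0002,0.0008,-0.0,-0.2],[0.0038,-0.0002,0.0008,-0.0,-0.2]]]
tilt [0.0461 0.0263]
```

Call:
{"name": "play_rows", "arguments": {
  "moves": [
    [[0.004, 0, 0.001, 0, -0.2], [0.003, 0, 0, 0, -0.2], [0.001, 0, 0, 0, -0.2], [0, 0, 0, 0, -0.2], [0, 0, 0, 0, 0.4], [0, 0, 0, 0, 0.4], [0, 0, 0, 0, 0.4], [-0.02, 0, 0, 0, 0.4], [-0.04, 0, 0, 0, 0.4], [-0.04, 0, 0, 0, 0.4]]
  ]
}}

```text
time: 46.5
tool_pos: [0.5889, 0.2892, 0.1234]
tool_rot: [1.982, 1.525, 0.541]
contact_force: [0.2, 0.2, 0.7]
opening: 0.0641
```

```bash
python3 see.py t8.png; python3 plan.py .5 .62,.08,.13,-15 .6893,-.1369,.12,-33.3;python3 -c "
from h import *
save(grab('side'),'s8.png',(150,90,420,270),2.9)"
```

```text
[301.3 265.1] 163 [ 0.34   -0.1159] [75.9]
[178.7 199.7] 69 [0.5361 0.239 ] []
[200.2 209.7] 140 [0.5058 0.176 ] [128.9]
[188.8 205.4] 174 [0.519  0.2092] [-169.]
[305.1 146.2] 172 [ 0.6891 -0.1368] [146.5]
[129.7 205.2] 178 [0.5225 0.3818] []
[174.4 174.8] 179 [0.6102 0.2513] []
q6 0.2 psi0 7.7 p [0.5923 0.2905 0.1294] open 0.0643 nrows 11
[[[-0.001,0.0,0.0425,4.5,0.5],[-0.001,0.0034,0.0423,4.5,0.5],[-0.001,0.0067,0.0419,4.5,0.5],[-0.001,0.01,0.0412,4.5,0.5],[-0.001,0.0133,0.0403,4.5,0.5],[0.0013,0.0206,0.0319,3.0,0.5],[0.0013,0.0222,0.0308,3.0,0.5],[0.0013,0.0239,0.0295,3.0,0.5],[0.0013,0.0254,0.0282,3.0,0.5],[0.0013,0.0269,0.0268,3.0,0.5]]]
[[[0.0013,0.0282,0.0254,3.0,0.5]]]
tilt [0.0511 0.0277]
```

View pics/s8.png

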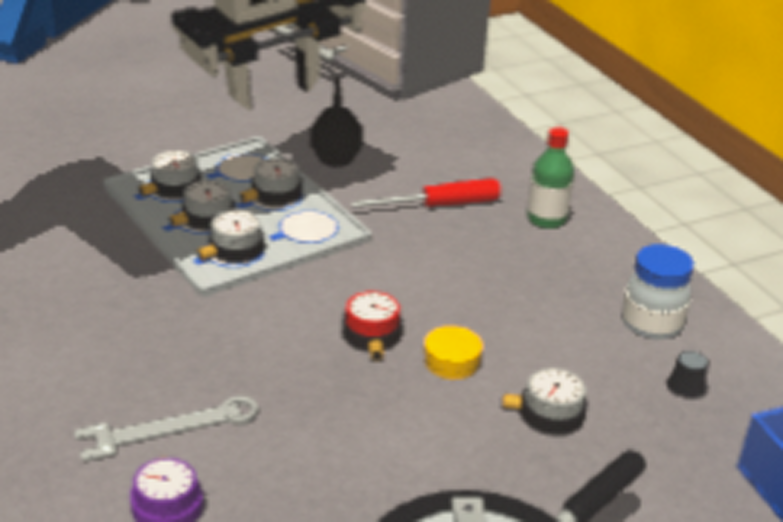

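Call:
{"name": "play_rows", "arguments": {
  "moves": [
    [[-0.001, 0, 0.0425, 4.5, 0.5], [-0.001, 0.0035, 0.0425, 4.5, 0.5], [-0.001, 0.0065, 0.042, 4.5, 0.5], [-0.001, 0.01, 0.041, 4.5, 0.5], [-0.001, 0.0135, 0.0405, 4.5, 0.5], [0.001, 0.0205, 0.032, 3, 0.5], [0.001, 0.022, 0.031, 3, 0.5], [0.001, 0.024, 0.0295, 3, 0.5], [0.001, 0.0255, 0.028, 3, 0.5], [0.001, 0.018, 0.018, 2, 0.5]]
  ]
}}

```text
time: 47.65
tool_pos: [0.6672, -0.1005, 0.1069]
tool_rot: [2.815, 1.528, 0.718]
contact_force: [-1.2, 0.5, -0.7]
opening: 0.069
```

```bash
python3 plan.py .5 .6891,-.1368,.1,-33.4
```

```text
q6 0.23 psi0 -29.26 p [ 0.6672 -0.1005  0.1069] open 0.069 nrows 1
[[[0.0066,0.0371,0.0207,4.1,0.5]]]
tilt [0.0324 0.0283]
```

Call:
{"name": "play_rows", "arguments": {
  "moves": [
    [[0, 0.012, 0.007, 2, 0.5], [0, 0.008, 0.005, 1, 0.5], [0, 0, 0, 0, 0.5], [0, 0, 0, 0, 0.5], [0, 0, 0, 0, 0.5], [0, 0, 0, 0, 0.5], [0, 0, 0, 0, 0.5], [0, 0, 0, 0, 0.5], [0, 0, 0, 0, 0.5], [0, 0, 0, 0, 0.5]]
  ]
}}

```text
time: 48.65
tool_pos: [0.6762, -0.1217, 0.1011]
tool_rot: [3.039, 1.531, 0.888]
contact_force: [-0.4, -1.3, -0.4]
opening: 0.0687
```

```bash
python3 plan.py .5 .6891,-.1368,.025,-33.4,.014
```

```text
q6 0.26 psi0 -32.39 p [ 0.6762 -0.1217  0.1011] open 0.0687 nrows 6
[[[0.0127,0.0031,0.0014,0.2,0.5],[0.0127,0.0031,0.0014,0.2,0.5],[0.0127,0.0031,0.0014,0.2,0.5],[0.0127,0.0031,0.0014,0.2,0.5],[0.0127,0.0031,0.0014,0.2,0.5],[0.0127,0.0032,0.0014,0.2,0.5]]]
tilt [0.0248 0.0305]
```

Call:
{"name": "play_rows", "arguments": {
  "moves": [
    [[0.006, 0.005, 0.0025, 0.3, 0.5], [0.012, 0.005, 0.0025, 0.3, 0.5], [0.014, 0.004, 0.002, 0.2, 0.5], [0.014, 0.002, 0.001, 0.2, 0.5], [0.012, 0.001, 0.001, 0, 0.5], [0.005, 0.001, 0, 0, 0.5], [0, 0, 0, 0, 0.5], [0, 0, 0, 0, 0.5], [0, 0, 0, 0, 0.5], [0, 0, 0, 0, 0.5]]
  ]
}}

```text
time: 49.65
tool_pos: [0.688, -0.1388, 0.0303]
tool_rot: [3.122, 1.532, 0.952]
contact_force: [0.4, -0.4, 0.4]
opening: 0.0689
```

```bash
python3 plan.py .5 .6891,-.1368,.019,-33.4,.014
```

```text
q6 0.26 psi0 -33.25 p [ 0.688  -0.1388  0.0303] open 0.0689 nrows 1
[[[0.0114,-0.0002,-0.0019,0.1,0.5]]]
tilt [0.0223 0.0313]
```

Call:
{"name": "play_rows", "arguments": {
  "moves": [
    [[0.004, 0, -0.002, 0, 0.5], [0.005, 0, -0.0005, 0, 0.5], [0.001, 0, 0, 0, 0.5], [0, 0, 0, 0, 0.5], [0, 0, 0, 0, -0.2], [0, 0, 0, 0, -0.2], [0, 0, 0, 0, -0.2], [0, 0, 0, 0, -0.2], [0, 0, 0, 0, -0.2], [0, 0, 0, 0, -0.2]]
  ]
}}

```text
time: 50.65
tool_pos: [0.6901, -0.1359, 0.021]
tool_rot: [3.089, 1.532, 0.92]
contact_force: [-0.7, 0.4, -0.2]
opening: 0.0494
```

```bash
python3 plan.py -.2 .685,-.13,.12,-33.4,.035 .64,.05,.12,-15 .6051,.2192,.11,7.9
```

```text
q6 0.26 psi0 -33.18 p [ 0.6901 -0.1359  0.021 ] open 0.0494 nrows 12
[[[-0.033,-0.0024,-0.002,0.1,-0.2],[-0.033,-0.0024,-0.0019,0.1,-0.2],[-0.033,-0.0024,-0.0019,0.1,-0.2],[0.0009,-0.0278,-0.0245,-3.7,-0.2],[0.0009,-0.0262,-0.0263,-3.7,-0.2],[0.0009,-0.0245,-0.0279,-3.7,-0.2],[0.0009,-0.0226,-0.0294,-3.7,-0.2],[0.0009,-0.0207,-0.0308,-3.7,-0.2],[0.0036,-0.0202,-0.0381,-5.7,-0.2],[0.0036,-0.0163,-0.0399,-5.7,-0.2]]]
[[[0.0036,-0.0122,-0.0413,-5.7,-0.2],[0.0036,-0.008,-0.0424,-5.7,-0.2]]]
tilt [0.0237 0.0311]
```

Call:
{"name": "play_rows", "arguments": {
  "moves": [
    [[-0.025, -0.002, -0.002, 0, -0.2], [-0.035, -0.002, -0.002, 0, -0.2], [-0.035, -0.002, -0.002, 0, -0.2], [0.001, -0.028, -0.0245, -3.7, -0.2], [0.001, -0.026, -0.0265, -3.7, -0.2], [0.001, -0.0245, -0.028, -3.7, -0.2], [0.001, -0.0225, -0.0295, -3.7, -0.2], [0.001, -0.0205, -0.031, -3.7, -0.2], [0.002, -0.02, -0.038, -5.7, -0.2], [0.002, -0.0165, -0.035, -5.7, -0.2]]
  ]
}}

```text
time: 51.65
tool_pos: [0.6184, 0.1307, 0.1131]
tool_rot: [2.611, 1.534, 0.972]
contact_force: [0.3, -0.7, -1.9]
opening: 0.049
```

```bash
python3 plan.py -.2  .6051,.2192,.1,7.9
```

```text
q6 0.13 psi0 -3.15 p [0.6184 0.1307 0.1131] open 0.049 nrows 3
[[[0.0052,-0.0066,-0.029,-3.7,-0.2],[0.0052,-0.0047,-0.0293,-3.7,-0.2],[0.0052,-0.0028,-0.0296,-3.7,-0.2]]]
tilt [0.0206 0.0301]
```

Call:
{"name": "play_rows", "arguments": {
  "moves": [
    [[0.004, -0.006, -0.028, -3.7, -0.2], [0.004, -0.0045, -0.028, -3.7, -0.2], [0.002, -0.002, -0.014, -2, -0.2], [0, 0, 0, 0, -0.2], [0, 0, 0, 0, -0.2], [0, 0, 0, 0, -0.2], [0, 0, 0, 0, -0.2], [0, 0, 0, 0, -0.2], [0, 0, 0, 0, -0.2], [0, 0, 0, 0, -0.2]]
  ]
}}

```text
time: 52.65
tool_pos: [0.6053, 0.2031, 0.1037]
tool_rot: [2.47, 1.537, 1.001]
contact_force: [0.1, 0.2, -2.8]
opening: 0.0488
```

```bash
python3 plan.py -.2  .6051,.2192,.035,7.9,.014
```

```text
q6 0.08 psi0 6.53 p [0.6053 0.2031 0.1037] open 0.0488 nrows 6
[[[0.0115,-0.0,-0.0024,-0.2,-0.2],[0.0115,0.0,-0.0024,-0.2,-0.2],[0.0115,0.0,-0.0024,-0.2,-0.2],[0.0115,0.0,-0.0024,-0.2,-0.2],[0.0115,0.0,-0.0024,-0.2,-0.2],[0.0115,0.0,-0.0024,-0.2,-0.2]]]
tilt [0.0184 0.0287]
```

Call:
{"name": "play_rows", "arguments": {
  "moves": [
    [[0.01, 0, -0.004, -0.3, -0.2], [0.012, 0, -0.004, -0.3, -0.2], [0.013, 0, -0.003, -0.2, -0.2], [0.013, 0, -0.002, -0.2, -0.2], [0.01, 0, -0.001, -0.2, -0.2], [0.006, 0, -0.0005, 0, -0.2], [0, 0, 0, 0, -0.2], [0, 0, 0, 0, -0.2], [0, 0, 0, 0, -0.2], [0, 0, 0, 0, -0.2]]
  ]
}}

```text
time: 53.65
tool_pos: [0.6042, 0.2208, 0.0329]
tool_rot: [2.496, 1.538, 1.05]
contact_force: [-0.7, 0.7, -3.2]
opening: 0.0486
```

```bash
python3 plan.py -.2  .6051,.2192,.026,7.9,.006
```

```text
q6 0.08 psi0 8.08 p [0.6042 0.2208 0.0329] open 0.0486 nrows 2
[[[0.0034,0.0003,0.0009,0.1,-0.2],[0.0034,0.0003,0.0009,0.1,-0.2]]]
tilt [0.0161 0.0281]
```

Call:
{"name": "play_rows", "arguments": {
  "moves": [
    [[0.003, 0.0005, 0.001, 0, -0.2], [0.003, 0, 0.0005, 0, -0.2], [0.001, 0, 0, 0, -0.2], [0, 0, 0, 0, -0.2], [0, 0, 0, 0, 0.4], [0, 0, 0, 0, 0.4], [0, 0, 0, 0, 0.4], [-0.02, 0, 0, 0, 0.4], [-0.04, 0, 0, 0, 0.4], [-0.04, 0, 0, 0, 0.4]]
  ]
}}

```text
time: 54.65
tool_pos: [0.6014, 0.2159, 0.1241]
tool_rot: [2.7, 1.543, 1.254]
contact_force: [0.4, 1.6, 0.3]
opening: 0.0644
```

```bash
python3 plan.py .5 .5908,.03,.12,70.7; python3 - <<'E'
from h import *
t=grab('top');save(t,'t9.png',(110,120,430,290),2.4);save(grab('side'),'s9.png',(150,90,420,270),2.9)
print(robot.spot_in("top","gauge_red"))
E
```

```text
q6 0.08 psi0 7.72 p [0.6014 0.2159 0.1241] open 0.0644 nrows 9
[[[-0.0001,-0.0037,0.0204,-7.0,0.5],[-0.0001,-0.0062,0.0198,-7.0,0.5],[-0.0001,-0.0085,0.0189,-7.0,0.5],[-0.0001,-0.0108,0.0177,-7.0,0.5],[-0.0001,-0.0128,0.0162,-7.0,0.5],[-0.0001,-0.0147,0.0145,-7.0,0.5],[-0.0001,-0.0164,0.0126,-7.0,0.5],[-0.0001,-0.0178,0.0105,-7.0,0.5],[-0.0001,-0.019,0.0083,-7.0,0.5]]]
tilt [0.0087 0.0265]
[{'point': [248.5, 181.2], 'score': 0.79}]
```

View pics/t9.png

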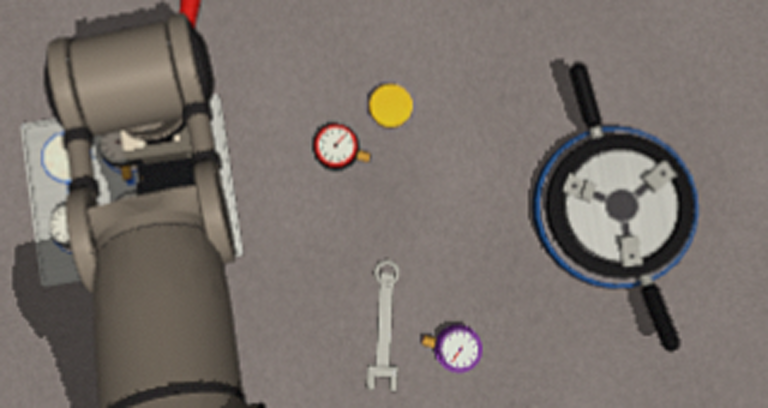

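View pics/s9.png

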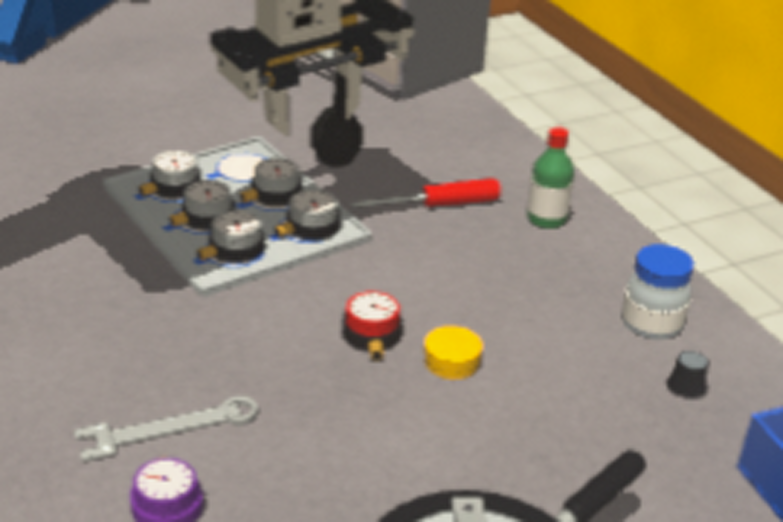

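Call:
{"name": "play_rows", "arguments": {
  "moves": [
    [[0, -0.0035, 0.0205, -7, 0.5], [0, -0.006, 0.02, -7, 0.5], [0, -0.0085, 0.019, -7, 0.5], [0, -0.011, 0.0175, -7, 0.5], [0, -0.013, 0.016, -7, 0.5], [0, -0.0145, 0.0145, -7, 0.5], [0, -0.0165, 0.0125, -7, 0.5], [0, -0.018, 0.0105, -7, 0.5], [0, -0.01, 0.0045, -4, 0.5], [0, 0, 0, 0, 0.5]]
  ]
}}

```text
time: 55.8
tool_pos: [0.5906, 0.0343, 0.1101]
tool_rot: [1.891, 1.542, 1.537]
contact_force: [-0.1, 1.0, -0.1]
opening: 0.0688
```

```bash
python3 plan.py .5 .5908,.03,.035,70.7,.015; python3 - <<'E'
from h import *
t=grab('top');save(t,'t10.png',(110,120,270,290),3.5);np.save("t10.npy",t)
E
```

```text
q6 -1.32 psi0 70.59 p [0.5906 0.0343 0.1101] open 0.0688 nrows 6
[[[0.0125,-0.001,0.0004,-0.0,0.5],[0.0125,-0.001,0.0004,-0.0,0.5],[0.0125,-0.001,0.0004,-0.0,0.5],[0.0125,-0.001,0.0004,-0.0,0.5],[0.0125,-0.001,0.0004,-0.0,0.5],[0.0125,-0.001,0.0004,-0.0,0.5]]]
tilt [0.001  0.0285]
```

View pics/t10.png

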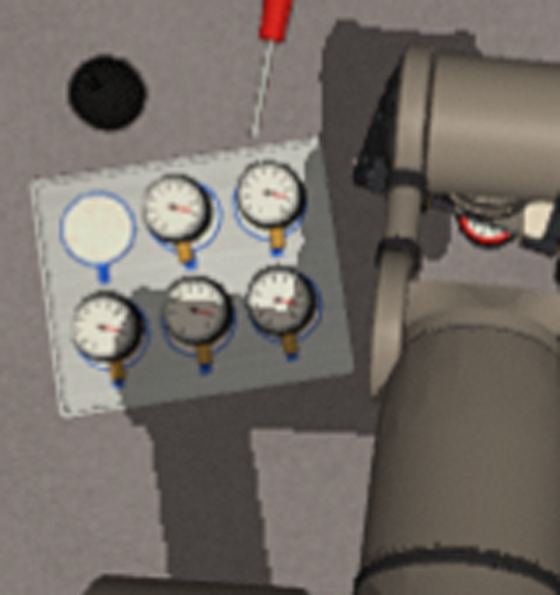

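```bash
python3 - <<'E'
from h import *
P=dict(p1=(.4957,.3535),p2=(.5058,.2802),p3=(.5159,.2069),p5=(.5949,.2925),p6=(.6051,.2192))
t=np.load("t10.npy");H,S,V=cv2.split(cv2.cvtColor(t,cv2.COLOR_RGB2HSV))
D=dict(p1=(106,327),p2=(197,311),p3=(280,300),p5=(177,208),p6=(270,193))
br=((H>8)&(H<24)&(S>100)&(V>45)).astype(np.uint8);n,l,s,c=cv2.connectedComponentsWithStats(br,connectivity=8)
for k,(u,v) in D.items():
    g=at("top",(u/3.5+110-.3,v/3.5+120-.3),.038)
    b=[at("top",c[i],.019)-g for i in range(1,n) if s[i,4]>5];b=[np.degrees(np.arctan2(e[1],e[0]))%360 for e in b if np.hypot(e[0],e[1])<.048]
    print(k,g.round(4)[:2],((g[:2]-P[k])*1e3).round(1),np.round(b,1))
E
```

```text
p1 [0.4985 0.3504] [ 2.8 -3.1] [188.6]
p2 [0.5105 0.275 ] [ 4.7 -5.2] [182.8]
p3 [0.5184 0.2059] [ 2.5 -1. ] [187.7]
p5 [0.5973 0.2916] [ 2.4 -0.9] [183.4]
p6 [0.6087 0.2138] [ 3.6 -5.4] [184.7]
```

Call:
{"name": "play_rows", "arguments": {
  "moves": [
    [[0.01, -0.001, 0.0005, 0, 0.5], [0.014, -0.001, 0.0005, 0, 0.5], [0.014, -0.001, 0.0005, 0, 0.5], [0.014, -0.001, 0.0005, 0, 0.5], [0.012, -0.001, 0.0005, 0, 0.5], [0.008, 0, 0, 0, 0.5], [0.005, 0, 0, 0, 0.5], [0, 0, 0, 0, 0.5], [0, 0, 0, 0, 0.5], [0, 0, 0, 0, 0.5]]
  ]
}}

```text
time: 56.85
tool_pos: [0.5897, 0.0375, 0.025]
tool_rot: [2.016, 1.541, 1.656]
contact_force: [0.5, -0.5, 0.5]
opening: 0.0688
```

```bash
python3 plan.py .5 .5908,.03,.019,70.7,.015
```

```text
q6 -1.32 psi0 70.72 p [0.5897 0.0375 0.025 ] open 0.0688 nrows 1
[[[0.0057,-0.0068,0.0037,0.0,0.5]]]
tilt [-0.0026  0.0302]
```

Call:
{"name": "play_rows", "arguments": {
  "moves": [
    [[0, -0.005, 0.003, 0, 0.5], [0, -0.003, 0.002, 0, 0.5], [0.004, 0, 0, 0, 0.5], [0.002, 0, 0, 0, 0.5], [0, 0, 0, 0, 0.5], [0, 0, 0, 0, 0.5], [0, 0, 0, 0, 0.5], [0, 0, 0, 0, 0.5], [0, 0, 0, 0, 0.5], [0, 0, 0, 0, 0.5]]
  ]
}}

```text
time: 57.85
tool_pos: [0.5928, 0.0272, 0.0198]
tool_rot: [1.911, 1.541, 1.55]
contact_force: [0.5, -0.2, -0.3]
opening: 0.0689
```

```bash
python3 plan.py .5 .5908,.03,.019,70.7,.015;python3 -c "
from h import *
save(grab('side'),'s11.png',(200,130,360,250),4.5)"
```

```text
q6 -1.33 psi0 70.71 p [0.5928 0.0272 0.0198] open 0.0689 nrows 1
[[[0.0008,0.0019,-0.0028,0.0,0.5]]]
tilt [0.0006 0.0298]
```

View pics/s11.png

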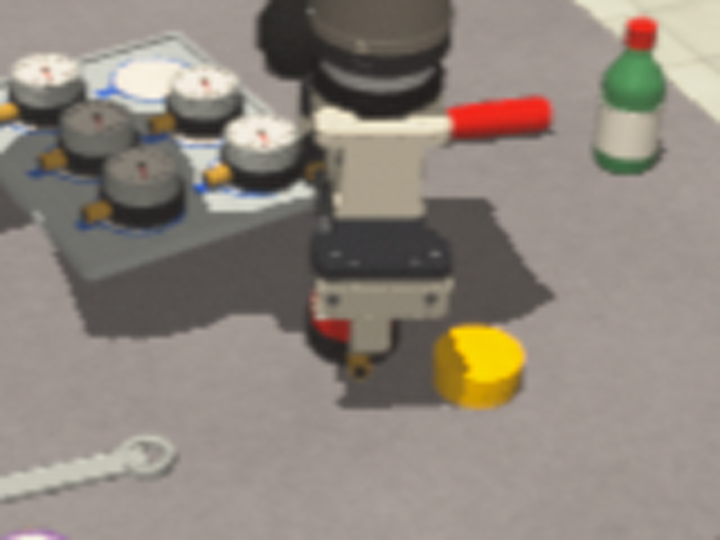

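Call:
{"name": "play_rows", "arguments": {
  "moves": [
    [[0, 0.002, -0.003, 0, 0.5], [0, 0, 0, 0, 0.5], [0, 0, 0, 0, 0.5], [0, 0, 0, 0, -0.2], [0, 0, 0, 0, -0.2], [0, 0, 0, 0, -0.2], [0, 0, 0, 0, -0.2], [0, 0, 0, 0, -0.2], [0, 0, 0, 0, -0.2], [0, 0, 0, 0, -0.2]]
  ]
}}

```text
time: 58.9
tool_pos: [0.5905, 0.0305, 0.0199]
tool_rot: [1.909, 1.541, 1.549]
contact_force: [-0.5, -0.4, 0.8]
opening: 0.049
```

```bash
python3 plan.py -.2 .59,.03,.14,70.7,.035 .55,-.2,.17,69,.03 .508,-.312,.15,67.3,.03
```

```text
q6 -1.33 psi0 70.73 p [0.5905 0.0305 0.0199] open 0.049 nrows 17
[[[-0.03,0.0007,-0.0004,0.0,-0.2],[-0.03,0.0007,-0.0004,0.0,-0.2],[-0.03,0.0007,-0.0004,0.0,-0.2],[-0.03,0.0007,-0.0004,0.0,-0.2],[-0.0046,-0.0285,0.0054,0.2,-0.2],[-0.0046,-0.0285,0.0055,0.2,-0.2],[-0.0046,-0.0285,0.0057,0.2,-0.2],[-0.0046,-0.0285,0.0058,0.2,-0.2],[-0.0046,-0.0285,0.0059,0.2,-0.2],[-0.0046,-0.0284,0.006,0.2,-0.2]]]
[[[-0.0046,-0.0284,0.0061,0.2,-0.2],[-0.0046,-0.0284,0.0062,0.2,-0.2],[0.0033,-0.024,0.0008,0.3,-0.2],[0.0033,-0.024,0.0009,0.3,-0.2],[0.0033,-0.024,0.0011,0.3,-0.2],[0.0033,-0.024,0.0012,0.3,-0.2],[0.0033,-0.024,0.0014,0.3,-0.2]]]
tilt [0.0007 0.0299]
```

Call:
{"name": "play_rows", "arguments": {
  "moves": [
    [[-0.02, 0.0005, 0, 0, -0.2], [-0.03, 0.0005, 0, 0, -0.2], [-0.03, 0.0005, 0, 0, -0.2], [-0.03, 0.0005, 0, 0, -0.2], [-0.01, -0.0285, 0.0055, 0.2, -0.2], [-0.006, -0.0285, 0.0055, 0.2, -0.2], [-0.005, -0.0285, 0.0055, 0.2, -0.2], [-0.005, -0.0285, 0.006, 0.2, -0.2], [-0.005, -0.0285, 0.006, 0.2, -0.2], [-0.005, -0.0285, 0.006, 0.2, -0.2]]
  ]
}}

```text
time: 59.9
tool_pos: [0.5586, -0.1456, 0.1626]
tool_rot: [2.195, 1.539, 1.819]
contact_force: [0.3, 0.3, -1.2]
opening: 0.049
```

```bash
python3 plan.py -.2 .508,-.312,.15,67.3,.03
```

```text
q6 -1.61 psi0 69.05 p [ 0.5586 -0.1456  0.1626] open 0.049 nrows 6
[[[0.0013,-0.0289,0.0024,0.3,-0.2],[0.0013,-0.0289,0.0025,0.3,-0.2],[0.0013,-0.0289,0.0027,0.3,-0.2],[0.0013,-0.0289,0.0028,0.3,-0.2],[0.0013,-0.0289,0.003,0.3,-0.2],[0.0013,-0.0289,0.0031,0.3,-0.2]]]
tilt [-0.0079  0.0311]
```

Call:
{"name": "play_rows", "arguments": {
  "moves": [
    [[0.001, -0.029, 0.0025, 0.3, -0.2], [0.001, -0.029, 0.0025, 0.3, -0.2], [0.001, -0.029, 0.0025, 0.3, -0.2], [0.001, -0.029, 0.003, 0.3, -0.2], [0.001, -0.024, 0.003, 0.3, -0.2], [0, -0.01, 0.001, 0.2, -0.2], [0, 0, 0, 0, -0.2], [0, 0, 0, 0, -0.2], [0, 0, 0, 0, -0.2], [0, 0, 0, 0, -0.2]]
  ]
}}

```text
time: 60.9
tool_pos: [0.5116, -0.2957, 0.1513]
tool_rot: [2.287, 1.535, 1.877]
contact_force: [0.2, -0.1, -1.4]
opening: 0.0491
```

```bash
python3 plan.py -.2 .508,-.312,.09,67.3,.014; cat > tray.py <<'E'
from h import *
import sys
P=dict(p1=(.4957,.3535),p2=(.5058,.2802),p3=(.5159,.2069),p5=(.5949,.2925),p6=(.6051,.2192))
def run(name):
    t=grab("top");np.save("tl.npy",t);save(t,name,(110,120,270,290),3.5)
    H,S,V=cv2.split(cv2.cvtColor(t,cv2.COLOR_RGB2HSV))
    br=((H>8)&(H<24)&(S>100)&(V>45)).astype(np.uint8);n,l,s,c=cv2.connectedComponentsWithStats(br,connectivity=8)
    # black flange+bezel: dial white component inside dark ring
    for k,p in P.items():
        u,v=px("top",[*p,.038]);x0,y0=int(round(u))-9,int(round(v))-9
        W=((V[y0:y0+19,x0:x0+19]>165)&(S[y0:y0+19,x0:x0+19]<50)).astype(np.uint8)
        nn,ll,ss,cc=cv2.connectedComponentsWithStats(W,connectivity=4)
        i=1+np.argmax(ss[1:,4]);q=cc[i]+[x0,y0];g=at("top",q,.038)
        b=[at("top",c[i],.019)-g for i in range(1,n) if s[i,4]>5];b=[np.degrees(np.arctan2(e[1],e[0]))%360 for e in b if np.hypot(e[0],e[1])<.048]
        print(k,q.round(1),ss[i,4],g.round(4)[:2],((g[:2]-p)*1e3).round(1),np.round(b,1))
run(sys.argv[1])
E
python3 tray.py t12.png;python3 -c "
from h import *
save(grab('side'),'s12.png',(180,180,420,350),3.2)"
```

```text
q6 -1.83 psi0 66.99 p [ 0.5116 -0.2957  0.1513] open 0.0491 nrows 5
[[[0.0121,-0.0036,0.0009,-0.1,-0.2],[0.0121,-0.0036,0.0009,-0.1,-0.2],[0.0121,-0.0036,0.0009,-0.1,-0.2],[0.0121,-0.0036,0.0009,-0.1,-0.2],[0.0121,-0.0036,0.0009,-0.1,-0.2]]]
tilt [-0.0107  0.0339]
p1 [137.7 212.7] 204 [0.5    0.3571] [4.3 3.6] [198.2]
p2 [163.1 208.4] 230 [0.511  0.2834] [5.2 3.2] [196.4]
p3 [189.  205.5] 191 [0.5183 0.208 ] [2.4 1.1] [190.3]
p5 [158.7 178.8] 183 [0.5984 0.2963] [3.5 3.8] [190.8]
p6 [185.8 174.7] 182 [0.6092 0.2167] [ 4.1 -2.5] [189.4]
```

View pics/s12.png

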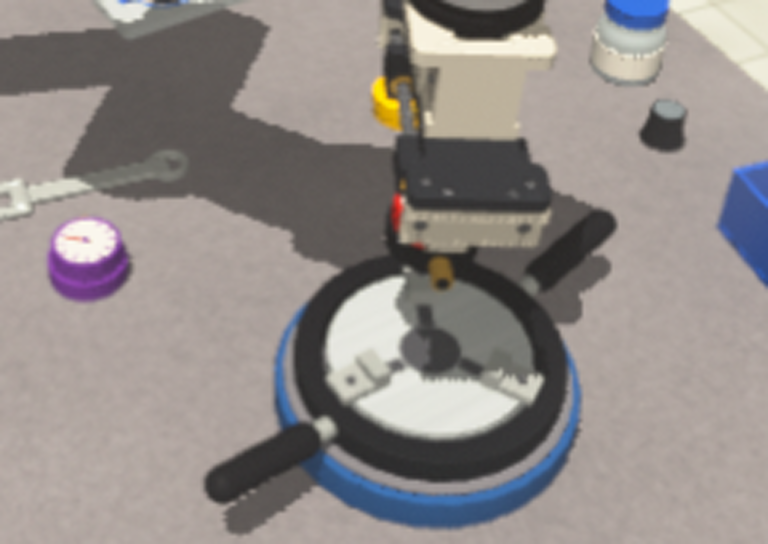

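View pics/t12.png

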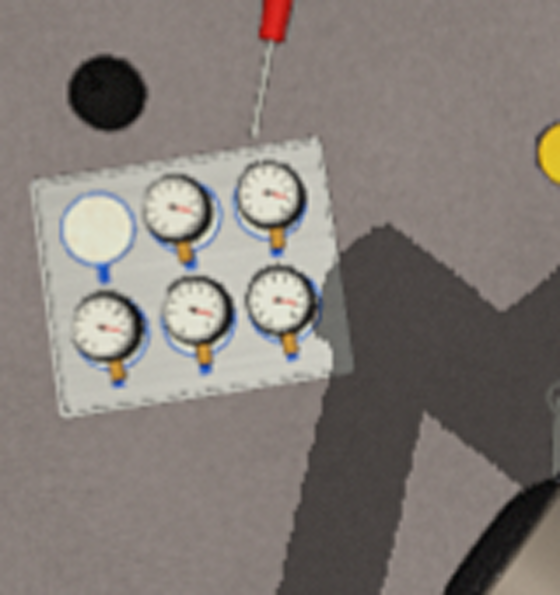

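```bash
cat > fit.py <<'E'
from h import *
from scipy.optimize import minimize
# fit silhouette (dark flange + bezel) outline by edge energy: dark flange side below tray brightness
t=np.load("tl.npy");f=8;x0,y0,x1,y1=120,160,215,240
im=cv2.resize(t[y0:y1,x0:x1],None,fx=f,fy=f,interpolation=cv2.INTER_CUBIC)
P=dict(p1=(.4957,.3535),p2=(.5058,.2802),p3=(.5159,.2069),p5=(.5949,.2925),p6=(.6051,.2192))
a=np.linspace(0,2*np.pi,73)
def circ(c,z,r): return np.array([px("top",[c[0]+r*np.cos(q),c[1]+r*np.sin(q),z]) for q in a])
o=im.copy()
for p in P.values():
    for z,r,col in((.022,.029,(255,0,0)),(.038,.025,(0,255,0)),(.006,.032,(0,0,255))):
        q=circ(p,z,r);cv2.polylines(o,[((q-[x0,y0]+.5)*f).astype(int)],True,col,1)
cv2.imwrite("pics/ov.png",o[:,:,::-1]);print(o.shape)
E
python3 fit.py
```

```text
(640, 760, 3)
```

View pics/ov.png

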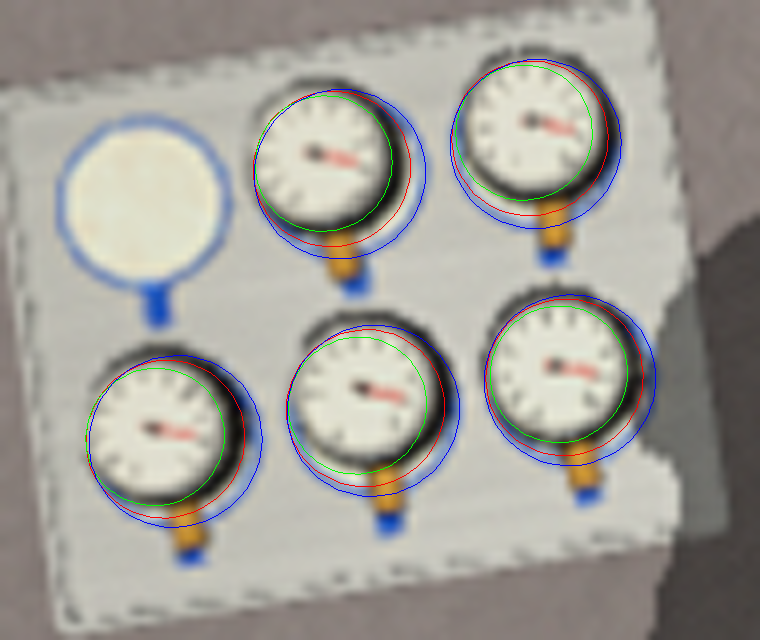

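Call:
{"name": "play_rows", "arguments": {
  "moves": [
    [[0.008, -0.007, 0.001, 0, -0.2], [0.012, -0.006, 0.001, 0, -0.2], [0.012, -0.003, 0.001, 0, -0.2], [0.012, -0.001, 0.001, 0, -0.2], [0.006, 0, 0, 0, -0.2], [0, 0, 0, 0, -0.2], [0, 0, 0, 0, -0.2], [0, 0, 0, 0, -0.2], [0, 0, 0, 0, -0.2], [0, 0, 0, 0, -0.2]]
  ]
}}

```text
time: 62.0
tool_pos: [0.5078, -0.3118, 0.0956]
tool_rot: [2.301, 1.534, 1.892]
contact_force: [-0.5, -0.1, -1.4]
opening: 0.0492
```

```bash
python3 plan.py -.2 .508,-.312,.08,67.3,.014; python3 -c "
from h import *
t=grab('top');save(t,'t13.png',(310,130,430,280),4);save(grab('side'),'s13.png',(250,200,400,340),4.2)"
```

```text
q6 -1.86 psi0 67.19 p [ 0.5078 -0.3118  0.0956] open 0.0492 nrows 2
[[[0.0078,-0.0003,0.0003,-0.1,-0.2],[0.0078,-0.0003,0.0003,-0.1,-0.2]]]
tilt [-0.0115  0.0345]
```

View pics/s13.png

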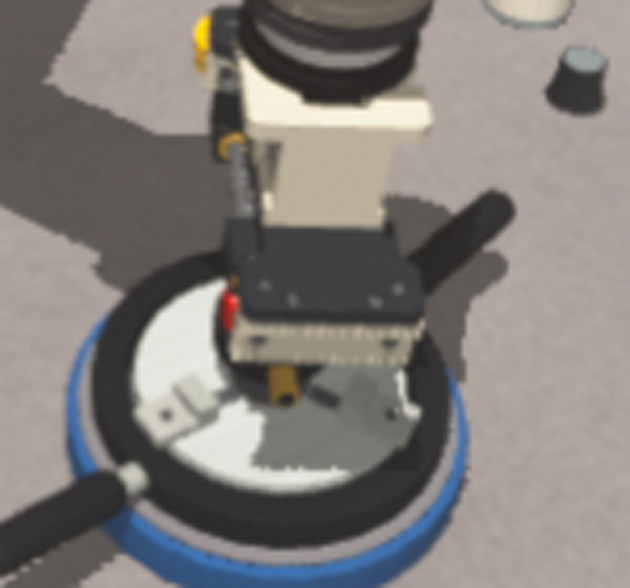

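Call:
{"name": "play_rows", "arguments": {
  "moves": [
    [[0.008, -0.0005, 0.0005, 0, -0.2], [0.007, -0.0003, 0, 0, -0.2], [0.005, 0, 0, 0, -0.2], [0.003, 0, 0, 0, -0.2], [0, 0, 0, 0, -0.2], [0, 0, 0, 0, -0.2], [0, 0, 0, 0, -0.2], [0, 0, 0, 0, -0.2], [0, 0, 0, 0, -0.2], [0, 0, 0, 0, -0.2]]
  ]
}}

```text
time: 63.1
tool_pos: [0.5078, -0.312, 0.0708]
tool_rot: [2.292, 1.535, 1.884]
contact_force: [0.3, 0.0, -0.8]
opening: 0.0493
```

```bash
python3 plan.py -.2 .508,-.312,.0695,67.3,.014
```

```text
q6 -1.86 psi0 67.27 p [ 0.5078 -0.312   0.0708] open 0.0493 nrows 1
[[[0.0013,0.0,0.0002,-0.0,-0.2]]]
tilt [-0.011   0.0341]
```

Call:
{"name": "play_rows", "arguments": {
  "moves": [
    [[0.001, 0, 0, 0, -0.2], [0.001, 0, 0, 0, -0.2], [0, 0, 0, 0, -0.2], [0, 0, 0, 0, 0.4], [0, 0, 0, 0, 0.4], [0, 0, 0, 0, 0.4], [0, 0, 0, 0, 0.4], [-0.02, 0, 0, 0, 0.4], [-0.04, 0, 0, 0, 0.4], [-0.04, 0, 0, 0, 0.4]]
  ]
}}

```text
time: 64.1
tool_pos: [0.5065, -0.3134, 0.1665]
tool_rot: [2.431, 1.525, 2.023]
contact_force: [0.8, -0.4, -0.1]
opening: 0.0644
```

```bash
python3 plan.py .1 .44,-.34,.17,90 .376,-.356,.12,107
```

```text
q6 -1.86 psi0 66.97 p [ 0.5065 -0.3134  0.1665] open 0.0644 nrows 7
[[[-0.0008,-0.0127,-0.0126,-5.8,0.1],[-0.0008,-0.0113,-0.0138,-5.8,0.1],[-0.0008,-0.0099,-0.0149,-5.8,0.1],[-0.0008,-0.0083,-0.0158,-5.8,0.1],[0.0169,-0.0062,-0.021,-5.7,0.1],[0.0169,-0.0041,-0.0215,-5.7,0.1],[0.0169,-0.0019,-0.0218,-5.7,0.1]]]
tilt [-0.0202  0.0416]
```

Call:
{"name": "play_rows", "arguments": {
  "moves": [
    [[-0.001, -0.0125, -0.0125, -5.6, 0.1], [-0.001, -0.0115, -0.014, -5.6, 0.1], [-0.001, -0.01, -0.015, -5.6, 0.1], [-0.001, -0.0085, -0.016, -5.6, 0.1], [0.005, -0.0055, -0.021, -5.5, 0.1], [0.01, -0.0035, -0.0215, -5.5, 0.1], [0.01, -0.001, -0.014, -3, 0.1], [0, 0, 0, 0, 0.1], [0, 0, 0, 0, 0.1], [0, 0, 0, 0, 0.1]]
  ]
}}

```text
time: 65.1
tool_pos: [0.3842, -0.3583, 0.1538]
tool_rot: [1.544, 1.54, 1.796]
contact_force: [0.5, -0.2, -0.7]
opening: 0.0505
```

```bash
python3 plan.py .1 .374,-.348,.06,105,.015; python3 - <<'E'
from h import *
c=np.array([.508,-.312])
for u in((378.75,235.8),(390,263.75)):
    q=at("top",u,.055);d=q[:2]-c;print(q.round(4),np.degrees(np.arctan2(d[1],d[0]))%360,np.hypot(*d))
t=grab('top');save(t,'t14.png',(310,130,430,280),4);save(grab('side'),'s14.png',(200,200,420,350),3.4)
E
```

```text
q6 -2.73 psi0 104.77 p [ 0.3842 -0.3583  0.1538] open 0.0505 nrows 7
[[[0.0134,0.0014,-0.0011,-0.0,0.1],[0.0134,0.0014,-0.0011,-0.0,0.1],[0.0134,0.0014,-0.001,-0.0,0.1],[0.0134,0.0014,-0.001,-0.0,0.1],[0.0134,0.0014,-0.001,-0.0,0.1],[0.0134,0.0014,-0.001,-0.0,0.1],[0.0134,0.0014,-0.001,-0.0,0.1]]]
tilt [-0.0068  0.0297]
[ 0.4209 -0.3367  0.055 ] 195.80527023908118 0.09056158925249166
[ 0.3415 -0.3646  0.055 ] 197.54667025748572 0.17458418611151985
```

View pics/t14.png

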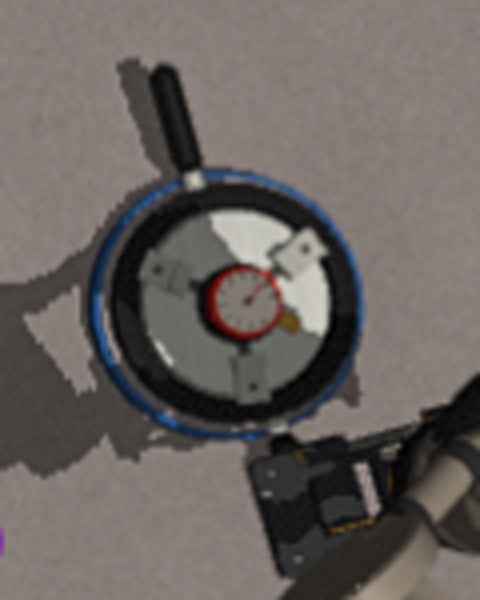

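View pics/s14.png

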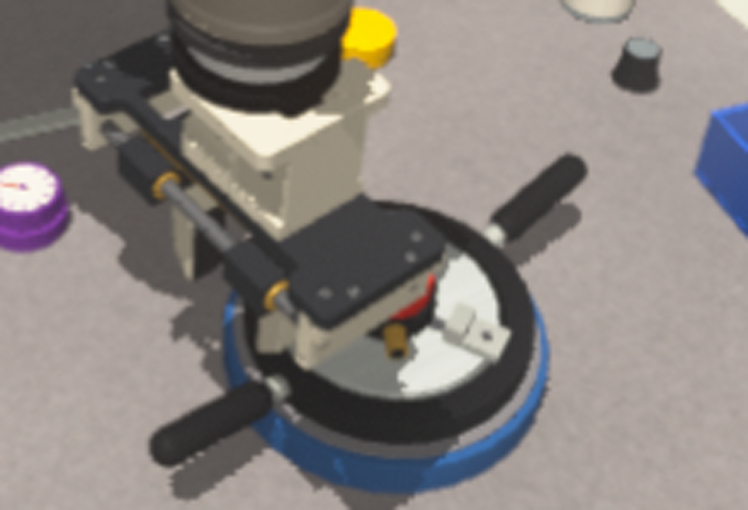

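```bash
python3 plan.py .1 .376,-.351,.045,106.5,.018
```

```text
q6 -2.73 psi0 104.83 p [ 0.3844 -0.3583  0.1539] open 0.0505 nrows 7
[[[0.0156,0.0008,-0.0009,-0.2,0.1],[0.0156,0.0008,-0.0009,-0.2,0.1],[0.0156,0.0008,-0.0009,-0.2,0.1],[0.0156,0.0008,-0.0009,-0.2,0.1],[0.0156,0.0009,-0.0009,-0.2,0.1],[0.0156,0.0009,-0.0009,-0.2,0.1],[0.0156,0.0009,-0.0009,-0.2,0.1]]]
tilt [-0.0066  0.0293]
```

Call:
{"name": "play_rows", "arguments": {
  "moves": [
    [[0.008, 0.002, -0.002, -0.2, 0.1], [0.012, 0.002, -0.002, -0.2, 0.1], [0.014, 0.001, -0.001, -0.2, 0.1], [0.014, 0.001, -0.001, -0.2, 0.1], [0.012, 0.0005, -0.001, -0.2, 0.1], [0.004, 0, 0, 0, 0.1], [0, 0, 0, 0, 0.1], [0, 0, 0, 0, 0.1], [0, 0, 0, 0, 0.1], [0, 0, 0, 0, 0.1]]
  ]
}}

```text
time: 66.2
tool_pos: [0.3781, -0.3505, 0.0876]
tool_rot: [1.453, 1.544, 1.727]
contact_force: [0.4, 0.6, -0.0]
opening: 0.0503
```

```bash
python3 plan.py .1 .376,-.351,.045,106.5,.018
```

```text
q6 -2.76 psi0 106.23 p [ 0.3781 -0.3505  0.0876] open 0.0503 nrows 3
[[[0.0142,-0.0004,-0.0008,-0.1,0.1],[0.0142,-0.0004,-0.0008,-0.1,0.1],[0.0142,-0.0004,-0.0008,-0.1,0.1]]]
tilt [-0.0042  0.0267]
```

Call:
{"name": "play_rows", "arguments": {
  "moves": [
    [[0.012, 0, -0.001, 0, 0.1], [0.014, 0, -0.001, 0, 0.1], [0.01, 0, 0, 0, 0.1], [0.003, 0, 0, 0, 0.1], [0, 0, 0, 0, 0.1], [0, 0, 0, 0, -0.7], [0, 0, 0, 0, -0.7], [0, 0, 0, 0, -0.7], [0, 0, 0, 0, -0.7], [0, 0, 0, 0, -0.7]]
  ]
}}

```text
time: 67.2
tool_pos: [0.3766, -0.3507, 0.0473]
tool_rot: [1.384, 1.546, 1.658]
contact_force: [-0.0, 0.9, -3.1]
opening: 0.0211
```

Call:
{"name": "play_rows", "arguments": {
  "moves": [
    [[0, 0.008, 0.0005, 3.3, -0.7], [0, 0.011, 0.0005, 4.6, -0.7], [0, 0.011, 0.0005, 4.6, -0.7], [0, 0.011, 0.0005, 4.6, -0.7], [0, 0.011, 0.0005, 4.6, -0.7], [0, 0.011, 0.0005, 4.6, -0.7], [0, 0.011, 0.0005, 4.6, -0.7], [0, 0.006, 0, 2.5, -0.7], [0, 0, 0, 0, -0.7], [0, 0, 0, 0, -0.7]]
  ],
  "grip_force": 45
}}

```text
time: 68.2
tool_pos: [0.3766, -0.2729, 0.0473]
tool_rot: [2.261, 1.553, 1.941]
contact_force: [-1.1, -0.6, -2.1]
opening: 0.021
```

```bash
cat > hang.py <<'E'
from h import *
o,R=tool();p=o["tool_pos"];d=p[:2]-[.508,-.312]
print(p,"psi",np.degrees(o["qpos"][0]-o["qpos"][5]).round(2),"r",np.hypot(*d).round(4),"ang",(np.degrees(np.arctan2(d[1],d[0]))%360).round(2),"F",o["contact_force"].round(1),"T",o["torque"].round(2),"tilt",R[:2,0].round(3))
E
python3 hang.py
```

```text
[ 0.37659007 -0.2728568   0.04732694] psi 72.09 r 0.1371 ang 163.41 F [-1.1 -0.6 -2.1] T [ 0.22 -0.17  0.44] tilt [-0.007  0.017]
```

Call:
{"name": "play_rows", "arguments": {
  "moves": [
    [[0, 0.006, 0, 2.5, -0.7], [0, 0.006, 0, 2.5, -0.7], [0, 0.004, 0, 1.5, -0.7], [0, 0, 0, 0, -0.7], [0, 0, 0, 0, -0.7], [0, 0.003, 0, 1.2, -0.7], [0, 0.003, 0, 1.2, -0.7], [0, 0, 0, 0, -0.7], [0, 0, 0, 0, -0.7], [0, 0, 0, 0, -0.7]]
  ]
}}

```text
time: 69.2
tool_pos: [0.3836, -0.2542, 0.0473]
tool_rot: [2.527, 1.552, 2.054]
contact_force: [-0.9, -0.5, -0.9]
opening: 0.021
```

```bash
python3 hang.py
```

```text
[ 0.38363932 -0.25419554  0.04734584] psi 63.2 r 0.1371 ang 155.07 F [-0.9 -0.5 -0.9] T [ 0.42 -0.36  0.52] tilt [-0.009  0.016]
```

Call:
{"name": "play_rows", "arguments": {
  "moves": [
    [[0, 0.004, 0, 1.5, -0.7], [0, 0.003, 0, 1.2, -0.7], [0, 0.002, 0, 0.8, -0.7], [0, 0, 0, 0, -0.7], [0, 0, 0, 0, -0.7], [0, 0, 0, 0, -0.7], [0, 0, 0, 0, -0.7], [0, 0, 0, 0, -0.7], [0, 0, 0, 0, -0.7], [0, 0, 0, 0, -0.7]]
  ]
}}

```text
time: 70.2
tool_pos: [0.3875, -0.2466, 0.0474]
tool_rot: [2.637, 1.552, 2.1]
contact_force: [-1.5, -0.5, -0.9]
opening: 0.0209
```

```bash
python3 hang.py
```

```text
[ 0.38752727 -0.24656884  0.04735448] psi 59.59 r 0.1371 ang 151.49 F [-1.5 -0.5 -0.9] T [ 0.45 -0.26  0.55] tilt [-0.009  0.016]
```

Call:
{"name": "play_rows", "arguments": {
  "moves": [
    [[0, 0.004, 0, 1.6, -0.7], [0, 0.004, 0, 1.6, -0.7], [0, 0, 0, 0, -0.7], [0, 0, 0, 0, -0.7], [0, 0, 0, 0, -0.7], [0, 0, 0, 0, -0.7], [0, 0, 0, 0, -0.7], [0, 0, 0, 0, -0.7], [0, 0, 0, 0, -0.7], [0, 0, 0, 0, -0.7]]
  ]
}}

```text
time: 71.2
tool_pos: [0.3909, -0.2411, 0.0472]
tool_rot: [2.82, 1.553, 2.228]
contact_force: [-1.3, -1.2, -2.1]
opening: 0.0208
```

```bash
python3 hang.py
```

```text
[ 0.39090778 -0.24111582  0.04723702] psi 56.25 r 0.1369 ang 148.81 F [-1.3 -1.2 -2.1] T [ 0.2  -0.24  0.45] tilt [-0.011  0.014]
```

Call:
{"name": "play_rows", "arguments": {
  "moves": [
    [[0, 0.004, 0, 1.4, -0.7], [0, 0.004, 0, 1.4, -0.7], [0, 0, 0, 0, -0.7], [0, 0, 0, 0, -0.7], [0, 0, 0, 0, -0.7], [0, 0, 0, 0, -0.7], [0, 0, 0, 0, -0.7], [0, 0, 0, 0, -0.7], [0, 0, 0, 0, -0.7], [0, 0, 0, 0, -0.7]]
  ]
}}

```text
time: 72.2
tool_pos: [0.3928, -0.238, 0.0472]
tool_rot: [-2.949, 1.553, 2.697]
contact_force: [-2.1, -1.7, -2.9]
opening: 0.0208
```

```bash
python3 hang.py
```

```text
[ 0.39279003 -0.23804446  0.04724473] psi 53.25 r 0.1369 ang 147.3 F [-2.1 -1.7 -2.9] T [ 0.1  -0.17  0.77] tilt [-0.016  0.008]
```

Call:
{"name": "play_rows", "arguments": {
  "moves": [
    [[0, 0, 0, 0, 0.1], [0, 0, 0, 0, 0.1], [0, 0, 0, 0, 0.1], [0, 0, 0, 0, 0.1], [-0.015, 0, 0, 0, 0.1], [-0.03, 0, 0, 0, 0.1], [-0.04, 0, 0, 0, 0.1], [-0.01, 0.04, 0.01, 0, 0.1], [0, 0.04, 0.01, 0, 0.1], [0, 0.04, 0.01, 0, 0.1]]
  ]
}}

```text
time: 73.2
tool_pos: [0.4927, -0.1612, 0.1477]
tool_rot: [3.066, 1.557, 2.413]
contact_force: [0.4, -0.8, 0.7]
opening: 0.0504
```

```bash
python3 hang.py; python3 - <<'E'
from h import *
t=grab('top');np.save("th.npy",t);save(t,'t15.png',(310,130,430,280),4);save(grab('side'),'s15.png',(200,200,420,350),3.4)
E
```

```text
[ 0.49269439 -0.16121858  0.14773381] psi 52.69 r 0.1516 ang 95.8 F [ 0.4 -0.8  0.7] T [-0.03 -0.02  0.04] tilt [-0.01   0.009]
```

View pics/t15.png

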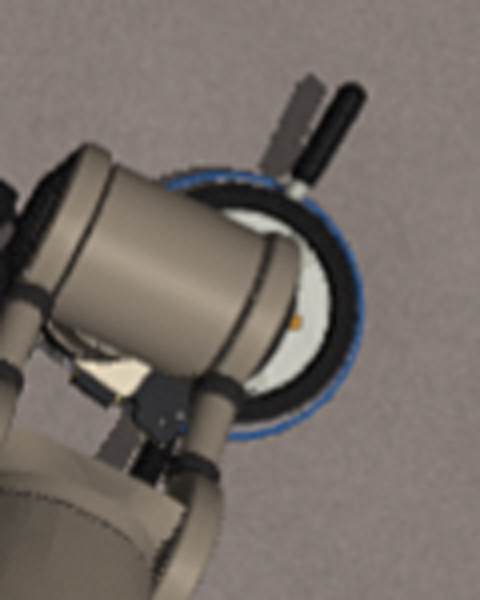

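View pics/s15.png

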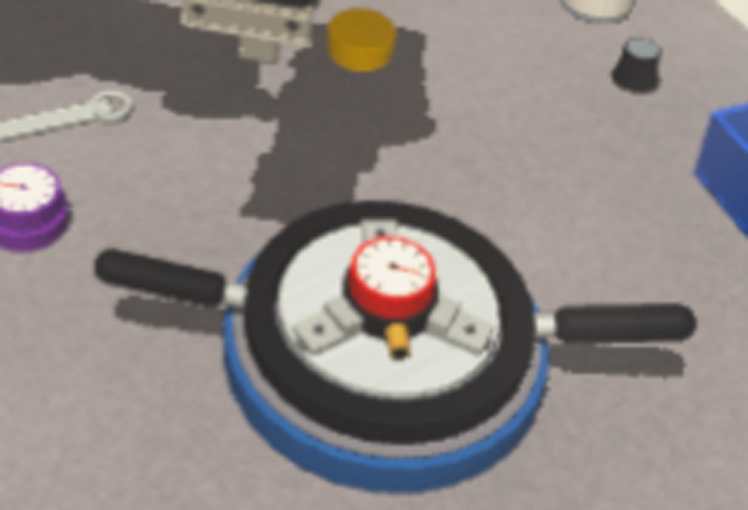

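```bash
cat > fit2.py <<'E'
from h import *
P=dict(p1=(.4957,.3535),p2=(.5058,.2802),p3=(.5159,.2069),p5=(.5949,.2925),p6=(.6051,.2192))
a=np.linspace(0,2*np.pi,73)
def ov(cam,x0,y0,x1,y1,f,name):
    t=grab(cam);np.save("l_"+cam+".npy",t)
    im=cv2.resize(t[y0:y1,x0:x1],None,fx=f,fy=f,interpolation=cv2.INTER_CUBIC)
    for p in list(P.values())+[(.5848,.3658)]:
        for z,r,col in((.022,.029,(255,0,0)),(.038,.025,(0,255,0)),(.006,.032,(255,0,255))):
            q=np.array([px(cam,[p[0]+r*np.cos(b),p[1]+r*np.sin(b),z]) for b in a])
            cv2.polylines(im,[((q-[x0,y0]+.5)*f).astype(int)],True,col,1)
    cv2.imwrite("pics/"+name,im[:,:,::-1])
ov("top",120,160,215,240,8,"ovt.png");ov("side",180,125,290,195,7,"ovs.png")
E
python3 fit2.py
```

```text
(no output)
```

View pics/ovs.png

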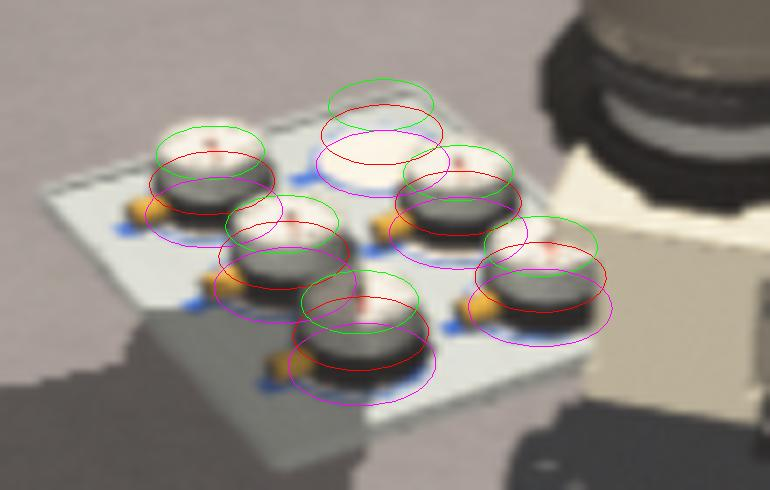

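View pics/ovt.png

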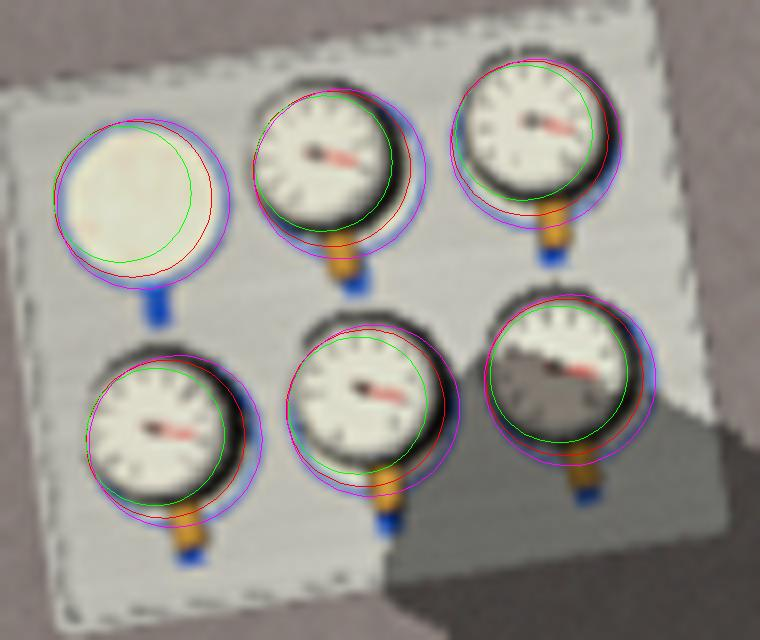

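```bash
python3 plan.py .4 .51,.05,.14,30,.04 .511,.279,.12,7.9,.04
```

```text
q6 -1.39 psi0 52.9 p [ 0.4916 -0.161   0.1464] open 0.0501 nrows 12
[[[0.0014,0.0299,-0.0188,3.8,0.4],[0.0014,0.0285,-0.0207,3.8,0.4],[0.0014,0.0271,-0.0226,3.8,0.4],[0.0014,0.0255,-0.0243,3.8,0.4],[0.0014,0.0239,-0.026,3.8,0.4],[0.0014,0.0221,-0.0275,3.8,0.4],[0.0037,0.0192,-0.0329,3.7,0.4],[0.0037,0.017,-0.0341,3.7,0.4],[0.0037,0.0148,-0.0351,3.7,0.4],[0.0037,0.0125,-0.036,3.7,0.4]]]
[[[0.0037,0.0102,-0.0367,3.7,0.4],[0.0037,0.0078,-0.0373,3.7,0.4]]]
tilt [-0.0126  0.0099]
```

Call:
{"name": "play_rows", "arguments": {
  "moves": [
    [[0.001, 0.03, -0.019, 3.8, 0.4], [0.001, 0.0285, -0.0205, 3.8, 0.4], [0.001, 0.027, -0.0225, 3.8, 0.4], [0.001, 0.0255, -0.0245, 3.8, 0.4], [0.001, 0.024, -0.026, 3.8, 0.4], [0.001, 0.022, -0.0275, 3.8, 0.4], [0.002, 0.019, -0.033, 3.7, 0.4], [0.002, 0.017, -0.034, 3.7, 0.4], [0.002, 0.015, -0.035, 3.7, 0.4], [0.002, 0.0125, -0.036, 3.7, 0.4]]
  ]
}}

```text
time: 74.4
tool_pos: [0.5131, 0.2007, 0.1345]
tool_rot: [-2.253, 1.551, 2.674]
contact_force: [1.1, 0.5, 0.6]
opening: 0.0644
```

```bash
python3 plan.py .4 .511,.279,.12,7.9,.04
```

```text
q6 0.01 psi0 12.65 p [0.5131 0.2007 0.1345] open 0.0644 nrows 2
[[[0.0076,0.0074,-0.0384,2.4,0.4],[0.0076,0.0058,-0.0387,2.4,0.4]]]
tilt [-0.0179  0.0091]
```

Call:
{"name": "play_rows", "arguments": {
  "moves": [
    [[0.004, 0.006, -0.03, 2, 0.4], [0.004, 0.004, -0.025, 1.5, 0.4], [0.002, 0.001, -0.008, 0.5, 0.4], [0, 0, 0, 0, 0.4], [0, 0, 0, 0, 0.4], [0, 0, 0, 0, 0.4], [0, 0, 0, 0, 0.4], [0, 0, 0, 0, 0.4], [0, 0, 0, 0, 0.4], [0, 0, 0, 0, 0.4]]
  ]
}}

```text
time: 75.4
tool_pos: [0.5112, 0.261, 0.1247]
tool_rot: [-2.06, 1.549, 2.786]
contact_force: [-0.2, -0.4, 0.4]
opening: 0.0646
```

```bash
python3 plan.py .4 .511,.279,.04,7.9,.014
```

```text
q6 0.19 psi0 8.09 p [0.5112 0.261  0.1247] open 0.0646 nrows 7
[[[0.0121,0.0005,-0.0024,0.0,0.4],[0.0121,0.0005,-0.0024,0.0,0.4],[0.0121,0.0005,-0.0024,0.0,0.4],[0.0121,0.0005,-0.0024,0.0,0.4],[0.0121,0.0005,-0.0024,0.0,0.4],[0.0121,0.0005,-0.0024,0.0,0.4],[0.0121,0.0005,-0.0024,0.0,0.4]]]
tilt [-0.0207  0.0077]
```

Call:
{"name": "play_rows", "arguments": {
  "moves": [
    [[0.008, 0.0005, -0.005, 0, 0.4], [0.012, 0.0005, -0.005, 0, 0.4], [0.013, 0.0005, -0.003, 0, 0.4], [0.013, 0.0005, -0.002, 0, 0.4], [0.013, 0.0005, -0.001, 0, 0.4], [0.009, 0, 0, 0, 0.4], [0.004, 0, 0, 0, 0.4], [0, 0, 0, 0, 0.4], [0, 0, 0, 0, 0.4], [0, 0, 0, 0, 0.4]]
  ]
}}

```text
time: 76.4
tool_pos: [0.5089, 0.2793, 0.0445]
tool_rot: [-1.974, 1.546, 2.874]
contact_force: [-0.1, 1.0, 0.2]
opening: 0.0642
```

```bash
python3 plan.py .4 .511,.279,.025,7.9,.014
```

```text
q6 0.22 psi0 8.34 p [0.5089 0.2793 0.0445] open 0.0642 nrows 2
[[[0.0097,0.0012,0.0004,0.2,0.4],[0.0097,0.0013,0.0004,0.2,0.4]]]
tilt [-0.0237  0.0065]
```

Call:
{"name": "play_rows", "arguments": {
  "moves": [
    [[0.008, 0.0005, 0, 0.2, 0.5], [0.007, 0, 0, 0.2, 0.5], [0.002, 0, 0, 0, 0.5], [0, 0, 0, 0, 0.5], [0, 0, 0, 0, 0.5], [0, 0, 0, 0, -0.2], [0, 0, 0, 0, -0.2], [0, 0, 0, 0, -0.2], [0, 0, 0, 0, -0.2], [0, 0, 0, 0, -0.2]]
  ],
  "grip_force": 20
}}

```text
time: 77.4
tool_pos: [0.5099, 0.2796, 0.0275]
tool_rot: [-2.039, 1.548, 2.8]
contact_force: [0.0, -0.3, -1.1]
opening: 0.0492
```

```bash
python3 plan.py -.2 .5055,.2812,.026,7.9,.014
```

```text
q6 0.22 psi0 7.93 p [0.5099 0.2796 0.0275] open 0.0492 nrows 1
[[[0.0016,-0.0041,-0.0021,0.0,-0.2]]]
tilt [-0.0211  0.0075]
```

Call:
{"name": "play_rows", "arguments": {
  "moves": [
    [[-0.002, 0, 0, 0, -0.2], [0, -0.0045, -0.0018, 0, -0.2], [0, 0, 0, 0, -0.2], [0, 0, 0, 0, -0.2], [0.001, 0, 0, 0, -0.2], [0.001, 0, 0, 0, -0.2], [0, 0, 0, 0, -0.2], [0, 0, 0, 0, -0.2], [0, 0, 0, 0, -0.2], [0, 0, 0, 0, -0.2]]
  ]
}}

```text
time: 78.4
tool_pos: [0.504, 0.2808, 0.0275]
tool_rot: [-1.999, 1.547, 2.84]
contact_force: [-0.4, -0.4, 0.2]
opening: 0.0492
```

```bash
python3 plan.py -.2 .5055,.2812,.026,7.9,.014
```

```text
q6 0.23 psi0 7.95 p [0.504  0.2808 0.0275] open 0.0492 nrows 1
[[[0.0015,0.0015,-0.0002,0.1,-0.2]]]
tilt [-0.0226  0.007 ]
```

Good enough; release, then take p6 likewise.

Call:
{"name": "play_rows", "arguments": {
  "moves": [
    [[0.001, 0.001, 0, 0, -0.2], [0, 0, 0, 0, -0.2], [0, 0, 0, 0, 0.4], [0, 0, 0, 0, 0.4], [0, 0, 0, 0, 0.4], [0, 0, 0, 0, 0.4], [-0.02, 0, 0, 0, 0.4], [-0.04, 0, 0, 0, 0.4], [-0.03, 0, 0, 0, 0.4], [0, 0, 0, 0, 0.4]]
  ]
}}

```text
time: 79.4
tool_pos: [0.5067, 0.2801, 0.1192]
tool_rot: [-1.931, 1.545, 2.908]
contact_force: [0.0, -1.0, 0.4]
opening: 0.0641
```

```bash
python3 plan.py .4 .608,.2175,.11,7.9,.03
```

```text
q6 0.23 psi0 7.7 p [0.5067 0.2801 0.1192] open 0.0641 nrows 4
[[[0.0015,0.0232,0.0187,-0.0,0.4],[0.0015,0.0232,0.0188,-0.0,0.4],[0.0015,0.0232,0.0188,-0.0,0.4],[0.0015,0.0231,0.0188,-0.0,0.4]]]
tilt [-0.0255  0.0061]
```

Call:
{"name": "play_rows", "arguments": {
  "moves": [
    [[0, -0.005, 0.03, 0, 0.4], [0, -0.005, 0.045, 0, 0.4], [0, -0.005, 0.045, 0, 0.4], [0, -0.005, 0.045, 0, 0.4], [0, -0.005, 0.045, 0, 0.4], [0, -0.005, 0.045, 0, 0.4], [0, 0, 0.045, 0, 0.4], [0, 0, 0.03, 0, 0.4], [0, 0, 0, 0, 0.4], [0, 0, 0, 0, 0.4]]
  ]
}}

```text
time: 80.4
tool_pos: [0.5172, -0.0619, 0.11]
tool_rot: [-1.981, 1.541, 2.861]
contact_force: [-0.4, 1.0, -0.1]
opening: 0.0642
```

```bash
python3 fit2.py; python3 hang.py
```

```text
[ 0.51727946 -0.06097078  0.11020357] psi 7.55 r 0.2512 ang 87.88 F [-0.3 -0.4  0.1] T [-0.03 -0.   -0.01] tilt [-0.028  0.008]
```

View pics/ovs.png

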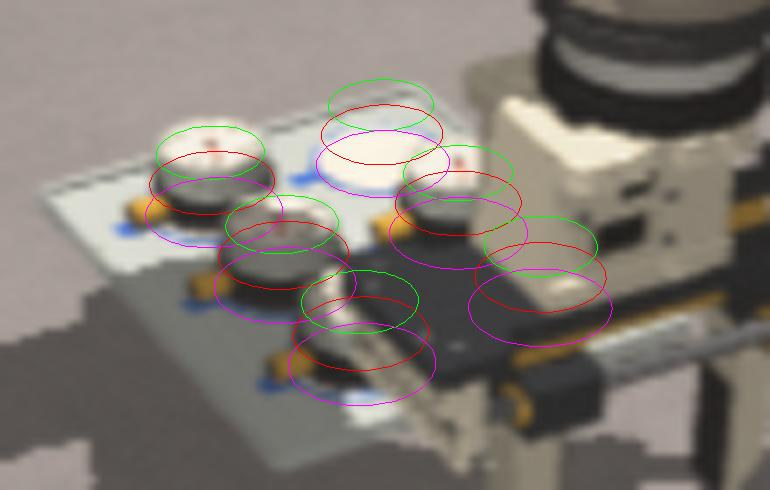

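View pics/ovt.png

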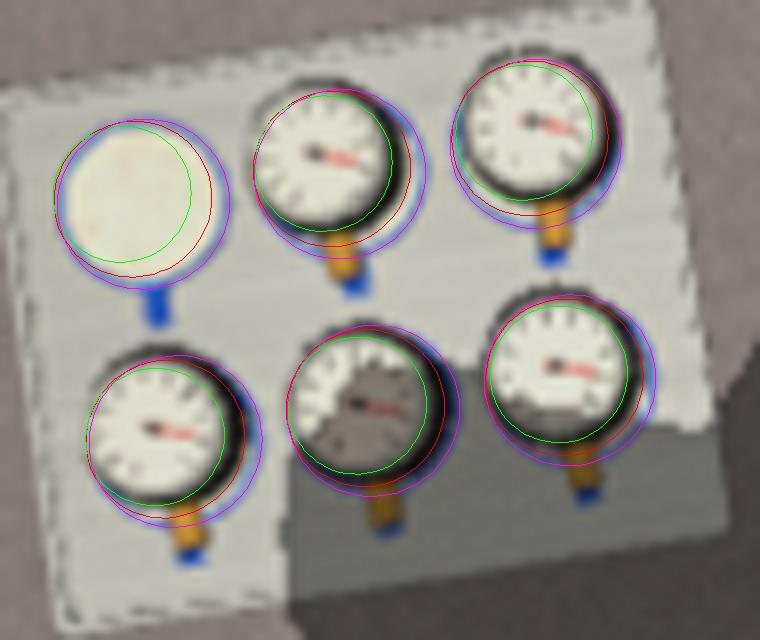

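```bash
python3 plan.py .45 .607,.215,.12,7.9,.04
```

```text
q6 -0.4 psi0 7.55 p [ 0.5173 -0.061   0.1102] open 0.064 nrows 8
[[[-0.0013,0.0156,-0.0327,-0.0,0.45],[-0.0013,0.0156,-0.0327,-0.0,0.45],[-0.0013,0.0157,-0.0327,-0.0,0.45],[-0.0013,0.0157,-0.0327,-0.0,0.45],[-0.0013,0.0157,-0.0327,-0.0,0.45],[-0.0013,0.0157,-0.0327,-0.0,0.45],[-0.0013,0.0158,-0.0327,-0.0,0.45],[-0.0013,0.0158,-0.0327,-0.0,0.45]]]
tilt [-0.0285  0.008 ]
```

Call:
{"name": "play_rows", "arguments": {
  "moves": [
    [[-0.002, 0.0155, -0.0325, 0, 0.45], [-0.001, 0.0155, -0.0325, 0, 0.45], [-0.001, 0.0155, -0.0325, 0, 0.45], [-0.001, 0.0155, -0.0325, 0, 0.45], [-0.001, 0.0155, -0.0325, 0, 0.45], [-0.001, 0.0155, -0.0325, 0, 0.45], [-0.001, 0.0155, -0.0325, 0, 0.45], [0, 0.006, -0.013, 0, 0.45], [0, 0, 0, 0, 0.45], [0, 0, 0, 0, 0.45]]
  ]
}}

```text
time: 81.5
tool_pos: [0.5946, 0.2163, 0.1162]
tool_rot: [-1.97, 1.537, 2.892]
contact_force: [-0.4, -0.6, -0.1]
opening: 0.0665
```

```bash
python3 plan.py .45 .608,.2175,.045,7.9,.013
```

```text
q6 0.07 psi0 8.89 p [0.5946 0.2163 0.1162] open 0.0665 nrows 6
[[[0.0118,0.0026,0.0003,0.2,0.45],[0.0118,0.0026,0.0003,0.2,0.45],[0.0118,0.0026,0.0003,0.2,0.45],[0.0118,0.0026,0.0003,0.2,0.45],[0.0118,0.0026,0.0003,0.2,0.45],[0.0118,0.0026,0.0003,0.2,0.45]]]
tilt [-0.0325  0.0083]
```

Call:
{"name": "play_rows", "arguments": {
  "moves": [
    [[0.006, 0.005, 0.0005, 0.3, 0.45], [0.012, 0.005, 0.0005, 0.3, 0.45], [0.013, 0.003, 0, 0.3, 0.45], [0.013, 0.002, 0, 0.2, 0.45], [0.011, 0.001, 0, 0, 0.45], [0.004, 0, 0, 0, 0.45], [0, 0, 0, 0, 0.45], [0, 0, 0, 0, 0.45], [0, 0, 0, 0, 0.45], [0, 0, 0, 0, 0.45]]
  ]
}}

```text
time: 82.5
tool_pos: [0.6088, 0.2126, 0.0502]
tool_rot: [-1.876, 1.534, 2.959]
contact_force: [-0.2, 0.7, 0.1]
opening: 0.0663
```

```bash
python3 plan.py .45 .608,.2175,.027,7.9,.013
```

```text
q6 0.08 psi0 7.44 p [0.6088 0.2126 0.0502] open 0.0663 nrows 2
[[[0.0116,0.0003,-0.0024,-0.2,0.45],[0.0116,0.0003,-0.0024,-0.2,0.45]]]
tilt [-0.0361  0.0067]
```

Call:
{"name": "play_rows", "arguments": {
  "moves": [
    [[0.008, 0.0005, -0.003, -0.2, 0.45], [0.009, 0, -0.002, -0.2, 0.45], [0.003, 0, 0, 0, 0.45], [0, 0, 0, 0, 0.45], [0, 0, 0, 0, 0.45], [0, 0, 0, 0, -0.2], [0, 0, 0, 0, -0.2], [0, 0, 0, 0, -0.2], [0, 0, 0, 0, -0.2], [0, 0, 0, 0, -0.2]]
  ]
}}

```text
time: 83.5
tool_pos: [0.608, 0.2186, 0.0293]
tool_rot: [-1.899, 1.535, 2.944]
contact_force: [-0.1, -0.4, -0.5]
opening: 0.0491
```

```bash
python3 plan.py -.2 .6051,.219,.027,7.9,.013
```

```text
q6 0.08 psi0 7.96 p [0.608  0.2186 0.0293] open 0.0491 nrows 1
[[[0.0024,-0.0027,-0.0007,0.1,-0.2]]]
tilt [-0.0351  0.007 ]
```

Call:
{"name": "play_rows", "arguments": {
  "moves": [
    [[-0.002, 0, 0, 0, -0.2], [0, -0.003, -0.0025, 0, -0.2], [0, 0, 0, 0, -0.2], [0.001, 0, 0, 0, -0.2], [0.001, 0, 0, 0, -0.2], [0.001, 0, 0, 0, -0.2], [0, 0, 0, 0, -0.2], [0, 0, 0, 0, 0.4], [0, 0, 0, 0, 0.4], [0, 0, 0, 0, 0.4]]
  ]
}}

```text
time: 84.5
tool_pos: [0.6047, 0.2209, 0.0298]
tool_rot: [-1.909, 1.536, 2.934]
contact_force: [-0.8, -0.2, -0.5]
opening: 0.0636
```

Call:
{"name": "play_rows", "arguments": {
  "moves": [
    [[0, 0, 0, 0, 0.4], [-0.02, 0, 0, 0, 0.4], [-0.04, 0, 0, 0, 0.4], [-0.04, 0, 0, 0, 0.4], [0, -0.005, 0.03, 0, 0.4], [0, -0.005, 0.045, 0, 0.4], [0, -0.005, 0.045, 0, 0.4], [0, -0.005, 0.045, 0, 0.4], [0, -0.005, 0.045, 0, 0.4], [0, -0.005, 0.03, 0, 0.4]]
  ]
}}

```text
time: 85.5
tool_pos: [0.6111, -0.0247, 0.1324]
tool_rot: [-1.94, 1.54, 2.912]
contact_force: [0.6, 0.5, 0.6]
opening: 0.0643
```

Call:
{"name": "play_rows", "arguments": {
  "moves": [
    [[-0.02, -0.02, 0, 0, 0.4], [-0.02, -0.03, 0, 0, 0.4], [-0.02, -0.03, 0, 0, 0.4], [0, -0.03, 0, 0, 0.4], [0, -0.03, 0, 0, 0.4], [0, -0.02, 0, 0, 0.4], [0, 0, 0, 0, 0.4], [0, 0, 0, 0, 0.4], [0, 0, 0, 0, 0.4], [0, 0, 0, 0, 0.4]]
  ]
}}

```text
time: 86.5
tool_pos: [0.4509, -0.0541, 0.1993]
tool_rot: [-1.886, 1.545, 2.957]
contact_force: [0.4, -0.6, 0.5]
opening: 0.0638
```

```bash
python3 fit2.py; python3 hang.py; python3 -c "
from h import *
t=np.load('l_top.npy');save(t,'t16.png',(110,110,430,290),2.4)
save(np.load('l_side.npy'),'s16.png',(150,100,420,350),2.3)"
```

```text
[ 0.45073695 -0.05407358  0.19915182] psi 7.41 r 0.2642 ang 102.52 F [-0.1  0.5 -1. ] T [-0.13  0.    0.01] tilt [-0.026  0.005]
```

View pics/ovt.png

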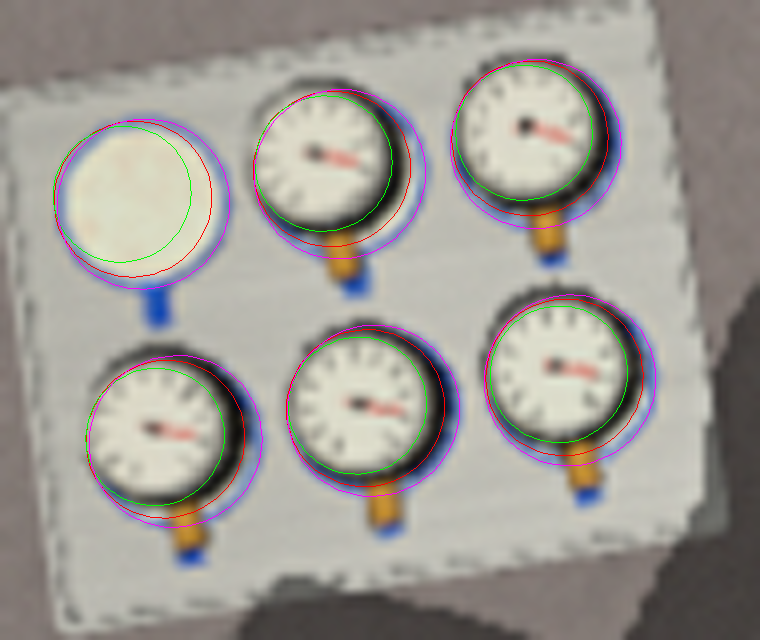

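View pics/t16.png

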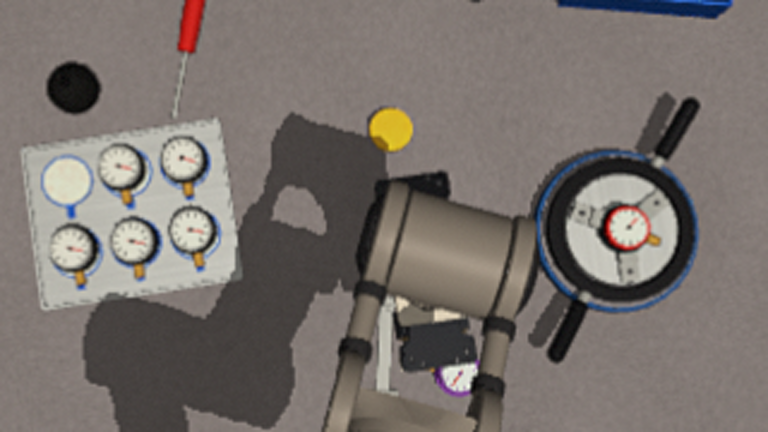

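View pics/s16.png

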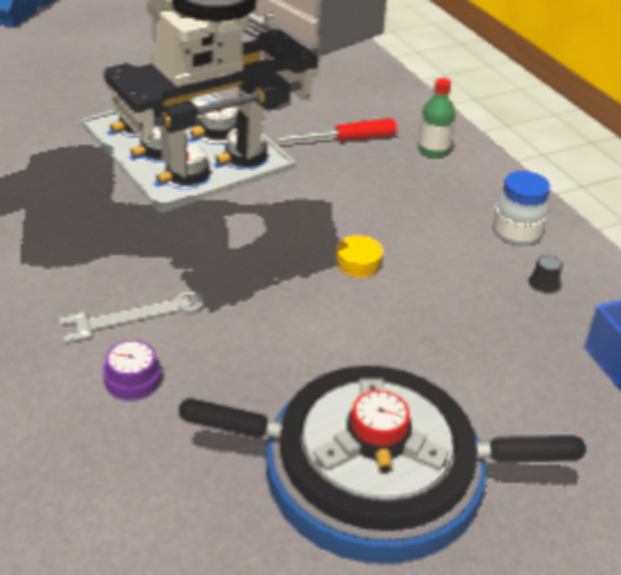

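```bash
python3 -c "
from cell import robot
print(robot.hand_in())"
```

```text
the job is handed in; nothing more can be done
None
```

The job is handed in after about 87 s of robot time, and the final pictures show everything as asked. No verdict was reported.

**What I did**
- **Holder opened:** I turned the ring anticlockwise by the near handle to about 0.74 rad and lifted the finished gauge out.
- **Tray filled:** all five steel gauges are on the tray, dial up. The front row is full, and two stand in the back row (middle and right). Every port lies along its blue bar towards the front edge.
- **Red gauge clamped:** it stands on the seat with its port about midway between jaws 2 and 3. I turned the ring clockwise until the handle resisted; it ended about 0.03 rad tighter than it was with the first gauge.

**Last checks**
- **Positions on the tray:** front middle and back right first sat about 5 mm off their marks, so I re-gripped them. They now sit within about 1 to 2 mm. The other three sit about 3 to 4 mm off centre towards the back, and I left them there.
- **Port direction:** the automatic port angles were scattered, reading between 183° and 198° against the 188° I aimed for. I relied on the pictures, where the ports sit over the bars.
- **Firm clamping:** this is judged from the handle's resistance and the ring angle in the picture. I had no direct reading of the jaw force.
- **Other things on the bench:** the tin, wrench, screwdriver, blower and purple look-alike were not handled, and in the pictures they are where they were. I saw no gauge knocked aside and no grip slip.

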